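# Fit the hose elbows to the seedling irrigation manifold and set its valves

## Task

Screw every loose hose elbow on the bench into a port of the irrigation manifold, one to a port, until its flange is down on the rim and it is hand-tight with the barb pointing squarely across at the seedling tray. Set the lever valve of each port that has an elbow half open (45 degrees) and shut fully the valve of each port left empty; leave the other things on the bench where they are.

Things in the scene. Friction and masses are not known exactly. Their poses are not given: they have to be found in the camera images.
- elbow1_mid (a point): Loose right-angle hose elbow, 0.16 kg, at first upright on its male end; all elbows alike. Point on its upright screw axis, 47 mm above its foot, amid a black grip block with flat sides: 36 mm (x) by 34 mm (y), from 24 mm below (flange top) to 20 mm above. Axes: z up the screw axis, x along the hose barb. Grip it across the 34 mm sides. May be absent (None from the start).
- elbow1_tip (a point): Tip of elbow 1's barb, 85 mm along +x from elbow1_mid; barb 23 to 25 mm thick. All elbows: flange 63 mm across, 5 mm thick, gasket below, underside 29 mm below the mid point. Under it the brass male end, 40 mm across, 18 mm long, its lower 8 mm tapering to 31 mm, two thread lugs 3 mm thick on its +y and -y sides (49 mm over them), tops 5.6 mm below the flange.
- elbow2_mid (a point): As elbow1_mid, for elbow 2. May be absent.
- elbow2_tip (a point): As elbow1_tip, for elbow 2.
- elbow3_mid (a point): As elbow1_mid, for elbow 3. May be absent.
- elbow3_tip (a point): As elbow1_tip, for elbow 3.
- elbow4_mid (a point): As elbow1_mid, for elbow 4. May be absent.
- elbow4_tip (a point): As elbow1_tip, for elbow 4.
- manifold: Irrigation manifold fixed to the bench; origin on the bench midway between ports 2 and 3, axes as the ports'. Header pipe at x -195 mm, branches with valves at x -92 mm, ports at x 0. Threads in the ports: coarse, two-start, right-hand: clockwise from above screws in, 2.3 mm per rad. Turning an elbow, sink with it; while on the thread it stays put when let go, so one may regrip.
- port1 (a point): Centre of the mouth of a female port: upright grey socket 72 mm outside, in a black clamp, mouth 80 mm above the bench; the flange sits on its rim. Port 1 is rightmost (least y), pitch 120 mm. Axes: z up, x from the header towards the white seedling tray (barbs must point so), y along the row. Bore between the thread ribs 42.4 mm, so 1.2 mm slack all round the male end.
- port2 (a point): As port1. Starting an elbow: the tapered foot finds the bore; stood upright in it and let go, it sinks until its lugs rest on the ribs, at any yaw. Best: barb 1.5 to 2.4 rad anticlockwise (from above) of its final direction; flange then 1.5 to 4 mm above the rim. Under about 1.2 rad the lugs sit on the rib ends, flange 6 to 8 mm up: turn back till it drops.
- port3 (a point): As port1. Turning clockwise from the best start, the flange comes down 2.3 mm per rad, meets the rim about 0.85 rad short of the final direction, turns on freely, then the thread pulls tight from about 0.3 rad short on, reaching about 0.5 N m at the final direction and more beyond. It stays when let go.
- port4 (a point): As port1, leftmost port.
- valve1 (a joint): Lever angle (rad) of port 1's ball valve. 0 = shut (stop): lever across its pipe, pointing along +y of the ports; 1.571 = open (stop): lever along the pipe, pointing to -x of the ports; grows anticlockwise from above. Its upright axis stands 92 mm from port 1's axis, at -x. Lever: black bar 14 mm wide and thick, 8 to 88 mm from the axis, centre line 100 mm above the bench, 20 mm free below. Stays; 0.2 N m.
- valve2 (a joint): Lever angle (rad) of port 2's ball valve. 0 = shut (stop): lever across its pipe, pointing along +y of the ports; 1.571 = open (stop): lever along the pipe, pointing to -x of the ports; grows anticlockwise from above. Its upright axis stands 92 mm from port 2's axis, at -x. Lever: black bar 14 mm wide and thick, 8 to 88 mm from the axis, centre line 100 mm above the bench, 20 mm free below. Stays; 0.2 N m.
- valve3 (a joint): Lever angle (rad) of port 3's ball valve. 0 = shut (stop): lever across its pipe, pointing along +y of the ports; 1.571 = open (stop): lever along the pipe, pointing to -x of the ports; grows anticlockwise from above. Its upright axis stands 92 mm from port 3's axis, at -x. Lever: black bar 14 mm wide and thick, 8 to 88 mm from the axis, centre line 100 mm above the bench, 20 mm free below. Stays; 0.2 N m.
- valve4 (a joint): Lever angle (rad) of port 4's ball valve. 0 = shut (stop): lever across its pipe, pointing along +y of the ports; 1.571 = open (stop): lever along the pipe, pointing to -x of the ports; grows anticlockwise from above. Its upright axis stands 92 mm from port 4's axis, at -x. Lever: black bar 14 mm wide and thick, 8 to 88 mm from the axis, centre line 100 mm above the bench, 20 mm free below. Stays; 0.2 N m.
- tub1: Bystander, to be left alone: clear plastic tub with seedlings, 100 mm across, 66 mm high (origin under it).
- tub2: Bystander, to be left alone: clear plastic tub with seedlings, 100 mm across, 66 mm high (origin under it).
- beaker: Bystander, to be left alone: glass beaker, 68 mm across, 85 mm high (origin under it).
- tape: Bystander, to be left alone: white roll of tape lying flat, 60 mm across, 14 mm high (origin under it).
- wrench: Bystander, to be left alone: open-ended wrench lying flat, 170 mm long.
There are look-alikes about, which are no part of the job. What is shaped like the part that bears elbow2_mid but blue is not meant. Leave any orange look-alike of the part that bears elbow3_mid alone.

How it is judged:
By the outcome, as a careful person would: the job done as asked, in the order asked, and still so for the second after the job is handed in, with the robot touching nothing.
Of elbow1, elbow2, elbow3, elbow4 only 2 to 3 are there at a start; the rules pass over those that are not, and their reading is None.
At some moment in a run one of elbow1, elbow2, elbow3, elbow4 may be knocked a few centimetres aside while the robot is not near it.
It also fails if it takes over 210 s, if anything falls off the work surface, if the arm or the gripper's body presses on something with over 40 N, if the wrist force passes 120 N, or if a joint passes its speed limit or range.

## Robot

A 6-joint arm with a two-finger parallel gripper is mounted at the origin on the work surface. World frame = base frame: x ahead of the robot, y to its left, z up, the work surface at z = 0. Lengths are in m, angles in rad, forces in N, time in s.
With the tool pointing down it reaches from about 0.35 to 0.975 m from the base axis. Payload 4.9 kg.
Tool frame: the origin (TCP) lies at the very end of the fingers, on their centre line; the grasp point (between the pads) lies 19 mm behind it; z points along the fingers, y is the direction in which the jaws open and shut (so a half turn about z gives the same grasp; the last joint's range is limited). The gripper opens to 85 mm and grips with 20 to 120 N. Pads are 22 mm wide; open, the fingers measure 114 mm over their backs; the gripper's body (76 mm by 85 mm) begins 54 mm behind the grasp point. The pads swing forward as they close: fully open they stand 13 mm farther back than shut.
Start: joints at [-1.397, 0.053, 1.613, -0, 1.476, -0.119], TCP at [0.18, -0.598, 0.231] pointing down, gripper open.
Joint ranges: [-3.01, 3.01], [-1.01, 2.22], [0.06, 2.58], [-1.02, 4.17], [0.09, 2.62], [-3.14, 3.14]. Speed limits (rad/s): [2.57, 2.57, 3.14, 3.14, 3.14, 3.14].

## Interface

Orientations are given as a rotation vector (axis times angle).
In Python, from station import ctrl gives the robot as it stands.
- The arm moves only by the tool step_arm, never from a script. Its argument "moves" is a list of rows, each a list of 5 numbers: the opening, from 0 (shut) to 1 (fully open), then the shift along the world's x, y, z in m, then the turn about the world's z in degrees. A call has 1 to 20 rows; each row shifts and turns the pose as measured when the row begins; what a row does not reach is not made up. A row lasts 1/8 s, in which the tool goes at most 62.5 mm and 10.7 degrees, less where a joint would pass 70% of its speed; a pose out of reach is approached as far as the arm can. A call is refused whole if a number of a shift passes 0.0625 or a number of a turn 10.7, either way. A call with a gripper value outside its range is refused whole. The fingers move at their own pace and stop on an object; "newtons" is the grip in N (left out, the last holds). Time passes only in rows, so rows that do not move let the fingers close. It gives the time, the measured TCP pose, the force and the opening at its end, in the units of the state.
- ctrl.get_obs(): the state, without advancing time (a new reading comes with each control period).
- ctrl.get_image(name): name is "scene" or "top" or "wrist"; returns a dict with "color" (384x512x3 uint8, red, green, blue), "camera_matrix" (3x3 intrinsics, pixels), "R" (3x3) and "t" (3): a world point X has camera coordinates R X + t; the wrist camera has in their place "T_tool_cam" (4x4, takes a point from camera to tool coordinates, whose origin is the TCP and whose axes are the flange's). Camera axes: x right, y down, z forward; pixel columns grow to the right and rows downward; lengths in m; the calibration is good to about 2 mm. A picture is of the moment at which its call begins: read the wrist's pose just before it. There is no depth.
- ctrl.finish_job(): hands the job in, once; it reports no verdict.
Trained networks look in a picture, given as the dict that the camera call returned (one of the last four; its "shot" number tells which), for a name from the list of things; names that differ only in an ending like _2 or _b are one class to them, and where a whole thing is asked for, a point or a joint stands for the part that bears it (a point fixed in the world has none). Each returns a list of dicts, best first, with "p" (0 to 1); they miss things now and then, are a little off and sometimes report something else, mostly with a low value. They report only what shows in the picture. A call takes as long as a camera call. They do not tell look-alikes from the thing itself.
- ctrl.spot_in(picture, query): "bbox" ([left, top, right, bottom] in pixels, round what is visible of it).
The state is a dict: "t": time; "q": joint angles; "dq": joint speeds; "effort": joint torques, N m; "tool_pos": TCP position; "tool_rot": TCP orientation; "contact_force": force on the tool from outside, world axes, zero at the start; "wrist_torque": the same for the moment, N m; "opening": finger opening in m.
Only numpy, scipy, OpenCV 4.12 (cv2) and the standard library are available. Lean on these libraries where they do the work, as an engineer would, in place of code of your own. Each camera call takes 0.05 s, during which the arm holds its last target.

## Working session

There is one attempt and no reset: what is moved stays moved. The work goes in short steps, Python scripts to look and compute and a tool call to move; the robot and the scene stay as the last step left them, time stands still between calls to the robot, and variables do not carry over. Pictures are saved under pics/ and viewed, and the job is handed in when it is done.

Besides the shell and the picture viewer there is one more tool, called after "Emit:" by a JSON object that holds its "method" and its "body", one argument or row to a line. step_arm: Moves the arm, as the interface text tells. Its arguments: {"type":"object","properties":{"moves":{"type":"array","items":{"type":"array","items":{"type":"number"}}},"newtons":{"type":"number"}},"required":["moves"]}

```bash
ls; mkdir -p pics
python3 - <<'E'
from station import ctrl
import cv2,pickle
print(ctrl.get_obs())
for n in ["scene","top","wrist"]:
    p=ctrl.get_image(n); cv2.imwrite(f"pics/{n}0.png",cv2.cvtColor(p["color"],cv2.COLOR_RGB2BGR)); pickle.dump(p,open(f"pics/{n}0.pkl","wb"))
    print(n,p["camera_matrix"].tolist(),p.get("shot"),{k:p[k] for k in p if k in("R","t","T_tool_cam")})
E
```

```text
pics
{'t': 0.0, 'q': array([-1.39698921e+00,  5.33800545e-02,  1.61427128e+00,  1.24526794e-05,
        1.47597550e+00, -1.19022584e-01]), 'dq': array([-0.00107679, -0.00124887,  0.00196448, -0.00018856, -0.00179907,
       -0.00108528]), 'effort': array([-7.44645058e-04, -3.93681514e+01, -3.70180035e+01, -1.38186451e-04,
        7.00630015e-03, -5.98012520e-06]), 'tool_pos': array([ 0.18029878, -0.59779589,  0.23006219]), 'tool_rot': array([-3.10596740e+00, -4.58035584e-01,  6.80074505e-05]), 'contact_force': array([-0.00991108, -0.37060548, -0.1657431 ]), 'wrist_torque': array([-0.02153155,  0.07685322, -0.00497409]), 'opening': 0.08540900507183041}
scene [[451.9362311590638, 0.0, 254.3831529846592], [0.0, 451.9362311590638, 198.12479752281706], [0.0, 0.0, 1.0]] 1 {'R': array([[-0.49279135,  0.87013121,  0.00532629],
       [ 0.70767873,  0.40433443, -0.57940011],
       [-0.50630772, -0.28175406, -0.81502586]]), 't': array([ 0.19493094, -0.28250661,  1.60150942])}
top [[444.99902732418633, 0.0, 251.59823722186297], [0.0, 444.99902732418633, 192.16939672216543], [0.0, 0.0, 1.0]] 2 {'R': array([[ 1.73323545e-04, -9.99996405e-01,  2.67594736e-03],
       [-9.97177748e-01, -3.73735021e-04, -7.50759518e-02],
       [ 7.50766820e-02, -2.65538273e-03, -9.97174228e-01]]), 't': array([0.0333538 , 0.46335702, 1.27573705])}
wrist [[334.12255007257573, 0.0, 256.8969243823919], [0.0, 334.12255007257573, 197.34741124662705], [0.0, 0.0, 1.0]] 3 {'T_tool_cam': array([[ 1.43856041e-03, -9.52371799e-01, -3.04935873e-01,
         7.78558724e-02],
       [ 9.99998793e-01,  1.19085470e-03,  9.98315586e-04,
         1.22263276e-03],
       [-5.87633293e-04, -3.04936941e-01,  9.52372363e-01,
        -1.42943303e-01],
       [ 0.00000000e+00,  0.00000000e+00,  0.00000000e+00,
         1.00000000e+00]])}
```

View pics/scene0.png

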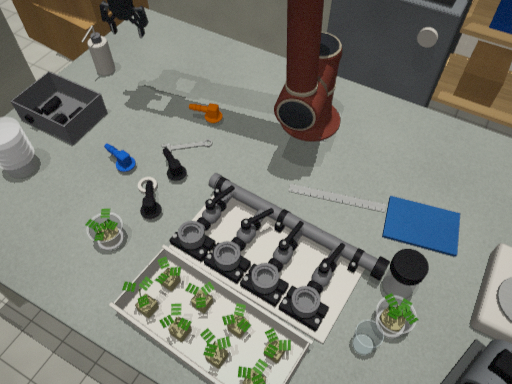

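View pics/top0.png

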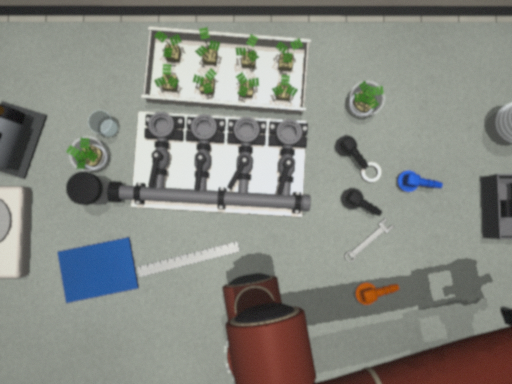

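View pics/wrist0.png

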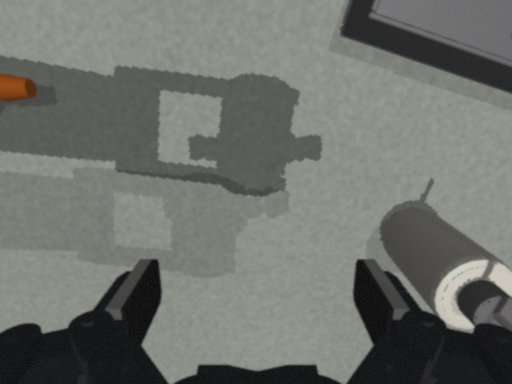

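Top view: black elbows at (347,148) and (353,200), a blue one at (408,181), and an orange one at (368,293). There are also dark items in the grey box. Next I'll run the networks and enlarge those areas.

Run:
```python
from station import ctrl
import cv2,pickle,numpy as np
P={n:ctrl.get_image(n) for n in("scene","top")}
for n,p in P.items():
    for q in ["elbow1_mid","elbow1_tip","manifold","port1","valve1","tub1","beaker","tape","wrench"]:
        try:
            r=ctrl.spot_in(p,q); print(n,q,[(round(d["p"],2),np.round(d["bbox"]).astype(int).tolist()) for d in r])
        except Exception as e: print(n,q,e)
s=cv2.cvtColor(P["scene"]["color"],cv2.COLOR_RGB2BGR);t=cv2.cvtColor(P["top"]["color"],cv2.COLOR_RGB2BGR)
cv2.imwrite("pics/c1.png",np.vstack([cv2.resize(s[60:230,0:230],(780,576))[:,:]]))
cv2.imwrite("pics/c2.png",cv2.resize(t[100:220,110:400],(800,331),interpolation=cv2.INTER_CUBIC))
```

```text
scene elbow1_mid [(0.19, [166, 153, 184, 182])]
scene elbow1_tip [(0.69, [141, 181, 163, 218])]
scene manifold [(0.65, [169, 171, 432, 342])]
scene port1 [(0.57, [169, 173, 429, 347])]
scene valve1 [(0.82, [278, 220, 304, 252]), (0.8, [240, 209, 276, 232]), (0.64, [143, 184, 160, 218]), (0.63, [320, 242, 342, 276]), (0.61, [203, 186, 235, 209])]
scene tub1 [(0.85, [85, 209, 125, 251]), (0.69, [371, 291, 416, 340])]
scene beaker [(0.91, [349, 320, 386, 355])]
scene tape [(0.73, [134, 176, 158, 194])]
scene wrench [(0.69, [164, 141, 209, 149])]
top elbow1_mid [(0.47, [67, 138, 107, 170]), (0.17, [343, 218, 393, 263])]
top elbow1_tip [(0.26, [196, 151, 205, 190])]
top manifold [(0.83, [65, 112, 312, 217])]
top port1 [(0.76, [64, 111, 309, 216])]
top valve1 [(0.79, [277, 159, 290, 194]), (0.78, [225, 156, 250, 188]), (0.71, [337, 133, 368, 166]), (0.53, [195, 153, 206, 189]), (0.53, [149, 149, 162, 187]), (0.22, [68, 114, 313, 217])]
top tub1 [(0.75, [346, 80, 388, 123]), (0.67, [67, 135, 108, 174])]
top beaker [(0.82, [89, 110, 116, 139])]
top tape [(0.63, [361, 161, 382, 183]), (0.56, [67, 134, 110, 174]), (0.42, [66, 112, 310, 219])]
top wrench [(0.93, [344, 221, 394, 265])]
```

View pics/c1.png

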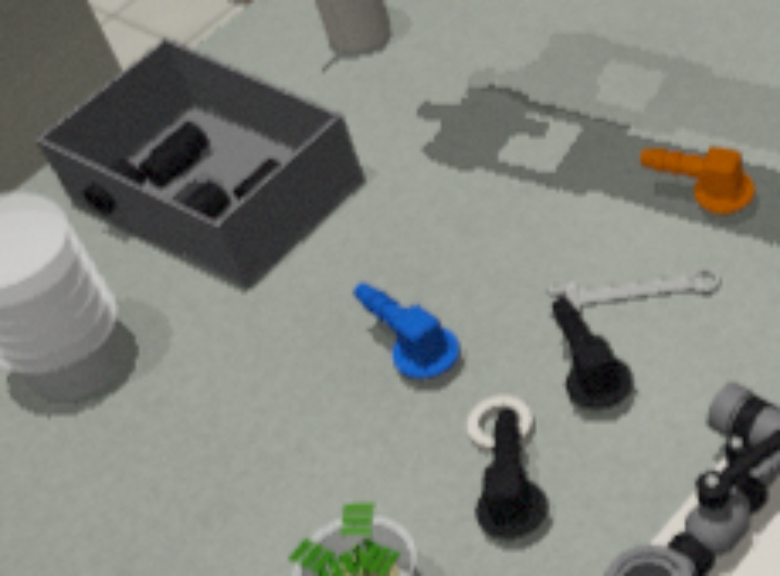

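View pics/c2.png

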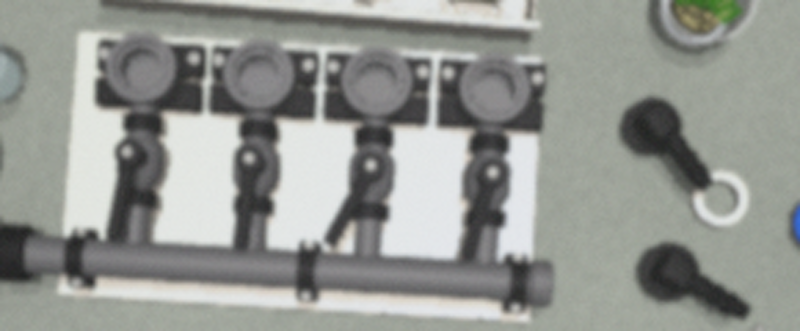

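The black things at scene crop (180,150) and (205,195) are cylinders lying in the grey box, not upright flanged elbows. Candidates for the parts:
- Black at top (347,148) and (353,200): these fit the description, so these are the real elbows.
- Blue at (408,181) and orange at (368,293): excluded look-alikes.

Next I'll localise the ports.

```bash
cat > h.py <<'E'
import numpy as np,cv2,pickle
from scipy.spatial.transform import Rotation as Ro
from station import ctrl
def cam(n):
    o=ctrl.get_obs(); p=ctrl.get_image(n); p=dict(p)
    if n=="wrist":
        T=np.eye(4);T[:3,:3]=Ro.from_rotvec(o["tool_rot"]).as_matrix();T[:3,3]=o["tool_pos"]
        W=np.linalg.inv(T@p["T_tool_cam"]); p["Rw"],p["tw"]=W[:3,:3],W[:3,3]
    else: p["Rw"],p["tw"]=p["R"],p["t"]
    return p,o
def back(p,uv,z):
    d=p["Rw"].T@np.linalg.solve(p["camera_matrix"],[uv[0],uv[1],1.]); c=-p["Rw"].T@p["tw"]
    return c+d*(z-c[2])/d[2]
def proj(p,X):
    X=np.atleast_2d(X); c=X@p["Rw"].T+p["tw"]; q=c@p["camera_matrix"].T; return q[:,:2]/q[:,2:]
def save(p,f,crop=None,s=1):
    im=cv2.cvtColor(p["color"],cv2.COLOR_RGB2BGR)
    if crop: a,b,c,d=crop; im=im[b:d,a:c]
    if s!=1: im=cv2.resize(im,None,fx=s,fy=s,interpolation=cv2.INTER_CUBIC)
    cv2.imwrite(f,im)
def psi(o):
    R=Ro.from_rotvec(o["tool_rot"]).as_matrix(); return np.degrees(np.arctan2(R[1,0],R[0,0]))
def st():
    o=ctrl.get_obs(); print("t%.2f"%o["t"],"pos",np.round(o["tool_pos"],4),"psi %.2f"%psi(o),"q",np.round(o["q"],2),"F",np.round(o["contact_force"],1),"M",np.round(o["wrist_torque"],2),"op %.4f"%o["opening"]); return o
E
python3 - <<'E'
from h import *
p,o=cam("top"); s,_=cam("scene")
for uv in [(288.7,131.9),(245.9,129.7),(203.5,127.2),(161.5,125)]: print("port top",np.round(back(p,uv,0.08),4))
for uv in [(192,235),(227,257),(265,279),(306,301)]: print("port scene",np.round(back(s,uv,0.08),4))
print("A",back(p,(346.5,146.5),0.067),"B",back(p,(352,199),0.067))
print("At",back(p,(367,171.5),0.047),"Bt",back(p,(380.5,213.5),0.047))
for uv in [(155,154),(201,158),(244,160),(288,162)]: print("valveaxis",np.round(back(p,uv,0.11),3))
save(p,"pics/t1.png",(100,90,400,230),2.6); save(s,"pics/s1.png",(130,130,370,340),2.8)
E
```

```text
port top [ 0.6275 -0.07    0.08  ]
port top [0.6337 0.0496 0.08  ]
port top [0.6407 0.1681 0.08  ]
port top [0.6468 0.2855 0.08  ]
port scene [ 0.6392 -0.0574  0.08  ]
port scene [0.6494 0.0604 0.08  ]
port scene [0.6551 0.1777 0.08  ]
port scene [0.6569 0.2946 0.08  ]
A [ 0.58874564 -0.23374362  0.067     ] B [ 0.44058815 -0.2467633   0.067     ]
At [ 0.52033711 -0.29544883  0.047     ] Bt [ 0.40069428 -0.33138476  0.047     ]
valveaxis [0.56  0.296 0.11 ]
valveaxis [0.549 0.171 0.11 ]
valveaxis [0.544 0.054 0.11 ]
valveaxis [ 0.538 -0.065  0.11 ]
```

View pics/s1.png

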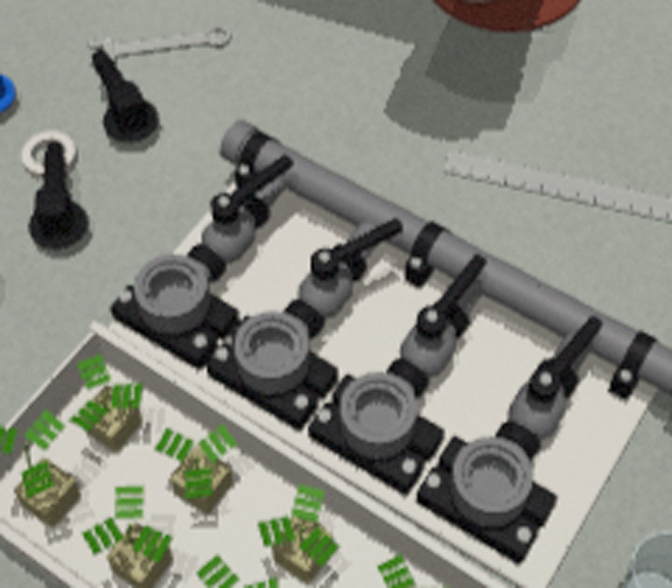

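Port row from the top view: pitch about 119 mm and yaw about -3°, consistent with the 120 mm given. Next I move the wrist camera over elbow B.

Emit:
{"method": "step_arm", "body": {
  "moves": [
    [1, 0.022, 0.029, -0.002, 4],
    [1, 0.022, 0.029, -0.002, 4],
    [1, 0.022, 0.029, -0.002, 4],
    [1, 0.022, 0.029, -0.002, 4],
    [1, 0.022, 0.029, -0.002, 4],
    [1, 0.022, 0.029, -0.002, 4],
    [1, 0.022, 0.029, -0.002, 4],
    [1, 0.022, 0.029, -0.002, 4],
    [1, 0.022, 0.029, -0.002, 4],
    [1, 0.022, 0.029, -0.002, 4],
    [1, 0.022, 0.029, -0.002, 4],
    [1, 0.022, 0.029, -0.002, 4]
  ]
}}

```text
t: 2.75
tool_pos: [0.4502, -0.2411, 0.2083]
tool_rot: [2.63, 1.71, 0.004]
contact_force: [0.9, -0.4, 0.4]
opening: 0.0853
```

Run:
```python
from h import *
st(); p,o=cam("wrist"); save(p,"pics/w1.png"); pickle.dump((p,o),open("pics/w1.pkl","wb"))
t,_=cam("top"); save(t,"pics/t2.png")
```

```text
t2.75 pos [ 0.4502 -0.2411  0.2083] psi 66.07 q [-0.64 -0.21  1.9   0.    1.45 -0.22] F [ 0.9 -0.4  0.4] M [-0.02 -0.    0.03] op 0.0853
```

View pics/w1.png

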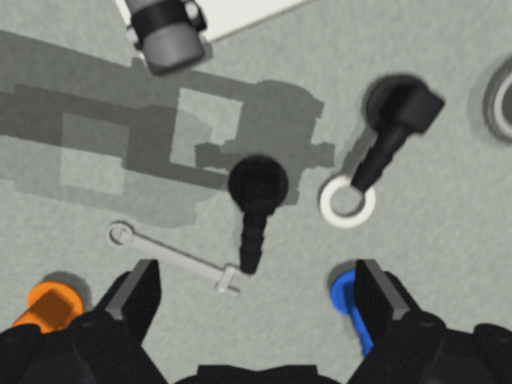

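View pics/t2.png

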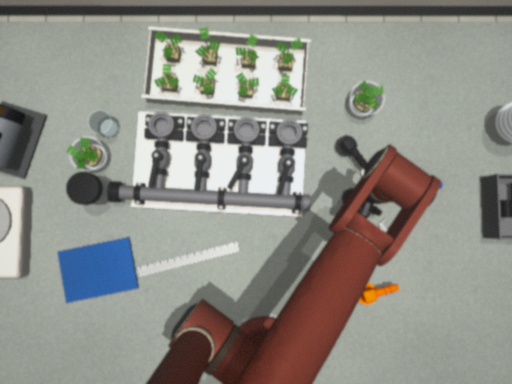

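The wrist view shows elbow B's flange at (258,183) with its barb to (249,272), elbow A at (400,105), the tape at (347,203), and the wrench at (175,258). No third elbow has appeared. I'll enlarge B with the contrast raised.

Run:
```python
from h import *
p,o=pickle.load(open("pics/w1.pkl","rb"))
im=cv2.cvtColor(p["color"],cv2.COLOR_RGB2BGR)
c=im[140:290,190:330].astype(float)*3.0
c=cv2.resize(np.clip(c,0,255).astype(np.uint8),None,fx=4,fy=4,interpolation=cv2.INTER_CUBIC); cv2.imwrite("pics/w1c.png",c)
```

```text
(no output)
```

View pics/w1c.png

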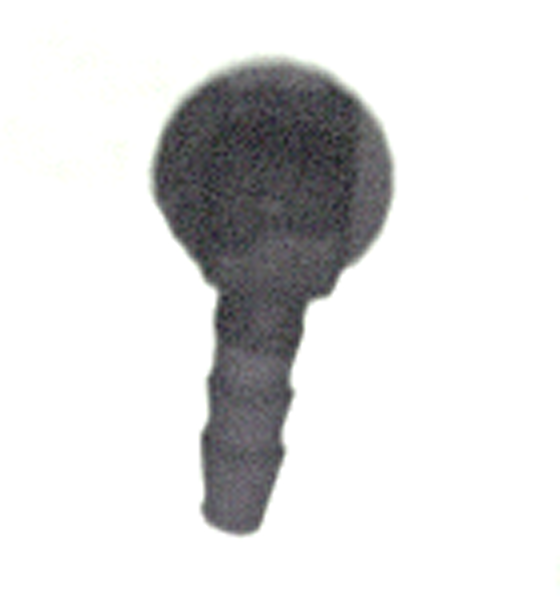

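```bash
cat >> h.py <<'E'
from scipy.optimize import minimize
def parts(x,y,yaw,zf):
    """elbow pts with foot-height offset zf (zf=0 on bench)"""
    a=np.linspace(0,2*np.pi,40); c,s=np.cos(a),np.sin(a)
    P=[]
    P.append(np.vstack([np.c_[.0315*c,.0315*s,0*c+z] for z in(.018,.023)]))
    P.append(np.array([[i*.018,j*.017,z] for i in(-1,1) for j in(-1,1) for z in(.023,.067)]))
    P.append(np.vstack([np.c_[0*c+xx,.012*c,.047+.012*s] for xx in(.015,.085)]))
    if zf==0: P.append(np.vstack([np.c_[.020*c,.020*s,0*c+.018],np.c_[.0155*c,.0155*s,0*c]]))
    R=np.array([[np.cos(yaw),-np.sin(yaw),0],[np.sin(yaw),np.cos(yaw),0],[0,0,1]])
    return [q@R.T+[x,y,zf] for q in P]
S=4
def sil(p,v,zf,roi):
    m=np.zeros(((roi[3]-roi[1])*S,(roi[2]-roi[0])*S),np.uint8)
    for q in parts(*v,zf):
        u=(proj(p,q)-[roi[0],roi[1]]+.5)*S-.5
        h=cv2.convexHull(u.astype(np.float32)); cv2.fillPoly(m,[np.round(h*16).astype(np.int32)],1,shift=4)
    return m
def fit_elbow(p,v0,zf,thr=60,pad=12,dbg=None,mask=None):
    u=np.vstack([proj(p,q) for q in parts(*v0,zf)])
    roi=[int(max(0,u[:,0].min()-pad)),int(max(0,u[:,1].min()-pad)),int(min(512,u[:,0].max()+pad)),int(min(384,u[:,1].max()+pad))]
    g=p["color"].max(2).astype(np.float32)[roi[1]:roi[3],roi[0]:roi[2]]
    g=cv2.resize(g,None,fx=S,fy=S,interpolation=cv2.INTER_LINEAR); m=(g<thr).astype(np.uint8)
    f=lambda d:-(lambda r:(r&m).sum()/max(1,(r|m).sum()))(sil(p,(v0[0]+d[0]/1e3,v0[1]+d[1]/1e3,v0[2]+d[2]/50),zf,roi))
    best=None
    for st0 in ([0,0,0],[5,5,2],[-5,5,-2]):
        r=minimize(f,st0,method="Nelder-Mead",options=dict(initial_simplex=np.array(st0)+np.array([[0,0,0],[6,0,0],[0,6,0],[0,0,6.]]),xatol=.02,fatol=1e-4,maxiter=300))
        if best is None or r.fun<best.fun: best=r
    d=best.x; v=(v0[0]+d[0]/1e3,v0[1]+d[1]/1e3,v0[2]+d[2]/50)
    if dbg:
        s=sil(p,v,zf,roi); im=np.clip(g*2,0,255).astype(np.uint8); im=cv2.cvtColor(im,cv2.COLOR_GRAY2BGR)
        cs,_=cv2.findContours(s,cv2.RETR_EXTERNAL,cv2.CHAIN_APPROX_NONE); cv2.drawContours(im,cs,-1,(0,0,255),1); cv2.imwrite(dbg,im)
    return v,-best.fun
E
python3 - <<'E'
from h import *
p,o=pickle.load(open("pics/w1.pkl","rb"))
v,q=fit_elbow(p,(.4406,-.2468,np.radians(-115)),0,thr=75,dbg="pics/f1.png"); print("B wrist",np.round(v[:2],4),np.degrees(v[2]),q)
v,q=fit_elbow(p,(.5887,-.2337,np.radians(-138)),0,thr=75,dbg="pics/f2.png"); print("A wrist",np.round(v[:2],4),np.degrees(v[2]),q)
p=pickle.load(open("pics/top0.pkl","rb"));p["Rw"],p["tw"]=p["R"],p["t"]
v,q=fit_elbow(p,(.4406,-.2468,np.radians(-115)),0,thr=75,dbg="pics/f3.png"); print("B top",np.round(v[:2],4),np.degrees(v[2]),q)
v,q=fit_elbow(p,(.5887,-.2337,np.radians(-138)),0,thr=75,dbg="pics/f4.png"); print("A top",np.round(v[:2],4),np.degrees(v[2]),q)
p=pickle.load(open("pics/scene0.pkl","rb"));p["Rw"],p["tw"]=p["R"],p["t"]
v,q=fit_elbow(p,(.4406,-.2468,np.radians(-115)),0,thr=75); print("B scene",np.round(v[:2],4),np.degrees(v[2]),q)
v,q=fit_elbow(p,(.5887,-.2337,np.radians(-138)),0,thr=75); print("A scene",np.round(v[:2],4),np.degrees(v[2]),q)
E
```

```text
B wrist [ 0.4464 -0.2561] -120.29821628014788 0.9015446405237748
A wrist [ 0.5996 -0.2406] -143.21952021208364 0.8725239171657221
B top [ 0.4422 -0.2584] -121.15534568508049 0.7901489616179189
A top [ 0.5991 -0.2397] -142.55266751174574 0.8112672863296305
B scene [ 0.4497 -0.2546] -124.09368546802415 0.8121852970795569
A scene [ 0.6025 -0.2378] -143.43205546919262 0.7119677358844494
```

View pics/f1.png

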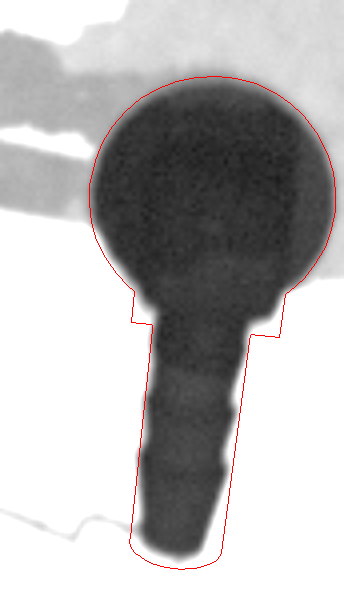

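The fits agree: wrist and top within about 4 mm for B, and within 1 mm for A. I'll approach B and re-measure it from closer.

Emit:
{"method": "step_arm", "body": {
  "moves": [
    [1, -0.002, -0.008, -0.025, -3.2],
    [1, -0.002, -0.007, -0.025, -3.2],
    [1, 0, 0, -0.028, 0],
    [1, 0, 0, 0, 0]
  ]
}}

```text
t: 3.35
tool_pos: [0.4463, -0.2566, 0.1296]
tool_rot: [2.721, 1.556, 0.003]
contact_force: [0.8, -0.3, 0.6]
opening: 0.0857
```

Run:
```python
from h import *
st(); p,o=cam("wrist"); save(p,"pics/w2.png"); pickle.dump((p,o),open("pics/w2.pkl","wb"))
for th in (75,100):
    v,q=fit_elbow(p,(.4464,-.2561,np.radians(-120)),0,thr=th,dbg="pics/f5.png"); print("B wrist",np.round(v[:2],4),np.degrees(v[2]),q)
```

```text
t3.35 pos [ 0.4463 -0.2566  0.1296] psi 59.52 q [-0.67 -0.13  1.97 -0.    1.3  -0.13] F [ 0.8 -0.3  0.6] M [ 0.04 -0.05  0.  ] op 0.0857
B wrist [ 0.4456 -0.2581] -121.51824558450998 0.9115825147269225
B wrist [ 0.4463 -0.256 ] -121.08775995926928 0.841898243471593
```

View pics/f5.png

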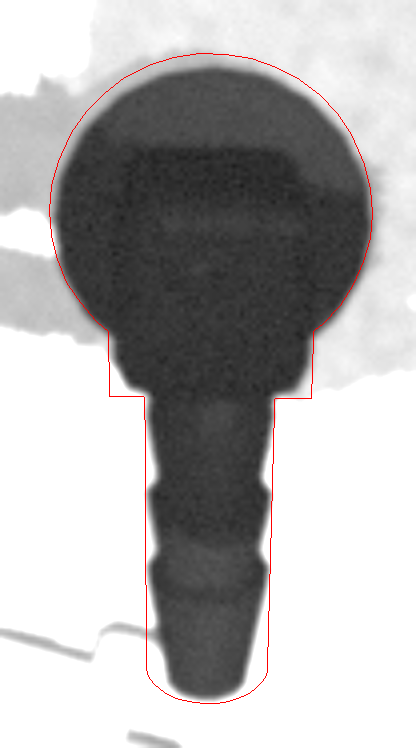

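Emit:
{"method": "step_arm", "body": {
  "moves": [
    [1, 0, 0, -0.033, -0.7],
    [1, 0, 0, -0.033, 0],
    [1, 0, 0, -0.033, 0],
    [1, 0, 0, 0, 0]
  ]
}}

```text
t: 3.9
tool_pos: [0.4519, -0.2623, 0.0394]
tool_rot: [2.717, 1.528, 0.014]
contact_force: [0.9, 0.3, 0.1]
opening: 0.0855
```

Emit:
{"method": "step_arm", "body": {
  "moves": [
    [0, 0, 0, 0, 0],
    [0, 0, 0, 0, 0],
    [0, 0, 0, 0, 0],
    [0, 0, 0, 0, 0],
    [0, 0, 0, 0, 0],
    [0, 0, 0, 0, 0]
  ],
  "newtons": 60
}}

```text
t: 4.65
tool_pos: [0.4553, -0.2652, 0.0463]
tool_rot: [2.708, 1.523, 0.019]
contact_force: [-0.7, 1.1, -1.8]
opening: 0.0363
```

Run:
```python
from h import *
st(); p,o=cam("wrist"); save(p,"pics/w3.png")
```

```text
t4.65 pos [ 0.4553 -0.2652  0.0463] psi 58.70 q [-0.67 -0.01  2.01 -0.    1.11 -0.12] F [-0.7  1.1 -1.8] M [-0.01 -0.03 -0.02] op 0.0363
```

View pics/w3.png

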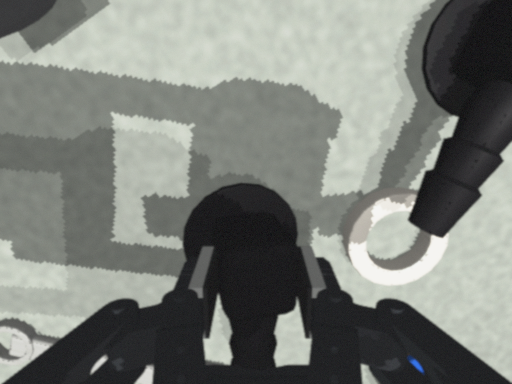

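The elbow is between the pads: flange at (240,230), opening 36 mm. But the tool ended about 12 mm radially out and 16 mm higher than commanded. I'll check whether it drifts before lifting.

Emit:
{"method": "step_arm", "body": {
  "moves": [
    [0, 0, 0, 0, 0],
    [0, 0, 0, 0, 0]
  ]
}}

```text
t: 4.95
tool_pos: [0.4551, -0.265, 0.0459]
tool_rot: [2.709, 1.524, 0.019]
contact_force: [0.0, -0.1, -1.8]
opening: 0.0363
```

Run:
```python
from h import *
o=st(); print(np.round(o["q"],4),o["dq"].round(3),o["effort"].round(2),o["tool_rot"])
s,_=cam("scene"); save(s,"pics/s2.png",(100,90,300,240),4)
s,_=cam("top"); save(s,"pics/t3.png")
```

```text
t4.95 pos [ 0.4551 -0.265   0.0459] psi 58.71 q [-0.67 -0.01  2.01 -0.    1.11 -0.12] F [ 0.  -0.1 -1.8] M [ 0.02 -0.03  0.03] op 0.0363
[-6.6780e-01 -1.0100e-02  2.0069e+00 -1.7000e-03  1.1092e+00 -1.2100e-01] [-0.001  0.001  0.001 -0.    -0.002  0.002] [ 1.000e-02 -3.219e+01 -3.257e+01 -1.000e-02 -7.000e-02 -0.000e+00] [2.70894639 1.52364762 0.0188665 ]
```

View pics/s2.png

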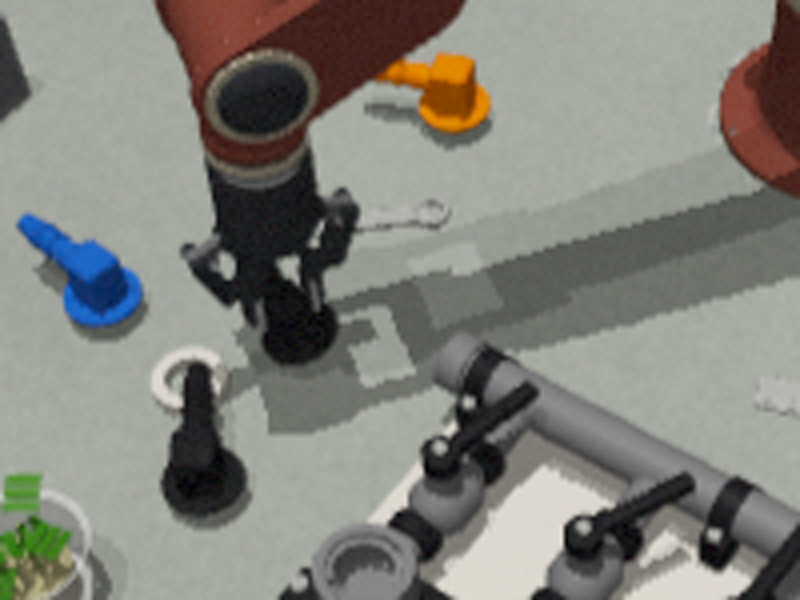

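Run:
```python
from h import *
p,o=cam("wrist")
im=cv2.cvtColor(np.clip(p["color"].astype(float)*2.5,0,255).astype(np.uint8),cv2.COLOR_RGB2BGR)
for v,c in (((.4458,-.2575,np.radians(-121.3)),(0,0,255)),((.4551,-.265,np.radians(-121.3)),(0,255,0))):
    for q in parts(*v,0):
        h=cv2.convexHull(proj(p,q).astype(np.float32)); cv2.polylines(im,[np.round(h).astype(np.int32)],True,c,1)
cv2.imwrite("pics/w4.png",im)
```

```text
(no output)
```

View pics/w4.png

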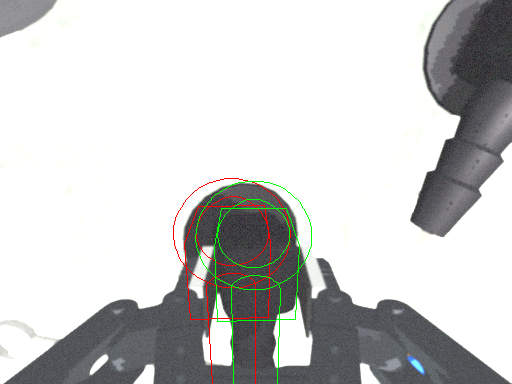

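View pics/t3.png

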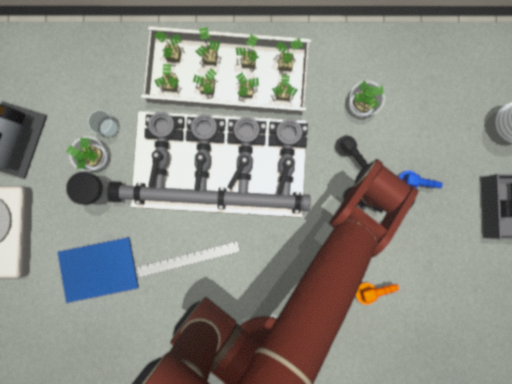

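The grip is off-centre and the opening (36 mm against 34) suggests the block sits skewed, so I'll release and regrip properly, one row at a time.

Emit:
{"method": "step_arm", "body": {
  "moves": [
    [1, 0, 0, 0, 0],
    [1, 0, 0, 0, 0],
    [1, 0, 0, 0, 0],
    [1, 0, 0, 0, 0]
  ]
}}

```text
t: 5.6
tool_pos: [0.4558, -0.2655, 0.0468]
tool_rot: [2.708, 1.523, 0.02]
contact_force: [-0.1, 0.6, -0.1]
opening: 0.0856
```

Emit:
{"method": "step_arm", "body": {
  "moves": [
    [1, 0, 0, 0.03, 0],
    [1, 0, 0, 0.03, 0],
    [1, 0, 0, 0.03, 0],
    [1, 0, 0, 0, 0],
    [1, 0, 0, 0, 0]
  ]
}}

```text
t: 6.22
tool_pos: [0.4546, -0.2647, 0.1377]
tool_rot: [2.71, 1.524, 0.018]
contact_force: [0.3, 0.3, -1.0]
opening: 0.0853
```

Run:
```python
from h import *
o=st();print(o["tool_rot"]); p,o=cam("wrist"); save(p,"pics/w5.png"); pickle.dump((p,o),open("pics/w5.pkl","wb"))
for th in (65,75,):
    v,q=fit_elbow(p,(.450,-.2601,np.radians(-120)),0,thr=th,dbg="pics/f6.png"); print("B wrist",np.round(v[:2],4),np.degrees(v[2]),q)
```

```text
t6.22 pos [ 0.4546 -0.2647  0.1377] psi 58.70 q [-0.67 -0.13  1.95 -0.    1.29 -0.12] F [ 0.3  0.3 -1. ] M [ 0.07  0.02 -0.02] op 0.0853
[2.70979471 1.52394453 0.018349  ]
B wrist [ 0.447  -0.2594] -120.96793830805613 0.8978165424663986
B wrist [ 0.4473 -0.259 ] -121.29862752427614 0.9121375822292421
```

View pics/f6.png

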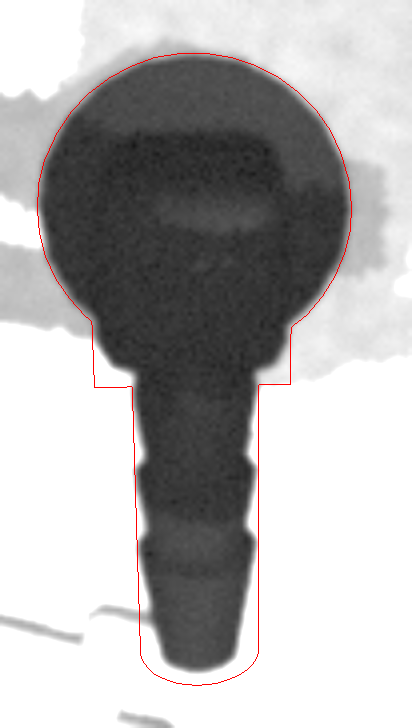

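```bash
cat >> h.py <<'E'
def tilt(o):
    R=Ro.from_rotvec(o["tool_rot"]).as_matrix(); z=R[:,2]; a=np.arctan2(o["tool_pos"][1],o["tool_pos"][0])
    print("tilt deg radial %.2f tang %.2f"%(np.degrees(z[0]*np.cos(a)+z[1]*np.sin(a)),np.degrees(-z[0]*np.sin(a)+z[1]*np.cos(a))), "pos",np.round(o["tool_pos"],4),"q",np.round(o["q"],3))
E
python3 -c "
from h import *
tilt(ctrl.get_obs())"
```

```text
tilt deg radial 1.98 tang -0.37 pos [ 0.4548 -0.2648  0.1379] q [-0.668 -0.132  1.952 -0.002  1.286 -0.121]
```

Emit:
{"method": "step_arm", "body": {
  "moves": [
    [1, -0.0075, 0.0055, -0.02, 0]
  ]
}}

```text
t: 6.4
tool_pos: [0.4478, -0.2598, 0.1177]
tool_rot: [2.708, 1.523, 0.02]
contact_force: [0.4, 0.2, 0.3]
opening: 0.0852
```

```bash
python3 -c "
from h import *
tilt(ctrl.get_obs())"
```

```text
tilt deg radial 2.09 tang -0.39 pos [ 0.4478 -0.2598  0.1177] q [-0.669 -0.132  1.988 -0.002  1.248 -0.122]
```

Emit:
{"method": "step_arm", "body": {
  "moves": [
    [1, 0, 0, 0, 0]
  ]
}}

```text
t: 6.52
tool_pos: [0.4451, -0.2577, 0.1133]
tool_rot: [2.714, 1.526, 0.015]
contact_force: [-0.1, 1.4, -0.4]
opening: 0.0852
```

```bash
python3 -c "
from h import *
tilt(ctrl.get_obs())"
```

```text
tilt deg radial 1.66 tang -0.33 pos [ 0.4451 -0.2577  0.1133] q [-0.669 -0.13   1.995 -0.002  1.248 -0.122]
```

Emit:
{"method": "step_arm", "body": {
  "moves": [
    [1, 0, 0, -0.02, 0]
  ]
}}

```text
t: 6.65
tool_pos: [0.4457, -0.2581, 0.0937]
tool_rot: [2.712, 1.525, 0.017]
contact_force: [0.8, -0.2, -0.3]
opening: 0.0858
```

```bash
python3 -c "
from h import *
tilt(ctrl.get_obs())"
```

```text
tilt deg radial 1.79 tang -0.35 pos [ 0.4457 -0.2581  0.0937] q [-6.690e-01 -1.050e-01  2.007e+00 -2.000e-03  1.207e+00 -1.220e-01]
```

Emit:
{"method": "step_arm", "body": {
  "moves": [
    [1, 0, 0, -0.02, 0]
  ]
}}

```text
t: 6.78
tool_pos: [0.4451, -0.2576, 0.0721]
tool_rot: [2.713, 1.526, 0.016]
contact_force: [-0.6, 0.2, -0.0]
opening: 0.085
```

```bash
python3 -c "
from h import *
tilt(ctrl.get_obs())"
```

```text
tilt deg radial 1.71 tang -0.34 pos [ 0.4451 -0.2576  0.0721] q [-6.690e-01 -7.600e-02  2.021e+00 -2.000e-03  1.167e+00 -1.220e-01]
```

Emit:
{"method": "step_arm", "body": {
  "moves": [
    [1, 0.002, -0.0015, -0.02, 0]
  ]
}}

```text
t: 6.9
tool_pos: [0.4466, -0.2588, 0.0507]
tool_rot: [2.714, 1.526, 0.015]
contact_force: [0.5, 0.4, 0.2]
opening: 0.0851
```

```bash
python3 -c "
from h import *
tilt(ctrl.get_obs())"
```

```text
tilt deg radial 1.66 tang -0.33 pos [ 0.4466 -0.2588  0.0507] q [-6.690e-01 -3.900e-02  2.026e+00 -2.000e-03  1.125e+00 -1.220e-01]
```

Emit:
{"method": "step_arm", "body": {
  "moves": [
    [1, 0, 0, -0.015, 0]
  ]
}}

```text
t: 7.02
tool_pos: [0.4459, -0.2582, 0.034]
tool_rot: [2.716, 1.527, 0.014]
contact_force: [-0.7, 0.1, -0.6]
opening: 0.0856
```

```bash
python3 -c "
from h import *
o=ctrl.get_obs();tilt(o);print(o['contact_force'],o['wrist_torque'])"
```

```text
tilt deg radial 1.55 tang -0.31 pos [ 0.4459 -0.2582  0.034 ] q [-6.690e-01 -1.300e-02  2.033e+00 -2.000e-03  1.094e+00 -1.220e-01]
[-0.74431532  0.13129663 -0.62712737] [-0.0445717   0.03737239  0.01738074]
```

Emit:
{"method": "step_arm", "body": {
  "moves": [
    [1, 0, 0, 0, 0]
  ]
}}

```text
t: 7.15
tool_pos: [0.4447, -0.2573, 0.0321]
tool_rot: [2.719, 1.529, 0.012]
contact_force: [0.3, 1.1, 0.4]
opening: 0.0856
```

```bash
python3 -c "
from h import *
o=ctrl.get_obs();tilt(o);print(o['contact_force'],o['wrist_torque'])"
```

```text
tilt deg radial 1.33 tang -0.28 pos [ 0.4447 -0.2573  0.0321] q [-6.690e-01 -1.100e-02  2.035e+00 -2.000e-03  1.094e+00 -1.220e-01]
[0.27608767 1.10884069 0.44905356] [0.01120174 0.02507008 0.00081886]
```

Emit:
{"method": "step_arm", "body": {
  "moves": [
    [1, 0.0025, -0.0018, 0, 0],
    [1, 0, 0, 0, 0],
    [0.7, 0, 0, 0, 0],
    [0.6, 0, 0, 0, 0]
  ]
}}

```text
t: 7.65
tool_pos: [0.4489, -0.2604, 0.0346]
tool_rot: [2.715, 1.527, 0.015]
contact_force: [0.4, -0.3, 1.2]
opening: 0.0522
```

```bash
python3 -c "
from h import *
o=ctrl.get_obs();tilt(o);print(o['contact_force'],o['wrist_torque'],o['opening'])"
```

```text
tilt deg radial 1.59 tang -0.32 pos [ 0.4489 -0.2604  0.0346] q [-6.680e-01 -6.000e-03  2.025e+00 -2.000e-03  1.095e+00 -1.210e-01]
[ 0.38617288 -0.30348629  1.15711303] [ 0.01474072 -0.00277636  0.01535442] 0.05219642324956152
```

Emit:
{"method": "step_arm", "body": {
  "moves": [
    [0.3, 0, 0, 0, 0],
    [0.3, 0, 0, 0, 0]
  ]
}}

```text
t: 7.9
tool_pos: [0.4488, -0.2603, 0.0351]
tool_rot: [2.715, 1.527, 0.014]
contact_force: [-0.5, 1.0, 0.3]
opening: 0.0342
```

```bash
python3 -c "
from h import *
o=ctrl.get_obs();tilt(o);print(o['contact_force'],o['wrist_torque'],o['opening'])"
```

```text
tilt deg radial 1.57 tang -0.32 pos [ 0.4488 -0.2603  0.0351] q [-6.680e-01 -7.000e-03  2.024e+00 -2.000e-03  1.096e+00 -1.210e-01]
[-0.51456556  1.01862688  0.28211315] [ 0.09877618  0.11733559 -0.01710726] 0.03417152419191758
```

A good square grip: opening 34.2 mm. Next I lift gently and rotate towards the port heading.

Emit:
{"method": "step_arm", "body": {
  "moves": [
    [0, 0, 0, 0.008, 0],
    [0, 0, 0, 0.016, 0],
    [0, 0, 0, 0.02, 0],
    [0, 0, 0, 0.02, 0],
    [0, 0, 0, 0.02, 0],
    [0, 0, 0, 0.02, 0],
    [0, 0, 0, 0.02, 0],
    [0, 0, 0, 0.012, 0],
    [0, 0, 0, 0, 0]
  ]
}}

```text
t: 9.02
tool_pos: [0.4489, -0.2602, 0.182]
tool_rot: [2.711, 1.525, 0.018]
contact_force: [-0.1, 0.6, -2.0]
opening: 0.0343
```

Run:
```python
from h import *
o=st();tilt(o); p,o=cam("wrist"); save(p,"pics/w6.png"); pickle.dump((p,o),open("pics/w6.pkl","wb"))
```

```text
t9.03 pos [ 0.4489 -0.2602  0.182 ] psi 58.71 q [-0.67 -0.19  1.93 -0.    1.37 -0.12] F [-0.1  0.6 -2. ] M [ 0.02  0.04 -0.01] op 0.0343
tilt deg radial 1.89 tang -0.36 pos [ 0.4489 -0.2602  0.182 ] q [-6.680e-01 -1.920e-01  1.929e+00 -1.000e-03  1.371e+00 -1.220e-01]
```

View pics/w6.png

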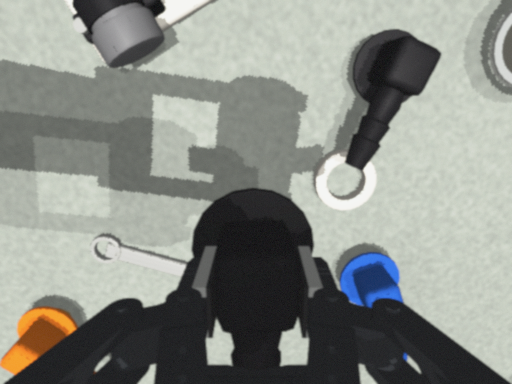

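The elbow hangs straight, with the flange centred at (255,240). Now I carry it to above port 2 (top-view estimate x 0.634, y 0.050), turning to start with the barb about 2 rad anticlockwise.

Emit:
{"method": "step_arm", "body": {
  "moves": [
    [0, 0.006, 0.01, 0, -5],
    [0, 0.011, 0.019, 0, -8],
    [0, 0.011, 0.019, 0, -8],
    [0, 0.011, 0.019, 0, -8],
    [0, 0.011, 0.019, 0, -8],
    [0, 0.011, 0.019, 0, -8],
    [0, 0.011, 0.019, 0, -8],
    [0, 0.011, 0.019, 0, -8],
    [0, 0.011, 0.019, 0, -8],
    [0, 0.011, 0.019, 0, -8],
    [0, 0.011, 0.019, 0, -8],
    [0, 0.011, 0.019, 0, -8],
    [0, 0.011, 0.019, 0, -8],
    [0, 0.011, 0.019, 0, -8],
    [0, 0.011, 0.019, 0, -8],
    [0, 0.011, 0.019, 0, -8],
    [0, 0.006, 0.01, 0, -2],
    [0, 0, 0, 0, 0]
  ]
}}

```text
t: 11.32
tool_pos: [0.6171, 0.0589, 0.1537]
tool_rot: [2.524, -1.856, -0.075]
contact_force: [0.6, 0.7, -1.6]
opening: 0.0338
```

Run:
```python
from h import *
o=st();tilt(o); p,o=cam("wrist"); save(p,"pics/w7.png"); pickle.dump((p,o),open("pics/w7.pkl","wb"))
```

```text
t11.32 pos [0.6171 0.0589 0.1537] psi -72.69 q [-0.03  0.13  1.67  0.02  1.39  2.8 ] F [ 0.6  0.7 -1.6] M [-0.04 -0.08  0.02] op 0.0338
tilt deg radial -2.35 tang 1.49 pos [0.6171 0.0589 0.1537] q [-0.034  0.125  1.668  0.021  1.392  2.801]
```

View pics/w7.png

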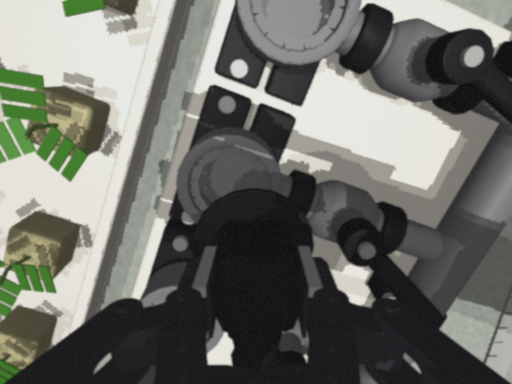

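The carry lost 28 mm in height and left about 2.8° of tilt. The view shows port 2's rim at (230,170) and the held elbow at (255,230). I'll raise it gently and check how the tilt behaves.

Emit:
{"method": "step_arm", "body": {
  "moves": [
    [0, 0, 0, 0.033, 0],
    [0, 0, 0, 0.033, 0],
    [0, 0, 0, 0.033, 0],
    [0, 0, 0, 0, 0]
  ]
}}

```text
t: 11.88
tool_pos: [0.6136, 0.0562, 0.2511]
tool_rot: [2.519, -1.853, -0.084]
contact_force: [0.4, 1.0, -1.4]
opening: 0.0336
```

Run:
```python
from h import *
o=ctrl.get_obs();tilt(o)
```

```text
tilt deg radial -2.80 tang 1.47 pos [0.6136 0.0562 0.2511] q [-0.038  0.053  1.58   0.019  1.56   2.8  ]
```

Emit:
{"method": "step_arm", "body": {
  "moves": [
    [0, 0, 0, 0, 0],
    [0, 0, 0, 0, 0],
    [0, 0, 0, 0, 0]
  ]
}}

```text
t: 12.25
tool_pos: [0.6112, 0.0556, 0.2453]
tool_rot: [2.515, -1.85, -0.094]
contact_force: [0.2, 0.4, -1.7]
opening: 0.0339
```

Run:
```python
from h import *
o=ctrl.get_obs();tilt(o)
```

```text
tilt deg radial -3.25 tang 1.51 pos [0.6112 0.0556 0.2453] q [-0.039  0.056  1.587  0.019  1.558  2.8  ]
```

Emit:
{"method": "step_arm", "body": {
  "moves": [
    [0, 0, 0, -0.04, 0]
  ]
}}

```text
t: 12.38
tool_pos: [0.6135, 0.0555, 0.2082]
tool_rot: [2.519, -1.853, -0.084]
contact_force: [1.1, -0.5, -2.0]
opening: 0.0341
```

Run:
```python
from h import *
o=ctrl.get_obs();tilt(o)
```

```text
tilt deg radial -2.84 tang 1.46 pos [0.6135 0.0555 0.2082] q [-0.039  0.079  1.625  0.019  1.49   2.798]
```

Emit:
{"method": "step_arm", "body": {
  "moves": [
    [0, 0, 0, 0, 0]
  ]
}}

```text
t: 12.5
tool_pos: [0.6104, 0.0556, 0.2027]
tool_rot: [2.514, -1.849, -0.097]
contact_force: [0.1, 0.3, -1.6]
opening: 0.0339
```

Run:
```python
from h import *
o=ctrl.get_obs();tilt(o)
```

```text
tilt deg radial -3.41 tang 1.54 pos [0.6104 0.0556 0.2027] q [-0.039  0.082  1.631  0.019  1.491  2.798]
```

Emit:
{"method": "step_arm", "body": {
  "moves": [
    [0, 0, 0, 0, 0]
  ]
}}

```text
t: 12.62
tool_pos: [0.6111, 0.0557, 0.2042]
tool_rot: [2.515, -1.85, -0.095]
contact_force: [-0.2, -0.6, -1.2]
opening: 0.034
```

Run:
```python
from h import *
o=ctrl.get_obs();tilt(o)
```

```text
tilt deg radial -3.31 tang 1.52 pos [0.6111 0.0557 0.2042] q [-0.039  0.082  1.629  0.019  1.492  2.798]
```

Fast moves leave a radial tilt, and the tilt stays fixed in the tool frame. So I'll turn the tool until the tilt points radially outward, then cancel it with up/down strokes, which push it inward.

Emit:
{"method": "step_arm", "body": {
  "moves": [
    [0, 0, 0, 0, 10.2],
    [0, 0, 0, 0, 10.2],
    [0, 0, 0, 0, 10.2],
    [0, 0, 0, 0, 10.2],
    [0, 0, 0, 0, 10.2],
    [0, 0, 0, 0, 10.2],
    [0, 0, 0, 0, 10.2],
    [0, 0, 0, 0, 10.2],
    [0, 0, 0, 0, 10.2],
    [0, 0, 0, 0, 10.2],
    [0, 0, 0, 0, 10.2],
    [0, 0, 0, 0, 10.2],
    [0, 0, 0, 0, 10.2],
    [0, 0, 0, 0, 10.2],
    [0, 0, 0, 0, 10.2],
    [0, 0, 0, 0, 10.2],
    [0, 0, 0, 0, 10.2],
    [0, 0, 0, 0, 10.2],
    [0, 0, 0, 0, 10.2],
    [0, 0, 0, 0, 5]
  ]
}}

```text
t: 15.12
tool_pos: [0.6261, 0.0567, 0.2464]
tool_rot: [1.237, 2.84, 0.089]
contact_force: [1.0, 0.8, -1.4]
opening: 0.0338
```

Run:
```python
from h import *
o=st();tilt(o)
```

```text
t15.12 pos [0.6261 0.0567 0.2464] psi 132.88 q [-0.05  0.01  1.63  0.04  1.44 -0.8 ] F [ 1.   0.8 -1.4] M [-0.    0.03  0.1 ] op 0.0338
tilt deg radial 3.73 tang 1.70 pos [0.6261 0.0567 0.2464] q [-0.045  0.011  1.632  0.038  1.439 -0.798]
```

Emit:
{"method": "step_arm", "body": {
  "moves": [
    [0, 0, 0, 0.04, 0],
    [0, 0, 0, -0.04, 0]
  ]
}}

```text
t: 15.38
tool_pos: [0.6301, 0.0564, 0.256]
tool_rot: [1.231, 2.828, 0.096]
contact_force: [0.8, 0.1, -2.1]
opening: 0.0339
```

Run:
```python
from h import *
o=ctrl.get_obs();tilt(o)
```

```text
tilt deg radial 4.51 tang 1.60 pos [0.6301 0.0564 0.256 ] q [-0.045  0.006  1.621  0.039  1.44  -0.799]
```

Emit:
{"method": "step_arm", "body": {
  "moves": [
    [0, 0, 0, 0, 0],
    [0, 0, 0, 0, 0]
  ]
}}

```text
t: 15.62
tool_pos: [0.6293, 0.0565, 0.2561]
tool_rot: [1.232, 2.83, 0.095]
contact_force: [0.1, -0.5, -1.2]
opening: 0.0338
```

Run:
```python
from h import *
o=ctrl.get_obs();tilt(o)
```

```text
tilt deg radial 4.38 tang 1.62 pos [0.6293 0.0565 0.2561] q [-0.045  0.006  1.621  0.039  1.443 -0.799]
```

Turning drags z by about +0.2 mm per degree anticlockwise. I'll test whether slow turns do the same.

Emit:
{"method": "step_arm", "body": {
  "moves": [
    [0, 0, 0, 0, -3],
    [0, 0, 0, 0, -3],
    [0, 0, 0, 0, -3],
    [0, 0, 0, 0, -3],
    [0, 0, 0, 0, -3],
    [0, 0, 0, 0, -3]
  ]
}}

```text
t: 16.38
tool_pos: [0.6332, 0.0565, 0.2691]
tool_rot: [1.661, 2.576, 0.089]
contact_force: [0.5, -0.7, -1.4]
opening: 0.0343
```

Run:
```python
from h import *
o=st();tilt(o)
```

```text
t16.38 pos [0.6332 0.0565 0.2691] psi 114.29 q [-0.03 -0.    1.61  0.01  1.44 -0.46] F [ 0.5 -0.7 -1.4] M [-0.    0.06 -0.05] op 0.0343
tilt deg radial 5.46 tang -0.05 pos [0.6332 0.0565 0.2691] q [-0.033 -0.004  1.61   0.011  1.441 -0.459]
```

Emit:
{"method": "step_arm", "body": {
  "moves": [
    [0, 0, 0, 0, 0],
    [0, 0, 0, 0, 0],
    [0, 0, 0, 0, 0],
    [0, 0, 0, 0, 0],
    [0, 0, 0, 0, 0],
    [0, 0, 0, 0, 0]
  ]
}}

```text
t: 17.12
tool_pos: [0.6342, 0.0565, 0.2726]
tool_rot: [1.656, 2.575, 0.092]
contact_force: [-0.4, -0.1, -1.3]
opening: 0.0338
```

Run:
```python
from h import *
o=st();tilt(o)
```

```text
t17.12 pos [0.6342 0.0565 0.2726] psi 114.42 q [-0.03 -0.01  1.61  0.01  1.44 -0.46] F [-0.4 -0.1 -1.3] M [-0.04  0.05 -0.01] op 0.0338
tilt deg radial 5.69 tang -0.06 pos [0.6342 0.0565 0.2726] q [-0.033 -0.006  1.606  0.011  1.442 -0.461]
```

Emit:
{"method": "step_arm", "body": {
  "moves": [
    [0, 0.012, 0, 0, 0]
  ]
}}

```text
t: 17.25
tool_pos: [0.6464, 0.0566, 0.2728]
tool_rot: [1.655, 2.574, 0.092]
contact_force: [0.2, 0.1, -0.9]
opening: 0.0338
```

Run:
```python
from h import *
o=ctrl.get_obs();tilt(o)
```

```text
tilt deg radial 5.71 tang -0.05 pos [0.6464 0.0566 0.2728] q [-0.032  0.023  1.577  0.011  1.443 -0.461]
```

Emit:
{"method": "step_arm", "body": {
  "moves": [
    [0, -0.012, 0, 0, 0]
  ]
}}

```text
t: 17.38
tool_pos: [0.635, 0.0564, 0.2724]
tool_rot: [1.656, 2.575, 0.092]
contact_force: [-0.5, -0.1, -1.2]
opening: 0.0339
```

Run:
```python
from h import *
o=ctrl.get_obs();tilt(o)
```

```text
tilt deg radial 5.68 tang -0.06 pos [0.635  0.0564 0.2724] q [-0.033 -0.003  1.604  0.011  1.442 -0.461]
```

Emit:
{"method": "step_arm", "body": {
  "moves": [
    [0, 0, 0, 0, 0],
    [0, 0, 0, 0, 0],
    [0, 0, 0, 0, 0],
    [0, 0, 0, 0, 0]
  ]
}}

```text
t: 17.88
tool_pos: [0.6343, 0.0565, 0.2725]
tool_rot: [1.656, 2.575, 0.092]
contact_force: [0.8, -0.1, -1.7]
opening: 0.034
```

Emit:
{"method": "step_arm", "body": {
  "moves": [
    [0, 0, 0, 0, -3]
  ]
}}

```text
t: 18.0
tool_pos: [0.6344, 0.0564, 0.2725]
tool_rot: [1.724, 2.528, 0.089]
contact_force: [0.0, -0.2, -2.2]
opening: 0.0334
```

Run:
```python
from h import *
o=ctrl.get_obs();tilt(o)
print(o["dq"].round(3))
```

```text
tilt deg radial 5.67 tang -0.36 pos [0.6344 0.0564 0.2725] q [-0.03  -0.005  1.606  0.006  1.442 -0.405]
[ 0.019  0.001 -0.003 -0.044 -0.005  0.448]
```

Emit:
{"method": "step_arm", "body": {
  "moves": [
    [0, 0, 0, 0, -3]
  ]
}}

```text
t: 18.12
tool_pos: [0.6344, 0.0564, 0.2725]
tool_rot: [1.791, 2.479, 0.085]
contact_force: [0.6, 0.2, -1.1]
opening: 0.0337
```

Run:
```python
from h import *
o=ctrl.get_obs();tilt(o)
print(o["dq"].round(3))
```

```text
tilt deg radial 5.65 tang -0.67 pos [0.6344 0.0564 0.2725] q [-0.028 -0.005  1.605 -0.     1.442 -0.348]
[ 0.018  0.003 -0.004 -0.045 -0.001  0.45 ]
```

Emit:
{"method": "step_arm", "body": {
  "moves": [
    [0, 0, 0, -0.02, 0]
  ]
}}

```text
t: 18.25
tool_pos: [0.6357, 0.0565, 0.2543]
tool_rot: [1.787, 2.476, 0.089]
contact_force: [-0.1, -0.6, -1.7]
opening: 0.0338
```

Run:
```python
from h import *
o=ctrl.get_obs();tilt(o)
print(o["dq"].round(3))
```

```text
tilt deg radial 5.92 tang -0.70 pos [0.6357 0.0565 0.2543] q [-0.028  0.004  1.627 -0.     1.407 -0.348]
[-0.     0.095  0.233  0.001 -0.271 -0.   ]
```

Emit:
{"method": "step_arm", "body": {
  "moves": [
    [0, 0, 0, 0, 0]
  ]
}}

```text
t: 18.38
tool_pos: [0.634, 0.0565, 0.2504]
tool_rot: [1.789, 2.481, 0.084]
contact_force: [-0.6, -0.3, -2.0]
opening: 0.0337
```

Run:
```python
from h import *
o=ctrl.get_obs();tilt(o)
print(o["dq"].round(3))
```

```text
tilt deg radial 5.58 tang -0.66 pos [0.634  0.0565 0.2504] q [-0.028  0.006  1.631 -0.     1.406 -0.349]
[ 0.001 -0.019 -0.046 -0.    -0.009 -0.003]
```

From rest, turns are clean. The drift comes from reversing or stopping fast vertical strokes. The up-then-down stroke added tilt, so I'll try down-then-up to remove it.

Emit:
{"method": "step_arm", "body": {
  "moves": [
    [0, 0, 0, 0, 0],
    [0, 0, 0, -0.04, 0],
    [0, 0, 0, 0.04, 0]
  ]
}}

```text
t: 18.75
tool_pos: [0.6294, 0.0565, 0.2405]
tool_rot: [1.796, 2.493, 0.071]
contact_force: [0.6, -0.8, -1.5]
opening: 0.0336
```

Run:
```python
from h import *
o=ctrl.get_obs();tilt(o)
print(o["dq"].round(3))
```

```text
tilt deg radial 4.69 tang -0.55 pos [0.6294 0.0565 0.2405] q [-0.028  0.01   1.642  0.     1.406 -0.35 ]
[-0.    -0.259 -0.549  0.001  0.511 -0.005]
```

Emit:
{"method": "step_arm", "body": {
  "moves": [
    [0, 0, 0, 0, 0],
    [0, 0, 0, 0, 0]
  ]
}}

```text
t: 19.0
tool_pos: [0.6315, 0.0564, 0.245]
tool_rot: [1.792, 2.488, 0.078]
contact_force: [0.2, 1.0, -1.1]
opening: 0.0337
```

Run:
```python
from h import *
o=ctrl.get_obs();tilt(o)
print(o["dq"].round(3))
```

```text
tilt deg radial 5.15 tang -0.60 pos [0.6315 0.0564 0.245 ] q [-0.028  0.008  1.638  0.     1.405 -0.351]
[ 0.002 -0.025 -0.058  0.001 -0.012 -0.002]
```

Emit:
{"method": "step_arm", "body": {
  "moves": [
    [0, 0, 0, -0.04, 0],
    [0, 0, 0, 0.045, 0],
    [0, 0, 0, -0.04, 0],
    [0, 0, 0, 0.045, 0],
    [0, 0, 0, -0.04, 0],
    [0, 0, 0, 0.045, 0],
    [0, 0, 0, -0.04, 0],
    [0, 0, 0, 0.045, 0],
    [0, 0, 0, 0, 0],
    [0, 0, 0, 0, 0]
  ]
}}

```text
t: 20.25
tool_pos: [0.5962, 0.0574, 0.2156]
tool_rot: [-1.829, -2.544, 0.008]
contact_force: [0.1, 0.4, -1.2]
opening: 0.0335
```

Run:
```python
from h import *
o=st();tilt(o)
print(o["dq"].round(3))
```

```text
t20.25 pos [0.5962 0.0574 0.2156] psi 108.57 q [-0.03  0.01  1.68  0.    1.46 -0.35] F [ 0.1  0.4 -1.2] M [ 0.02 -0.07  0.02] op 0.0335
tilt deg radial -0.57 tang 0.10 pos [0.5962 0.0574 0.2156] q [-0.028  0.008  1.685  0.     1.459 -0.352]
[-0.002 -0.035 -0.081  0.001 -0.023 -0.001]
```

Tilt is now about 0.6°. I'll turn smoothly back to the insertion heading (barb at about 112°, so ψ about -68°).

Emit:
{"method": "step_arm", "body": {
  "moves": [
    [0, 0, 0, 0, 0],
    [0, 0, 0, 0, 0],
    [0, 0, 0, 0, -4],
    [0, 0, 0, 0, -8],
    [0, 0, 0, 0, -10],
    [0, 0, 0, 0, -10],
    [0, 0, 0, 0, -10],
    [0, 0, 0, 0, -10],
    [0, 0, 0, 0, -10],
    [0, 0, 0, 0, -10],
    [0, 0, 0, 0, -10],
    [0, 0, 0, 0, -10],
    [0, 0, 0, 0, -10],
    [0, 0, 0, 0, -10],
    [0, 0, 0, 0, -10],
    [0, 0, 0, 0, -10],
    [0, 0, 0, 0, -10],
    [0, 0, 0, 0, -10],
    [0, 0, 0, 0, -10],
    [0, 0, 0, 0, -4]
  ]
}}

```text
t: 22.75
tool_pos: [0.6123, 0.0569, 0.2342]
tool_rot: [2.667, -1.636, 0.022]
contact_force: [-0.2, 0.4, -1.3]
opening: 0.0332
```

Run:
```python
from h import *
o=st();tilt(o)
print(o["dq"].round(3))
```

```text
t22.75 pos [0.6123 0.0569 0.2342] psi -63.05 q [-0.02  0.03  1.64 -0.02  1.47  2.65] F [-0.2  0.4 -1.3] M [-0.02 -0.03 -0.03] op 0.0332
tilt deg radial 0.21 tang -1.08 pos [0.6123 0.0569 0.2342] q [-0.02   0.025  1.637 -0.018  1.474  2.653]
[ 0.002  0.007 -0.019 -0.001  0.008  0.581]
```

Emit:
{"method": "step_arm", "body": {
  "moves": [
    [0, 0, 0, 0, 0],
    [0, 0, 0, 0, 0]
  ]
}}

```text
t: 23.0
tool_pos: [0.6132, 0.0569, 0.2353]
tool_rot: [2.669, -1.634, 0.025]
contact_force: [0.2, 0.2, -1.4]
opening: 0.0332
```

Run:
```python
from h import *
o=st();tilt(o); p,o=cam("wrist"); save(p,"pics/w8.png"); pickle.dump((p,o),open("pics/w8.pkl","wb"))
```

```text
t23.00 pos [0.6132 0.0569 0.2353] psi -62.95 q [-0.02  0.03  1.63 -0.02  1.47  2.65] F [ 0.2  0.2 -1.4] M [ 0.01 -0.01 -0.01] op 0.0332
tilt deg radial 0.33 tang -1.09 pos [0.6132 0.0569 0.2353] q [-0.02   0.025  1.634 -0.018  1.474  2.651]
```

View pics/w8.png

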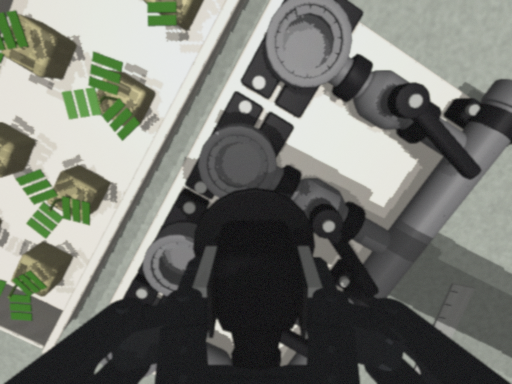

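```bash
cat >> h.py <<'E'
def fit_manifold(ps,x0=(.637,.109,-.054),ports=(1,2,3,4),r=.036,span=.012,skip=None,z=.08,n=180):
    a=np.linspace(0,2*np.pi,n,endpoint=False)
    G=[]
    for p in ps:
        g=cv2.GaussianBlur(cv2.cvtColor(p["color"],cv2.COLOR_RGB2GRAY).astype(np.float32),(0,0),1.2)
        gx=cv2.Sobel(g,cv2.CV_32F,1,0,ksize=3);gy=cv2.Sobel(g,cv2.CV_32F,0,1,ksize=3);G.append((np.minimum(np.hypot(gx,gy),150)))
    def sc(v):
        s=0;c=0
        for i in ports:
            yy=(i-2.5)*.12; cx=v[0]-np.sin(v[2])*yy; cy=v[1]+np.cos(v[2])*yy
            X=np.c_[cx+r*np.cos(a),cy+r*np.sin(a),0*a+z]
            for p,g in zip(ps,G):
                u=proj(p,X).astype(np.float32); ok=(u[:,0]>1)&(u[:,0]<510)&(u[:,1]>1)&(u[:,1]<382)
                if p is not None and "mask" in p: ok&=p["mask"][np.clip(u[:,1],0,383).astype(int),np.clip(u[:,0],0,511).astype(int)]
                if ok.sum()<10: continue
                w=cv2.remap(g,u[ok,0],u[ok,1],cv2.INTER_LINEAR).ravel(); s+=w.sum(); c+=len(w)
        return -s/max(c,1)
    best=(9,None)
    for dx in np.arange(-span,span+.0001,.002):
        for dy in np.arange(-span,span+.0001,.002):
            for dz in (-.03,-.015,0,.015,.03):
                v=(x0[0]+dx,x0[1]+dy,x0[2]+dz); f=sc(v)
                if f<best[0]: best=(f,v)
    b=np.array(best[1]); r_=minimize(lambda d:sc((b[0]+d[0]/1e3,b[1]+d[1]/1e3,b[2]+d[2]/100)),[0,0,0],method="Nelder-Mead",options=dict(initial_simplex=[[0,0,0],[1,0,0],[0,1,0],[0,0,1]],xatol=.01))
    d=r_.x; return np.array((b[0]+d[0]/1e3,b[1]+d[1]/1e3,b[2]+d[2]/100)),-r_.fun
def ports(v): return [np.array([v[0]-np.sin(v[2])*(i-2.5)*.12, v[1]+np.cos(v[2])*(i-2.5)*.12]) for i in (1,2,3,4)]
E
python3 - <<'E'
from h import *
w,o=pickle.load(open("pics/w8.pkl","rb")); m=np.ones((384,512),bool); m[185:,:]=False; m[185:300,:195]=True; w["mask"]=m
def ld(n):
    p=pickle.load(open(f"pics/{n}0.pkl","rb"));p["Rw"],p["tw"]=p["R"],p["t"];return p
t,s=ld("top"),ld("scene")
for nm,ps,pp in(("w",[w],(2,3,4)),("t",[t],(1,2,3,4)),("s",[s],(1,2,3,4)),("all",[w,t,s],(1,2,3,4))):
    v,f=fit_manifold(ps,ports=pp); print(nm,np.round(v,4),f,"p1",np.round(ports(v)[0],4),"p2",np.round(ports(v)[1],4))
    if nm=="w":
        im=cv2.cvtColor(w["color"],cv2.COLOR_RGB2BGR); a=np.linspace(0,2*np.pi,60)
        for c in ports(v): cv2.polylines(im,[np.round(proj(w,np.c_[c[0]+.036*np.cos(a),c[1]+.036*np.sin(a),0*a+.08])).astype(np.int32)],True,(0,0,255),1)
        cv2.imwrite("pics/w8f.png",im)
E
```

```text
w [ 0.6397  0.1093 -0.0581] 100.10897827148438 p1 [ 0.6293 -0.0704] p2 [0.6362 0.0494]
t [ 0.6399  0.1092 -0.0577] 99.61009216308594 p1 [ 0.6295 -0.0705] p2 [0.6364 0.0493]
s [ 0.641   0.1122 -0.0571] 140.21290588378906 p1 [ 0.6308 -0.0675] p2 [0.6376 0.0523]
all [ 0.6403  0.1097 -0.0578] 113.8787612915039 p1 [ 0.6299 -0.07  ] p2 [0.6369 0.0498]
```

View pics/w8f.png

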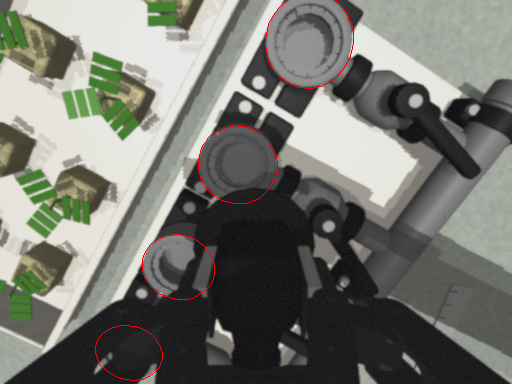

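Manifold fits from the wrist and top views agree within 0.3 mm: port 2 at (0.6365, 0.0495), yaw -3.3°. Next I check the elbow's position in the hand.

Run:
```python
from h import *
w,o=pickle.load(open("pics/w8.pkl","rb"))
Rm=Ro.from_rotvec(o["tool_rot"]).as_matrix(); T=o["tool_pos"]
im=np.clip(cv2.cvtColor(w["color"],cv2.COLOR_RGB2BGR).astype(float)*2.2,0,255).astype(np.uint8)
im=cv2.resize(im,None,fx=4,fy=4,interpolation=cv2.INTER_CUBIC)
# elbow in tool frame: elbow z = -tool z ; elbow x = -tool x (psi=theta+180) 
for dx,c in((-.002,(255,0,0)),(0,(0,0,255)),(.002,(0,255,0))):
    for q in parts(0,0,np.pi,0)[:2]:
        loc=np.c_[q[:,0]+dx,-q[:,1],-(q[:,2]-.035)]
        u=proj(w,loc@Rm.T+T); h=cv2.convexHull(u.astype(np.float32)); cv2.polylines(im,[np.round((h+.5)*4).astype(np.int32)],True,c,1)
cv2.imwrite("pics/w8g.png",im[700:1400,680:1350])
```

```text
(no output)
```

View pics/w8g.png

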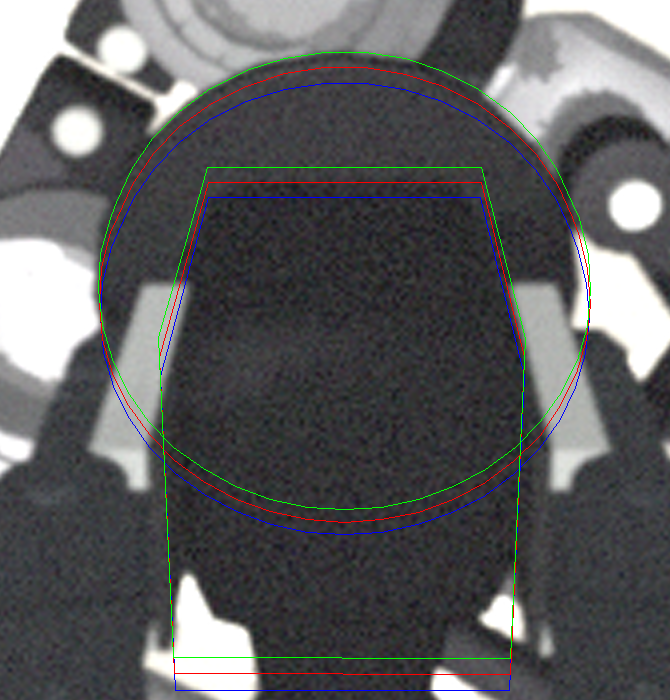

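Emit:
{"method": "step_arm", "body": {
  "moves": [
    [0, 0.008, -0.002, 0, 0],
    [0, 0.01, -0.003, 0, 0],
    [0, 0.005, -0.001, 0, 0],
    [0, 0, 0, -0.008, 0],
    [0, 0, 0, -0.015, 0],
    [0, 0, 0, -0.015, 0],
    [0, 0, 0, -0.015, 0],
    [0, 0, 0, -0.015, 0],
    [0, 0, 0, -0.012, 0],
    [0, 0, 0, -0.006, 0],
    [0, 0, 0, 0, 0]
  ]
}}

```text
t: 24.42
tool_pos: [0.6363, 0.0504, 0.1406]
tool_rot: [2.668, -1.632, 0.02]
contact_force: [0.1, -0.0, -1.6]
opening: 0.0332
```

Run:
```python
from h import *
o=st();tilt(o)
```

```text
t24.43 pos [0.6363 0.0504 0.1406] psi -62.90 q [-0.03  0.15  1.66 -0.02  1.32  2.64] F [ 0.1 -0.  -1.6] M [-0.01  0.01 -0.04] op 0.0332
tilt deg radial 0.11 tang -1.06 pos [0.6363 0.0504 0.1406] q [-0.029  0.152  1.662 -0.019  1.324  2.644]
```

Pose is as planned: (0.6363, 0.0504), tilt 1°. Continuing down into the mouth.

Emit:
{"method": "step_arm", "body": {
  "moves": [
    [0, 0, 0, -0.008, 0],
    [0, 0, 0, -0.01, 0],
    [0, 0, 0, -0.008, 0],
    [0, 0, 0, -0.004, 0]
  ]
}}

```text
t: 24.92
tool_pos: [0.6374, 0.0504, 0.1105]
tool_rot: [2.67, -1.633, 0.024]
contact_force: [-0.9, -0.2, -1.7]
opening: 0.0332
```

Run:
```python
from h import *
o=st();tilt(o)
```

```text
t24.93 pos [0.6374 0.0504 0.1105] psi -62.90 q [-0.03  0.18  1.68 -0.02  1.27  2.64] F [-0.9 -0.2 -1.7] M [ 0.01 -0.02  0.05] op 0.0332
tilt deg radial 0.30 tang -1.08 pos [0.6374 0.0504 0.1105] q [-0.029  0.182  1.681 -0.019  1.271  2.645]
```

Emit:
{"method": "step_arm", "body": {
  "moves": [
    [0, 0, 0, -0.004, 0],
    [0, 0, 0, -0.003, 0],
    [0, 0, 0, 0, 0]
  ]
}}

```text
t: 25.3
tool_pos: [0.6372, 0.0516, 0.1048]
tool_rot: [2.671, -1.633, 0.02]
contact_force: [-1.3, 1.0, -1.3]
opening: 0.0333
```

Run:
```python
from h import *
o=st();tilt(o); p,o=cam("wrist"); save(p,"pics/w9.png")
s,_=cam("scene"); save(s,"pics/s3.png",(150,150,350,300),4)
```

```text
t25.30 pos [0.6372 0.0516 0.1048] psi -62.89 q [-0.03  0.19  1.68 -0.02  1.26  2.65] F [-1.3  1.  -1.3] M [0.14 0.22 0.02] op 0.0333
tilt deg radial 0.23 tang -0.95 pos [0.6372 0.0516 0.1048] q [-0.028  0.189  1.684 -0.017  1.263  2.645]
```

View pics/s3.png

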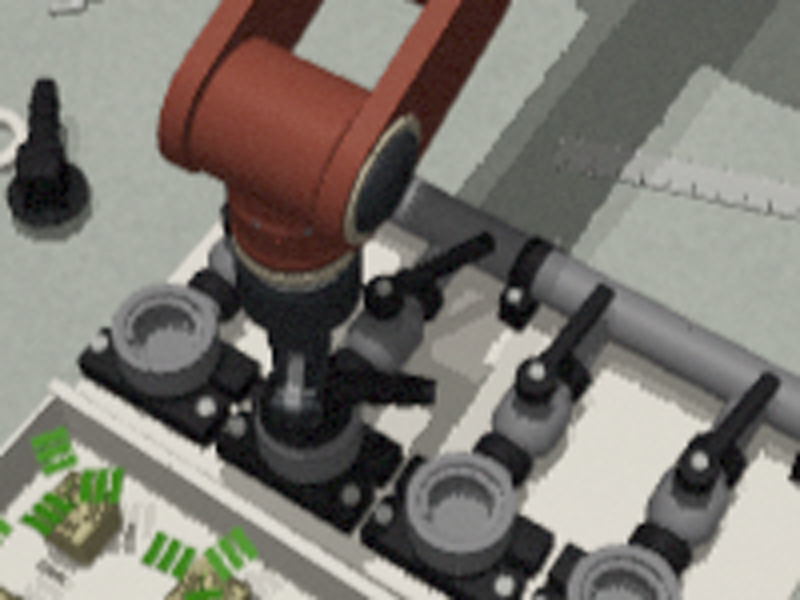

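The foot is in port 2's bore: crop (310,410). The barb points past valve 3's side, clear of it. I'll let go so it sinks onto the ribs.

Emit:
{"method": "step_arm", "body": {
  "moves": [
    [0.5, 0, 0, 0, 0],
    [0.6, 0, 0, 0, 0],
    [0.9, 0, 0, 0, 0],
    [1, 0, 0, 0, 0],
    [1, 0, 0, 0.006, 0],
    [1, 0, 0, 0.012, 0],
    [1, 0, 0, 0.014, 0],
    [1, 0, 0, 0.014, 0],
    [1, 0, 0, 0.014, 0],
    [1, 0, 0, 0.01, 0],
    [1, 0, 0, 0, 0]
  ]
}}

```text
t: 26.78
tool_pos: [0.6398, 0.0507, 0.1831]
tool_rot: [2.673, -1.635, 0.033]
contact_force: [-1.3, 0.3, -1.0]
opening: 0.0854
```

Run:
```python
from h import *
o=st();tilt(o); p,o=cam("wrist"); save(p,"pics/w10.png"); pickle.dump((p,o),open("pics/w10.pkl","wb"))
for zf in (.063,.066):
    v,q=fit_elbow(p,(.6365,.0495,np.radians(117)),zf,thr=62,dbg="pics/f7.png"); print(zf,np.round(v[:2],4),np.degrees(v[2]),q)
```

```text
t26.77 pos [0.6398 0.0507 0.1831] psi -62.92 q [-0.03  0.12  1.63 -0.02  1.38  2.64] F [-1.3  0.3 -1. ] M [ 0.05  0.04 -0.08] op 0.0854
tilt deg radial 0.70 tang -1.08 pos [0.6398 0.0507 0.1831] q [-0.029  0.117  1.627 -0.018  1.384  2.643]
0.063 [0.6375 0.0498] 115.57894866737101 0.6384757355336012
0.066 [0.6378 0.0493] 115.15879033581508 0.638344662135146
```

View pics/w10.png

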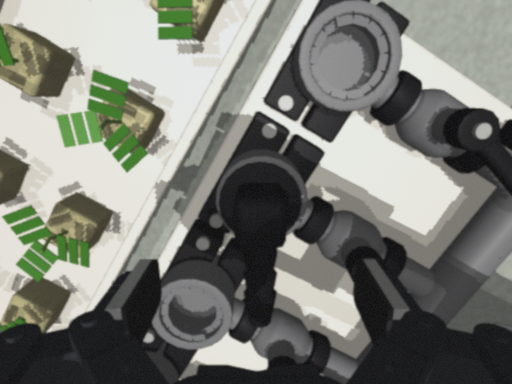

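View pics/f7.png

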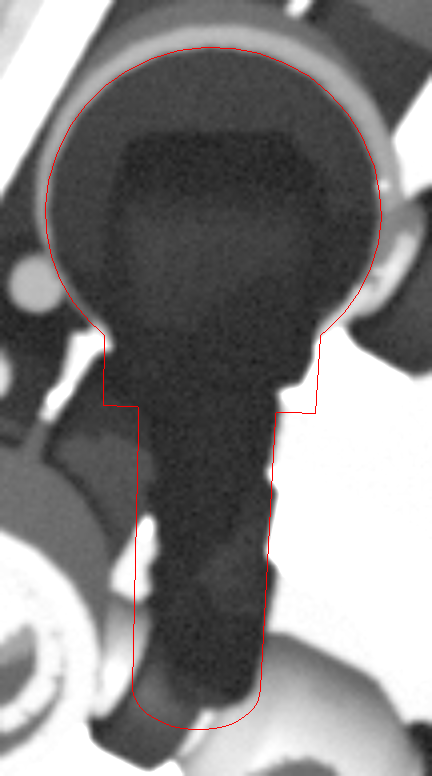

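The elbow stands upright in port 2, concentric with the rim at (260,200), barb at about 117°. I'll turn the empty gripper half a turn to regrip with enough wrist range.

Emit:
{"method": "step_arm", "body": {
  "moves": [
    [1, 0, 0, 0, 4],
    [1, 0, 0, 0, 8],
    [1, 0, 0, 0, 10],
    [1, 0, 0, 0, 10],
    [1, 0, 0, 0, 10],
    [1, 0, 0, 0, 10],
    [1, 0, 0, 0, 10],
    [1, 0, 0, 0, 10],
    [1, 0, 0, 0, 10],
    [1, 0, 0, 0, 10],
    [1, 0, 0, 0, 10],
    [1, 0, 0, 0, 10],
    [1, 0, 0, 0, 10],
    [1, 0, 0, 0, 10],
    [1, 0, 0, 0, 10],
    [1, 0, 0, 0, 10],
    [1, 0, 0, 0, 10],
    [1, 0, 0, 0, 10],
    [1, 0, 0, 0, 6],
    [1, 0, 0, 0, 3]
  ]
}}

```text
t: 29.32
tool_pos: [0.6274, 0.0509, 0.159]
tool_rot: [-1.463, -2.765, 0.021]
contact_force: [0.0, -0.1, 0.3]
opening: 0.0855
```

Emit:
{"method": "step_arm", "body": {
  "moves": [
    [1, 0, 0, 0, 0],
    [1, 0, 0, 0, 0]
  ]
}}

```text
t: 29.58
tool_pos: [0.6266, 0.0509, 0.1573]
tool_rot: [-1.464, -2.762, 0.023]
contact_force: [-0.2, -0.6, 0.4]
opening: 0.0855
```

Run:
```python
from h import *
o=st();tilt(o); p,o=cam("wrist"); save(p,"pics/w11.png"); pickle.dump((p,o),open("pics/w11.pkl","wb"))
```

```text
t29.57 pos [0.6266 0.0509 0.1573] psi 124.14 q [-0.03  0.13  1.66 -0.01  1.38 -0.63] F [-0.2 -0.6  0.4] M [ 0.02 -0.04  0.02] op 0.0855
tilt deg radial -1.21 tang -0.22 pos [0.6266 0.0509 0.1573] q [-0.034  0.129  1.657 -0.006  1.376 -0.629]
```

View pics/w11.png

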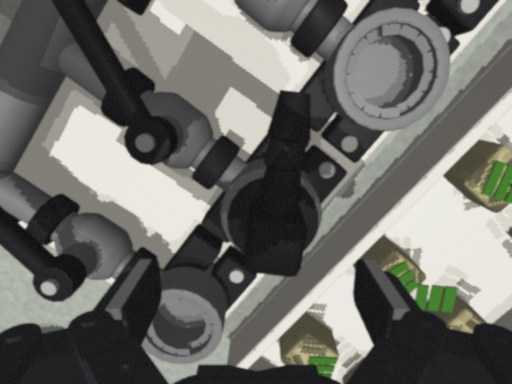

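Run:
```python
from h import *
p,o=pickle.load(open("pics/w11.pkl","rb"))
v,q=fit_elbow(p,(.6365,.0495,np.radians(117)),.0645,thr=62,dbg="pics/f8.png"); print(np.round(v[:2],4),np.degrees(v[2]),q)
for uv in ((293.5,97),): print("tip",back(p,uv,.0645+.047+.005)[:2])
t=back(p,(293.5,97),.0645+.047+.0115)[:2]; print(t,np.degrees(np.arctan2(t[1]-.0495,t[0]-.6365)),np.hypot(*(t-[.6365,.0495])))
```

```text
[0.6371 0.0495] 114.54479165685524 0.6760600421586168
tip [0.59972056 0.12211738]
[0.59921358 0.12187595] 117.25647843305137 0.08141593357598878
```

View pics/f8.png

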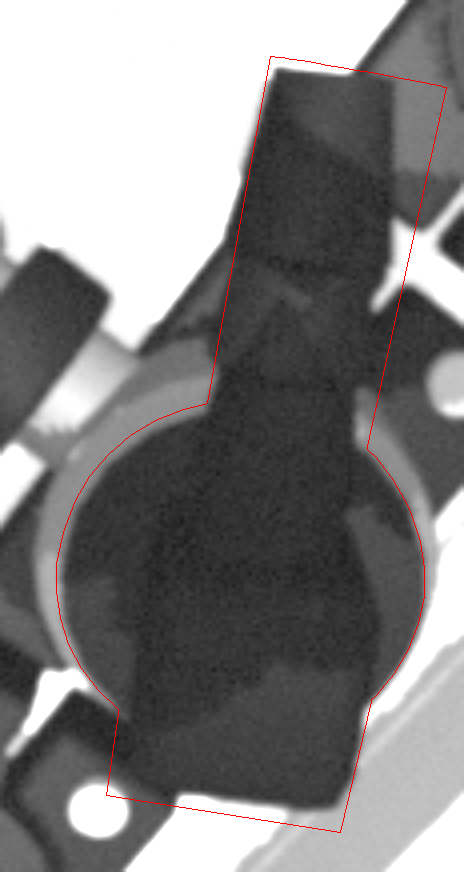

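Emit:
{"method": "step_arm", "body": {
  "moves": [
    [1, 0.005, -0.001, 0, -3.5],
    [1, 0.005, -0.0005, 0, -3.5],
    [1, 0, 0, -0.006, 0],
    [1, 0, 0, -0.012, 0],
    [1, 0, 0, -0.014, 0],
    [1, 0, 0, -0.01, 0],
    [1, 0, 0, -0.006, 0],
    [1, 0, 0, 0, 0]
  ]
}}

```text
t: 30.62
tool_pos: [0.6347, 0.0495, 0.1035]
tool_rot: [-1.631, -2.661, 0.025]
contact_force: [0.2, -0.4, -0.1]
opening: 0.0852
```

Run:
```python
from h import *
o=st();tilt(o)
```

```text
t30.62 pos [0.6347 0.0495 0.1035] psi 116.97 q [-0.04  0.2   1.67 -0.    1.29 -0.51] F [ 0.2 -0.4 -0.1] M [ 0.06 -0.04  0.02] op 0.0852
tilt deg radial -1.48 tang -0.05 pos [0.6347 0.0495 0.1035] q [-0.037  0.202  1.67  -0.004  1.294 -0.507]
```

Emit:
{"method": "step_arm", "body": {
  "moves": [
    [1, 0.0015, 0, -0.005, 0],
    [1, 0, 0, 0, 0],
    [0.7, 0, 0, 0, 0],
    [0.55, 0, 0, 0, 0],
    [0.3, 0, 0, 0, 0],
    [0.3, 0, 0, 0, 0],
    [0.3, 0, 0, 0, 0]
  ],
  "newtons": 50
}}

```text
t: 31.5
tool_pos: [0.6378, 0.0495, 0.1003]
tool_rot: [-1.633, -2.664, 0.021]
contact_force: [0.1, -0.5, 0.3]
opening: 0.0333
```

Run:
```python
from h import *
o=st();tilt(o)
```

```text
t31.50 pos [0.6378 0.0495 0.1003] psi 116.98 q [-0.04  0.21  1.67 -0.    1.29 -0.51] F [ 0.1 -0.5  0.3] M [ 0.05 -0.1  -0.02] op 0.0333
tilt deg radial -1.24 tang -0.07 pos [0.6378 0.0495 0.1003] q [-0.037  0.21   1.667 -0.004  1.286 -0.507]
```

Emit:
{"method": "step_arm", "body": {
  "moves": [
    [0.3, 0, 0, -0.0001, -3],
    [0.3, 0, 0, -0.0003, -6],
    [0.3, 0, 0, -0.0003, -6],
    [0.3, 0, 0, -0.0003, -6]
  ]
}}

```text
t: 32.0
tool_pos: [0.6372, 0.051, 0.0996]
tool_rot: [-2.101, -2.306, 0.014]
contact_force: [-1.4, 0.3, 1.3]
opening: 0.0333
```

Run:
```python
from h import *
o=st();tilt(o)
```

```text
t32.00 pos [0.6372 0.051  0.0996] psi 95.34 q [-0.04  0.21  1.67  0.01  1.29 -0.14] F [-1.4  0.3  1.3] M [0.12 0.23 0.01] op 0.0333
tilt deg radial -1.24 tang 0.58 pos [0.6372 0.051  0.0996] q [-0.04   0.21   1.669  0.008  1.286 -0.135]
```

Emit:
{"method": "step_arm", "body": {
  "moves": [
    [0.3, 0, 0, -0.0003, -6],
    [0.3, 0, 0, -0.0003, -6],
    [0.3, 0, 0, -0.0003, -6],
    [0.3, 0, 0, -0.0003, -6]
  ]
}}

```text
t: 32.5
tool_pos: [0.6362, 0.0513, 0.0986]
tool_rot: [-2.543, -1.8, 0.009]
contact_force: [0.5, -0.4, 0.8]
opening: 0.0336
```

Run:
```python
from h import *
o=st();tilt(o)
```

```text
t32.50 pos [0.6362 0.0513 0.0986] psi 70.57 q [-0.04  0.21  1.67  0.02  1.28  0.29] F [ 0.5 -0.4  0.8] M [-0.03  0.04  0.01] op 0.0336
tilt deg radial -1.03 tang 1.10 pos [0.6362 0.0513 0.0986] q [-0.043  0.207  1.674  0.018  1.281  0.29 ]
```

Emit:
{"method": "step_arm", "body": {
  "moves": [
    [0.3, 0, 0, -0.0003, -6],
    [0.3, 0, 0, -0.0003, -6],
    [0.3, 0, 0, -0.0003, -6],
    [0.3, 0, 0, -0.0003, -6],
    [0.3, 0, 0, -0.0001, -6],
    [0.3, 0, 0, 0, -6]
  ]
}}

```text
t: 33.25
tool_pos: [0.6359, 0.0516, 0.0976]
tool_rot: [-2.984, -0.895, -0.003]
contact_force: [-0.1, -0.5, 0.3]
opening: 0.0332
```

Run:
```python
from h import *
o=st();tilt(o)
```

```text
t33.25 pos [0.6359 0.0516 0.0976] psi 33.40 q [-0.05  0.2   1.69  0.03  1.26  0.93] F [-0.1 -0.5  0.3] M [-0.02  0.    0.1 ] op 0.0332
tilt deg radial -0.20 tang 1.52 pos [0.6359 0.0516 0.0976] q [-0.047  0.198  1.686  0.027  1.264  0.932]
```

Emit:
{"method": "step_arm", "body": {
  "moves": [
    [0.3, 0, 0, 0, -5],
    [0.3, 0, 0, 0, -5],
    [0.3, 0, 0, 0, -4],
    [0.3, 0, 0, 0, 0]
  ]
}}

```text
t: 33.75
tool_pos: [0.6346, 0.0513, 0.0975]
tool_rot: [-3.074, -0.521, -0.003]
contact_force: [-0.4, 0.2, 0.3]
opening: 0.0334
```

Run:
```python
from h import *
o=st();tilt(o)
```

```text
t33.75 pos [0.6346 0.0513 0.0975] psi 19.25 q [-0.05  0.19  1.69  0.03  1.26  1.18] F [-0.4  0.2  0.3] M [-0.32 -0.25 -0.  ] op 0.0334
tilt deg radial 0.00 tang 1.38 pos [0.6346 0.0513 0.0975] q [-0.047  0.193  1.692  0.025  1.26   1.18 ]
```

Emit:
{"method": "step_arm", "body": {
  "moves": [
    [0.3, 0, 0, 0, -4],
    [0.3, 0, 0, 0, -4],
    [0.3, 0, 0, 0, -3],
    [0.3, 0, 0, 0, -3]
  ]
}}

```text
t: 34.25
tool_pos: [0.6344, 0.0515, 0.0973]
tool_rot: [-3.118, -0.156, -0.008]
contact_force: [-1.2, 1.6, 0.1]
opening: 0.033
```

Run:
```python
from h import *
o=st();tilt(o)
```

```text
t34.25 pos [0.6344 0.0515 0.0973] psi 5.73 q [-0.04  0.19  1.7   0.02  1.25  1.42] F [-1.2  1.6  0.1] M [-0.44 -0.41  1.19] op 0.0330
tilt deg radial 0.34 tang 1.14 pos [0.6344 0.0515 0.0973] q [-0.045  0.189  1.696  0.022  1.252  1.419]
```

Emit:
{"method": "step_arm", "body": {
  "moves": [
    [0.3, 0, 0, 0, -3],
    [0.3, 0, 0, 0, -3],
    [0.3, 0, 0, 0, -2]
  ]
}}

```text
t: 34.62
tool_pos: [0.6345, 0.0518, 0.0972]
tool_rot: [-3.125, 0.043, -0.012]
contact_force: [-2.4, -0.1, -0.7]
opening: 0.0333
```

Run:
```python
from h import *
o=st();tilt(o); p,o=cam("wrist"); save(p,"pics/w12.png"); pickle.dump((p,o),open("pics/w12.pkl","wb"))
```

```text
t34.62 pos [0.6345 0.0518 0.0972] psi -1.57 q [-0.04  0.19  1.7   0.02  1.25  1.55] F [-2.4 -0.1 -0.7] M [-0.33 -0.41  1.81] op 0.0333
tilt deg radial 0.54 tang 0.86 pos [0.6345 0.0518 0.0972] q [-0.042  0.188  1.699  0.017  1.248  1.55 ]
```

View pics/w12.png

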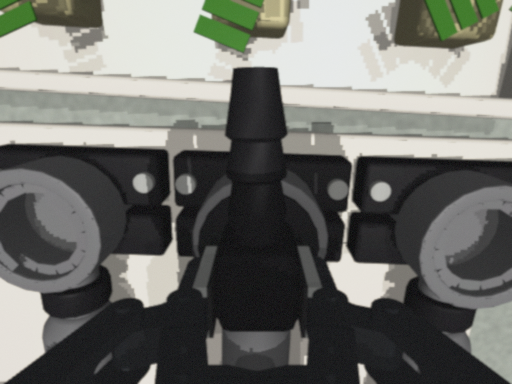

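Torque is rising (1.8 N m about z at the wrist), and the barb points up-image at (256,70), nearly square to the tray. I'll let go and measure its true direction.

Emit:
{"method": "step_arm", "body": {
  "moves": [
    [0.5, 0, 0, 0, 0],
    [0.7, 0, 0, 0, 0],
    [1, 0, 0, 0, 0],
    [1, 0, 0, 0, 0],
    [1, 0, 0, 0.008, 0],
    [1, 0, 0, 0.014, 0],
    [1, 0, 0, 0.016, 0],
    [1, 0, 0, 0.016, 0],
    [1, 0, 0, 0.012, 0],
    [1, 0, 0, 0.006, 0],
    [1, 0, 0, 0, 0],
    [1, 0, 0, 0, 0]
  ]
}}

```text
t: 36.17
tool_pos: [0.6354, 0.0518, 0.1764]
tool_rot: [-3.122, 0.056, -0.017]
contact_force: [-0.5, -0.5, -0.3]
opening: 0.0854
```

Run:
```python
from h import *
o=st();tilt(o); p,o=cam("wrist"); save(p,"pics/w13.png"); pickle.dump((p,o),open("pics/w13.pkl","wb"))
s,_=cam("scene"); save(s,"pics/s4.png",(150,150,350,300),4)
```

```text
t36.17 pos [0.6354 0.0518 0.1764] psi -2.05 q [-0.04  0.11  1.64  0.02  1.38  1.56] F [-0.5 -0.5 -0.3] M [-0.01  0.05  0.01] op 0.0854
tilt deg radial 0.72 tang 1.03 pos [0.6354 0.0518 0.1764] q [-0.044  0.112  1.643  0.02   1.376  1.559]
```

View pics/w13.png

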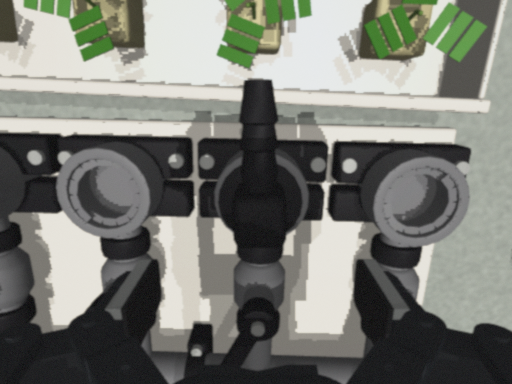

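View pics/s4.png

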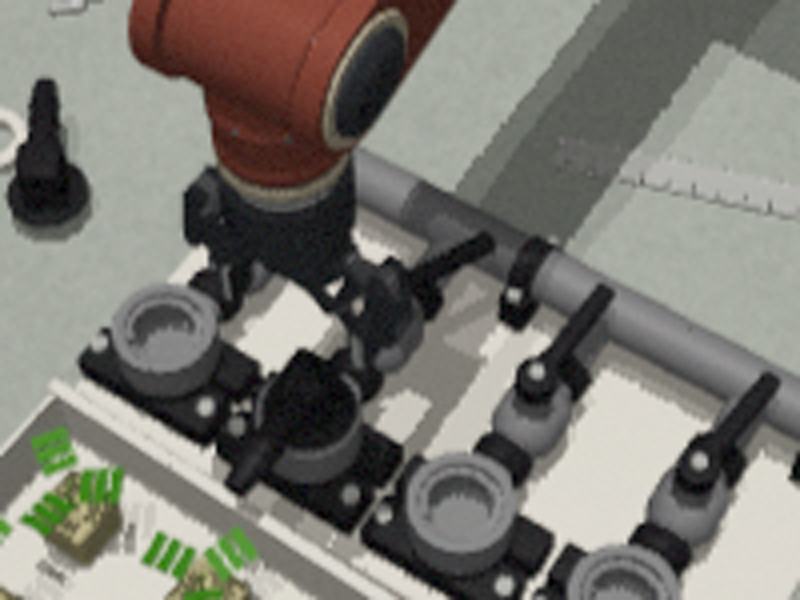

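```bash
cat >> h.py <<'E'
def barb_dir(p,rows,c0,z=.109,thr=75,half=40):
    """centre line of dark barb over image rows -> world points at height z, yaw"""
    g=p["color"].max(2).astype(float); P=[]
    for r in rows:
        x=int(c0); 
        l=x
        while g[r,l]<thr: l-=1
        R=x
        while g[r,R]<thr: R+=1
        fl=l+(g[r,l]-thr)/(g[r,l]-g[r,l+1]); fr=R-(g[r,R]-thr)/(g[r,R]-g[r,R-1])
        P.append((r,(fl+fr)/2,fr-fl))
    P=np.array(P); W=np.array([back(p,(c,r),z) for r,c,_ in P])[:,:2]
    d=np.polyfit(W[:,0],W[:,1],1); return P,W,np.degrees(np.arctan(d[0]))
E
python3 - <<'E'
from h import *
p,o=pickle.load(open("pics/w13.pkl","rb"))
P,W,y=barb_dir(p,range(84,122,3),258); print(P.round(1).tolist()); print("barb yaw",y, W[0],W[-1])
m=np.ones((384,512),bool); m[255:]=False; m[:,215:310]=False; p["mask"]=m
v,f=fit_manifold([p],ports=(1,3),x0=(.640,.1095,-.058)); print(v.round(4),np.degrees(v[2]),f,ports(v)[0],ports(v)[1])
E
```

```text
[[84.0, 257.6, 26.9], [87.0, 257.6, 28.4], [90.0, 257.9, 28.6], [93.0, 257.9, 28.9], [96.0, 258.0, 29.6], [99.0, 258.0, 30.6], [102.0, 257.9, 32.4], [105.0, 258.1, 33.6], [108.0, 258.1, 34.8], [111.0, 258.3, 35.6], [114.0, 258.0, 37.2], [117.0, 258.4, 38.6], [120.0, 258.1, 39.1]]
barb yaw -0.9645690517829644 [0.71795568 0.04840148] [0.69690052 0.04879657]
[ 0.6399  0.109  -0.0566] -3.2453776953859714 119.22276306152344 [ 0.62966254 -0.07067697] [0.63645601 0.04913058]
```

The flange is seated. The barb is at about -0.8° and the row's x-axis at -3.3°, so it is about 2.5° short. I'll regrip and finish the turn.

Emit:
{"method": "step_arm", "body": {
  "moves": [
    [1, 0.001, -0.002, -0.006, 1],
    [1, 0, 0, -0.014, 0],
    [1, 0, 0, -0.018, 0],
    [1, 0, 0, -0.018, 0],
    [1, 0, 0, -0.01, 0],
    [1, 0, 0, -0.005, 0],
    [1, 0, 0, 0, 0]
  ]
}}

```text
t: 37.15
tool_pos: [0.634, 0.0497, 0.0962]
tool_rot: [-3.122, 0.027, -0.006]
contact_force: [-0.1, -1.0, -0.2]
opening: 0.0853
```

Run:
```python
from h import *
o=st();tilt(o)
```

```text
t37.15 pos [0.634  0.0497 0.0962] psi -0.98 q [-0.05  0.19  1.7   0.02  1.25  1.53] F [-0.1 -1.  -0.2] M [-0.06  0.01 -0.06] op 0.0853
tilt deg radial 0.31 tang 1.10 pos [0.634  0.0497 0.0962] q [-0.047  0.19   1.698  0.021  1.251  1.534]
```

Emit:
{"method": "step_arm", "body": {
  "moves": [
    [0.7, 0.001, 0, 0.001, 0],
    [0.5, 0, 0, 0, 0],
    [0.3, 0, 0, 0, 0],
    [0.3, 0, 0, 0, 0],
    [0.3, 0, 0, 0, 0]
  ]
}}

```text
t: 37.78
tool_pos: [0.6363, 0.0518, 0.0999]
tool_rot: [-3.119, 0.026, -0.012]
contact_force: [0.5, 2.0, -2.1]
opening: 0.0334
```

Run:
```python
from h import *
o=st();tilt(o)
```

```text
t37.77 pos [0.6363 0.0518 0.0999] psi -0.94 q [-0.05  0.19  1.69  0.02  1.25  1.53] F [ 0.5  2.  -2.1] M [-0.63 -0.08 -0.16] op 0.0334
tilt deg radial 0.54 tang 1.24 pos [0.6363 0.0518 0.0999] q [-0.045  0.189  1.693  0.024  1.254  1.535]
```

Emit:
{"method": "step_arm", "body": {
  "moves": [
    [0.3, 0, 0, 0, -2],
    [0.3, 0, 0, 0, -2]
  ]
}}

```text
t: 38.02
tool_pos: [0.6362, 0.0517, 0.0999]
tool_rot: [-3.119, 0.127, -0.013]
contact_force: [1.0, -0.0, -1.2]
opening: 0.0334
```

Run:
```python
from h import *
o=st();tilt(o)
```

```text
t38.02 pos [0.6362 0.0517 0.0999] psi -4.68 q [-0.04  0.19  1.69  0.02  1.25  1.6 ] F [ 1.  -0.  -1.2] M [-0.46 -0.22  2.06] op 0.0334
tilt deg radial 0.61 tang 1.07 pos [0.6362 0.0517 0.0999] q [-0.044  0.188  1.694  0.021  1.252  1.602]
```

Emit:
{"method": "step_arm", "body": {
  "moves": [
    [0.5, 0, 0, 0, 0],
    [0.7, 0, 0, 0, 0],
    [1, 0, 0, 0, 0],
    [1, 0, 0, 0, 0],
    [1, 0, 0, 0.008, 0],
    [1, 0, 0, 0.014, 0],
    [1, 0, 0, 0.016, 0],
    [1, 0, 0, 0.016, 0],
    [1, 0, 0, 0.012, 0],
    [1, 0, 0, 0.006, 0],
    [1, 0, 0, 0, 0],
    [1, 0, 0, 0, 0]
  ]
}}

```text
t: 39.52
tool_pos: [0.6378, 0.0515, 0.1802]
tool_rot: [-3.115, 0.142, -0.021]
contact_force: [-0.0, 0.1, -0.2]
opening: 0.0852
```

Run:
```python
from h import *
o=st();tilt(o); p,o=cam("wrist"); save(p,"pics/w14.png"); pickle.dump((p,o),open("pics/w14.pkl","wb"))
P,W,y=barb_dir(p,range(84,122,3),258); print(P[:,1].round(1).tolist()); print("barb yaw",y, W[0],W[-1])
m=np.ones((384,512),bool); m[255:]=False; m[:,215:310]=False; p["mask"]=m
v,f=fit_manifold([p],ports=(1,3),x0=(.640,.1095,-.058)); print(v.round(4),np.degrees(v[2]),f,ports(v)[0],ports(v)[1])
c=ports(v)[1]; print("tip dir",np.degrees(np.arctan2(W[0][1]-c[1],W[0][0]-c[0])))
t,_=cam("top"); save(t,"pics/t4.png")
```

```text
t39.52 pos [0.6378 0.0515 0.1802] psi -5.23 q [-0.05  0.11  1.64  0.02  1.38  1.61] F [-0.   0.1 -0.2] M [-0.05  0.01  0.04] op 0.0852
tilt deg radial 0.93 tang 1.23 pos [0.6378 0.0515 0.1802] q [-0.046  0.112  1.636  0.024  1.38   1.612]
[264.3, 256.0, 256.0, 256.0, 256.3, 256.4, 256.6, 256.6, 256.7, 256.7, 256.9, 257.3, 257.0]
barb yaw -8.22114905296255 [0.72008046 0.0397637 ] [0.69912343 0.0461382 ]
[ 0.6399  0.109  -0.0571] -3.271566012650625 120.24259948730469 [ 0.62961784 -0.07066015] [0.63646607 0.04914428]
tip dir -6.40116800883784
```

View pics/w14.png

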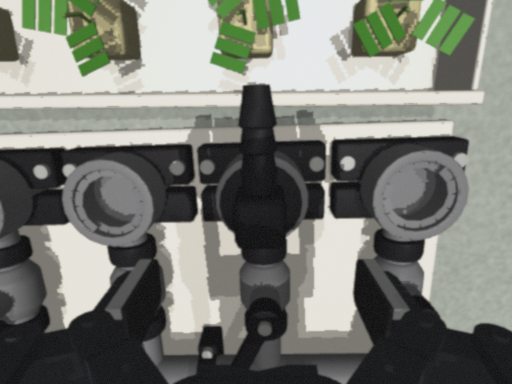

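View pics/t4.png

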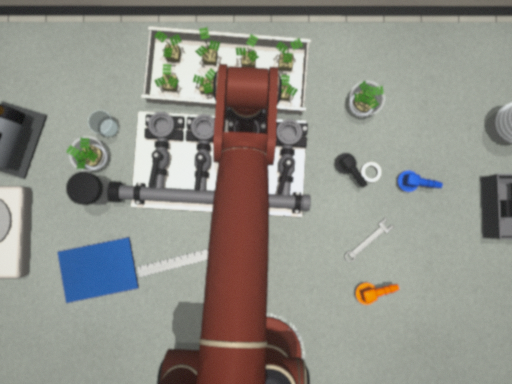

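Elbow A has been knocked: in the top view it is now at (346,163), before it was at (347,148). I'll re-evaluate the barb direction without the outlier row at the tip.

Run:
```python
from h import *
for f,r0 in (("w13",84),("w14",88)):
    p,o=pickle.load(open(f"pics/{f}.pkl","rb"))
    for z in (.109,.115):
        P,W,y=barb_dir(p,range(r0,r0+40,2),257,z=z); c=np.array([.63647,.04914])
        print(f,z,"barb yaw",round(y,2),W[0],"tip dir",np.degrees(np.arctan2(W[0][1]-c[1],W[0][0]-c[0])))
```

```text
w13 0.109 barb yaw -1.02 [0.71795568 0.04840148] tip dir -0.5192676407394223
w13 0.115 barb yaw -1.02 [0.71778585 0.04830464] tip dir -0.5885835566578201
w14 0.109 barb yaw -3.64 [0.71822012 0.04494076] tip dir -2.9405175231201324
w14 0.115 barb yaw -3.64 [0.71809374 0.04479599] tip dir -3.0464047776792165
```

Port 2's barb is at -2.9 to -3.6° against the row's -3.3°: square. Now I locate the shifted elbow A.

Run:
```python
from h import *
t,_=cam("top"); s,_=cam("scene")
g=back(t,(345.5,160),.067); print(g)
v,q=fit_elbow(t,(g[0]+.005,g[1]-.005,np.radians(-140)),0,thr=75,dbg="pics/f9.png"); print("A top",np.round(v[:2],4),np.degrees(v[2]),q)
v,q=fit_elbow(s,(v[0],v[1],v[2]),0,thr=75,dbg="pics/f10.png"); print("A scene",np.round(v[:2],4),np.degrees(v[2]),q)
save(t,"pics/t5.png",(310,130,410,230),6)
```

```text
[ 0.55039217 -0.23032331  0.067     ]
A top [ 0.5472 -0.237 ] -144.22367616958647 0.7598425196850394
A scene [ 0.5505 -0.2346] -143.4555806298193 0.8685905375278672
```

View pics/t5.png

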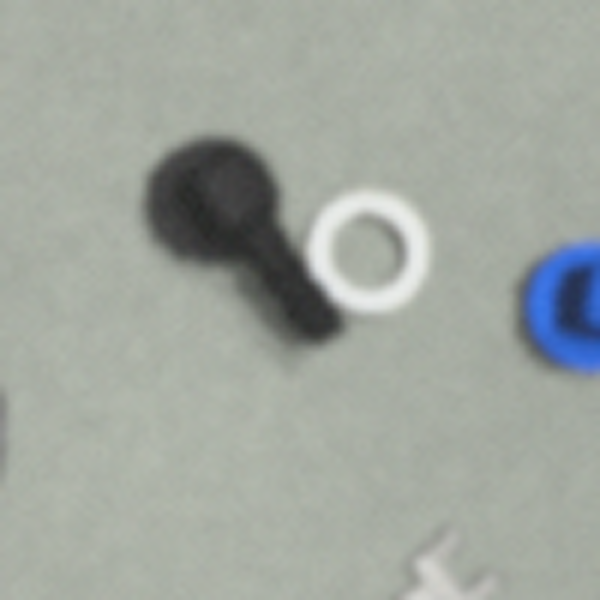

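Emit:
{"method": "step_arm", "body": {
  "moves": [
    [1, -0.002, -0.006, 0, 1],
    [1, -0.004, -0.012, 0, 2],
    [1, -0.006, -0.018, 0, 3],
    [1, -0.006, -0.02, 0, 3],
    [1, -0.006, -0.02, 0, 3],
    [1, -0.006, -0.02, 0, 3],
    [1, -0.006, -0.02, 0, 3],
    [1, -0.006, -0.02, 0, 3],
    [1, -0.006, -0.02, 0, 3],
    [1, -0.006, -0.02, 0, 3],
    [1, -0.006, -0.02, 0, 3],
    [1, -0.006, -0.02, 0, 3],
    [1, -0.006, -0.02, 0, 3],
    [1, -0.005, -0.018, 0, 2],
    [1, -0.004, -0.012, 0, 2],
    [1, -0.002, -0.008, 0, 1],
    [1, 0, 0, 0, 0],
    [1, 0, 0, 0, 0]
  ]
}}

```text
t: 41.98
tool_pos: [0.5466, -0.2356, 0.1759]
tool_rot: [-2.949, -1.003, 0.004]
contact_force: [-0.1, -0.9, -0.7]
opening: 0.0856
```

Run:
```python
from h import *
o=st();tilt(o); p,o=cam("wrist"); save(p,"pics/w15.png"); pickle.dump((p,o),open("pics/w15.pkl","wb"))
for th in (65,75):
    v,q=fit_elbow(p,(.549,-.236,np.radians(-144)),0,thr=th,dbg="pics/f11.png"); print("A wrist",np.round(v[:2],4),np.degrees(v[2]),q)
```

```text
t41.98 pos [ 0.5466 -0.2356  0.1759] psi 37.54 q [-0.54  0.04  1.72  0.02  1.4   0.37] F [-0.1 -0.9 -0.7] M [-0.03 -0.05  0.01] op 0.0856
tilt deg radial -1.13 tang 1.02 pos [ 0.5466 -0.2356  0.1759] q [-0.539  0.036  1.725  0.015  1.403  0.374]
A wrist [ 0.548  -0.2396] -144.64393981127716 0.9068565750248426
A wrist [ 0.5487 -0.2394] -145.59304015901648 0.9209869758751442
```

View pics/w15.png

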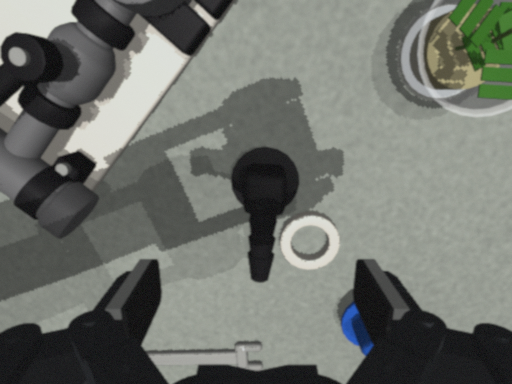

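View pics/f11.png

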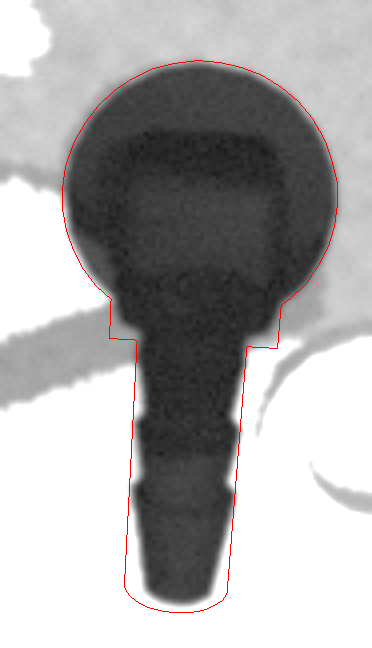

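Emit:
{"method": "step_arm", "body": {
  "moves": [
    [1, 0.001, -0.002, -0.006, -1],
    [1, 0.001, -0.0015, -0.014, -0.7],
    [1, 0, 0, -0.018, 0],
    [1, 0, 0, -0.018, 0],
    [1, 0, 0, -0.018, 0],
    [1, 0, 0, -0.018, 0],
    [1, 0, 0, -0.014, 0],
    [1, 0, 0, -0.008, 0],
    [1, 0, 0, 0, 0]
  ]
}}

```text
t: 43.15
tool_pos: [0.5473, -0.2372, 0.0511]
tool_rot: [-2.961, -0.957, 0.008]
contact_force: [-0.5, 0.3, -0.2]
opening: 0.0853
```

Run:
```python
from h import *
o=st();tilt(o)
```

```text
t43.15 pos [ 0.5473 -0.2372  0.0511] psi 35.81 q [-0.54  0.18  1.8   0.02  1.19  0.4 ] F [-0.5  0.3 -0.2] M [0.04 0.   0.01] op 0.0853
tilt deg radial -1.36 tang 1.09 pos [ 0.5473 -0.2372  0.0511] q [-0.541  0.177  1.797  0.017  1.194  0.398]
```

Emit:
{"method": "step_arm", "body": {
  "moves": [
    [1, 0.001, -0.002, -0.008, 0],
    [1, 0, 0, -0.007, 0],
    [1, 0, 0, 0, 0],
    [1, 0, 0, 0, 0]
  ]
}}

```text
t: 43.65
tool_pos: [0.5498, -0.2402, 0.037]
tool_rot: [-2.963, -0.957, 0.004]
contact_force: [0.3, 0.2, -0.4]
opening: 0.0851
```

Emit:
{"method": "step_arm", "body": {
  "moves": [
    [0.7, 0, 0, 0, 0],
    [0.55, 0, 0, 0, 0],
    [0.3, 0, 0, 0, 0],
    [0.3, 0, 0, 0, 0],
    [0.3, 0, 0, 0, 0]
  ],
  "newtons": 60
}}

```text
t: 44.28
tool_pos: [0.5502, -0.2404, 0.0379]
tool_rot: [-2.964, -0.958, 0.003]
contact_force: [-0.5, 0.3, 0.0]
opening: 0.033
```

Run:
```python
from h import *
o=st();tilt(o)
```

```text
t44.27 pos [ 0.5502 -0.2404  0.0379] psi 35.81 q [-0.54  0.2   1.8   0.02  1.17  0.4 ] F [-0.5  0.3  0. ] M [-0.03 -0.02 -0.03] op 0.0330
tilt deg radial -1.09 tang 1.05 pos [ 0.5502 -0.2404  0.0379] q [-0.543  0.2    1.795  0.017  1.167  0.396]
```

Emit:
{"method": "step_arm", "body": {
  "moves": [
    [0.3, 0, 0, 0.006, 0],
    [0.3, 0, 0, 0.014, 0],
    [0.3, 0, 0, 0.018, 0],
    [0.3, 0, 0, 0.018, 0],
    [0.3, 0, 0, 0.018, 0],
    [0.3, 0, 0, 0.018, 0],
    [0.3, 0, 0, 0.018, 0],
    [0.3, 0, 0, 0.018, 0],
    [0.3, 0, 0, 0.012, 0],
    [0.3, 0, 0, 0.006, 0],
    [0.3, 0, 0, 0, 0],
    [0.3, 0, 0, 0, 0]
  ]
}}

```text
t: 45.78
tool_pos: [0.5497, -0.2401, 0.1949]
tool_rot: [-2.965, -0.958, 0.002]
contact_force: [-0.8, 0.2, -1.5]
opening: 0.0333
```

Run:
```python
from h import *
o=st();tilt(o)
```

```text
t45.77 pos [ 0.5497 -0.2401  0.1949] psi 35.82 q [-0.54  0.03  1.7   0.02  1.43  0.4 ] F [-0.8  0.2 -1.5] M [-0.02  0.05 -0.07] op 0.0333
tilt deg radial -1.04 tang 1.05 pos [ 0.5497 -0.2401  0.1949] q [-0.543  0.03   1.697  0.016  1.434  0.4  ]
```

Emit:
{"method": "step_arm", "body": {
  "moves": [
    [0.3, 0.002, 0.005, 0, -3],
    [0.3, 0.004, 0.01, 0, -6],
    [0.3, 0.006, 0.014, 0, -8],
    [0.3, 0.007, 0.015, 0, -9],
    [0.3, 0.007, 0.015, 0, -9],
    [0.3, 0.007, 0.015, 0, -9],
    [0.3, 0.007, 0.015, 0, -9],
    [0.3, 0.007, 0.015, 0, -9],
    [0.3, 0.007, 0.015, 0, -9],
    [0.3, 0.007, 0.015, 0, -9],
    [0.3, 0.007, 0.015, 0, -9],
    [0.3, 0.005, 0.013, 0, -7],
    [0.3, 0.004, 0.008, 0, -4],
    [0.3, 0.002, 0.004, 0, -2],
    [0.3, 0, 0, 0, 0],
    [0.3, 0, 0, 0, 0]
  ]
}}

```text
t: 47.78
tool_pos: [0.6227, -0.0579, 0.1765]
tool_rot: [-2.557, 1.779, 0.003]
contact_force: [-0.2, 0.3, -1.2]
opening: 0.0334
```

Run:
```python
from h import *
o=st();tilt(o); p,o=cam("wrist"); save(p,"pics/w16.png"); pickle.dump((p,o),open("pics/w16.pkl","wb"))
```

```text
t47.77 pos [ 0.6227 -0.0579  0.1765] psi -69.65 q [-0.22  0.08  1.67  0.03  1.38  2.56] F [-0.2  0.3 -1.2] M [-0.06  0.03  0.01] op 0.0334
tilt deg radial 0.66 tang 1.35 pos [ 0.6227 -0.0579  0.1765] q [-0.223  0.085  1.672  0.025  1.376  2.559]
```

View pics/w16.png

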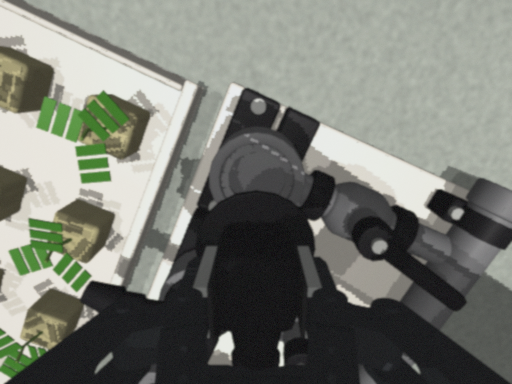

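Emit:
{"method": "step_arm", "body": {
  "moves": [
    [0.3, 0.002, -0.004, 0, 0],
    [0.3, 0.003, -0.005, 0, 0],
    [0.3, 0.0015, -0.003, 0, 0],
    [0.3, 0, 0, -0.006, 0],
    [0.3, 0, 0, -0.012, 0],
    [0.3, 0, 0, -0.014, 0],
    [0.3, 0, 0, -0.008, 0],
    [0.3, 0, 0, -0.004, 0],
    [0.3, 0, 0, 0, 0],
    [0.3, 0, 0, 0, 0]
  ]
}}

```text
t: 49.08
tool_pos: [0.6287, -0.0712, 0.128]
tool_rot: [-2.558, 1.781, 0.006]
contact_force: [0.1, 0.3, -0.5]
opening: 0.0332
```

Run:
```python
from h import *
o=st();tilt(o); p,o=cam("wrist"); save(p,"pics/w17.png")
```

```text
t49.08 pos [ 0.6287 -0.0712  0.128 ] psi -69.68 q [-0.24  0.15  1.69  0.03  1.3   2.54] F [ 0.1  0.3 -0.5] M [-0.   -0.05  0.04] op 0.0332
tilt deg radial 0.51 tang 1.37 pos [ 0.6287 -0.0712  0.128 ] q [-0.241  0.147  1.689  0.026  1.3    2.539]
```

View pics/w17.png

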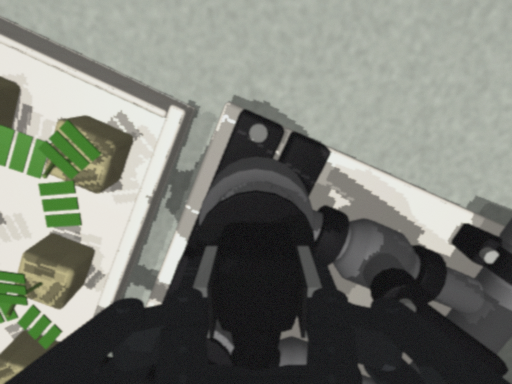

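The flange at (258,235) sits concentric over the rim at (258,215). Lowering into the bore.

Emit:
{"method": "step_arm", "body": {
  "moves": [
    [0.3, 0.0005, 0, -0.005, 0],
    [0.3, 0, 0, -0.006, 0],
    [0.3, 0, 0, -0.005, 0],
    [0.3, 0, 0, -0.003, 0],
    [0.3, 0, 0, 0, 0]
  ]
}}

```text
t: 49.75
tool_pos: [0.6295, -0.0713, 0.1083]
tool_rot: [-2.557, 1.78, 0.004]
contact_force: [-0.3, -0.1, -0.6]
opening: 0.0332
```

Run:
```python
from h import *
o=st();tilt(o)
```

```text
t49.75 pos [ 0.6295 -0.0713  0.1083] psi -69.68 q [-0.24  0.17  1.7   0.03  1.27  2.54] F [-0.3 -0.1 -0.6] M [0.04 0.01 0.01] op 0.0332
tilt deg radial 0.56 tang 1.37 pos [ 0.6295 -0.0713  0.1083] q [-0.241  0.169  1.7    0.026  1.266  2.538]
```

Ten millimetres in with no side force. Releasing, then rising.

Emit:
{"method": "step_arm", "body": {
  "moves": [
    [0.5, 0, 0, 0, 0],
    [0.6, 0, 0, 0, 0],
    [0.9, 0, 0, 0, 0],
    [1, 0, 0, 0, 0],
    [1, 0, 0, 0.006, 0],
    [1, 0, 0, 0.012, 0],
    [1, 0, 0, 0.014, 0],
    [1, 0, 0, 0.014, 0],
    [1, 0, 0, 0.014, 0],
    [1, 0, 0, 0.008, 0],
    [1, 0, 0, 0, 0],
    [1, 0, 0, 0, 0]
  ]
}}

```text
t: 51.25
tool_pos: [0.6316, -0.0718, 0.1853]
tool_rot: [-2.555, 1.779, -0.006]
contact_force: [-0.2, 0.1, 0.1]
opening: 0.0859
```

Emit:
{"method": "step_arm", "body": {
  "moves": [
    [1, 0, 0, 0, 4],
    [1, 0, 0, 0, 8],
    [1, 0, 0, 0, 10],
    [1, 0, 0, 0, 10],
    [1, 0, 0, 0, 10],
    [1, 0, 0, 0, 10],
    [1, 0, 0, 0, 10],
    [1, 0, 0, 0, 10],
    [1, 0, 0, 0, 10],
    [1, 0, 0, 0, 10],
    [1, 0, 0, 0, 10],
    [1, 0, 0, 0, 10],
    [1, 0, 0, 0, 10],
    [1, 0, 0, 0, 10],
    [1, 0, 0, 0, 10],
    [1, 0, 0, 0, 10],
    [1, 0, 0, 0, 8],
    [1, 0, 0, 0, 6],
    [1, 0, 0, 0, 3],
    [1, 0, 0, 0, 0]
  ]
}}

```text
t: 53.75
tool_pos: [0.6214, -0.0695, 0.1636]
tool_rot: [-1.91, -2.49, 0.078]
contact_force: [-0.0, 0.2, 0.0]
opening: 0.0854
```

Run:
```python
from h import *
o=st();tilt(o); p,o=cam("wrist"); save(p,"pics/w18.png"); pickle.dump((p,o),open("pics/w18.pkl","wb"))
```

```text
t53.75 pos [ 0.6214 -0.0695  0.1636] psi 105.04 q [-0.21  0.12  1.66 -0.04  1.39 -0.46] F [-0.   0.2  0. ] M [-0.01  0.01  0.03] op 0.0854
tilt deg radial -1.58 tang -2.36 pos [ 0.6214 -0.0695  0.1636] q [-0.211  0.121  1.656 -0.044  1.388 -0.464]
```

View pics/w18.png

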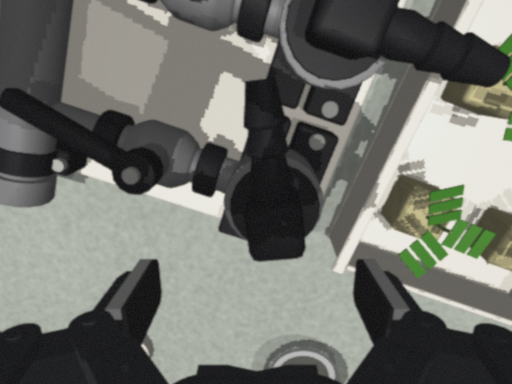

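The elbow sits upright in port 1, with its barb tip at (262,95). I'll measure its direction and align to it.

Run:
```python
from h import *
p,o=pickle.load(open("pics/w18.pkl","rb"))
v,q=fit_elbow(p,(.630,-.0700,np.radians(110)),.065,thr=62,dbg="pics/f12.png"); print(np.round(v[:2],4),np.degrees(v[2]),q)
P,W,y=barb_dir(p,range(84,140,4),264,z=.112,thr=62); print(P.round(1).tolist())
d=W[0]-W[-1]; print(np.degrees(np.arctan2(d[1],d[0]))); d=W[0]-[.6296,-.0705]; print(np.degrees(np.arctan2(d[1],d[0])),np.hypot(*d))
```

```text
[ 0.6299 -0.0688] 108.79979660991312 0.7159010785261014
[[84.0, 275.1, 58.7], [88.0, 274.4, 57.3], [92.0, 273.6, 56.2], [96.0, 272.9, 54.7], [100.0, 272.1, 53.2], [104.0, 271.3, 51.9], [108.0, 263.3, 36.5], [112.0, 263.7, 37.7], [116.0, 264.9, 40.5], [120.0, 266.9, 44.8], [124.0, 267.2, 45.6], [128.0, 268.0, 41.3], [132.0, 268.0, 38.4], [136.0, 267.1, 37.3]]
96.86005102264585
105.08684795122107 0.08175077964419972
```

View pics/f12.png

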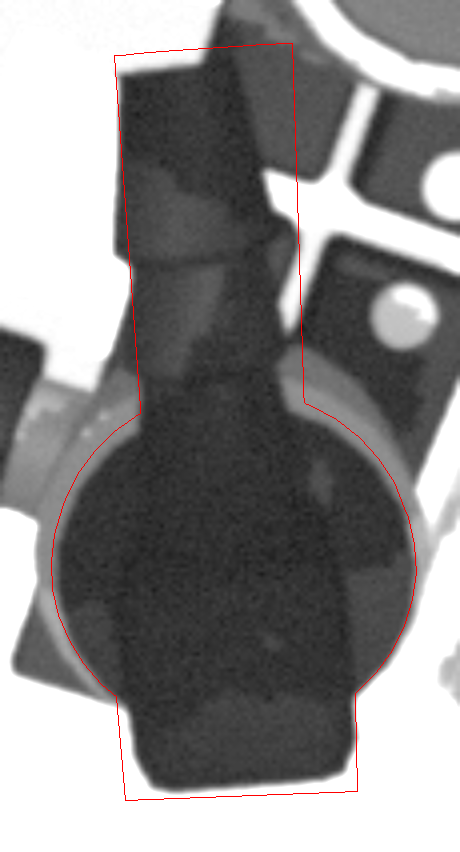

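Emit:
{"method": "step_arm", "body": {
  "moves": [
    [1, 0.004, 0, 0, 3],
    [1, 0.004, 0, -0.004, 2.5],
    [1, 0, 0, -0.01, 0],
    [1, 0, 0, -0.014, 0],
    [1, 0, 0, -0.014, 0],
    [1, 0, 0, -0.01, 0],
    [1, 0, 0, -0.004, 0],
    [1, 0, 0, 0, 0],
    [1, 0, 0, 0, 0]
  ]
}}

```text
t: 54.92
tool_pos: [0.6278, -0.0694, 0.1014]
tool_rot: [-1.791, -2.575, 0.08]
contact_force: [-0.0, -0.7, 0.9]
opening: 0.085
```

Run:
```python
from h import *
o=st();tilt(o)
```

```text
t54.92 pos [ 0.6278 -0.0694  0.1014] psi 110.40 q [-0.21  0.2   1.68 -0.05  1.29 -0.55] F [-0.  -0.7  0.9] M [ 0.01 -0.08  0.04] op 0.0850
tilt deg radial -1.60 tang -2.47 pos [ 0.6278 -0.0694  0.1014] q [-0.207  0.196  1.682 -0.048  1.288 -0.549]
```

Emit:
{"method": "step_arm", "body": {
  "moves": [
    [0.7, 0.001, 0, -0.001, 0],
    [0.55, 0, 0, 0, 0],
    [0.3, 0, 0, 0, 0],
    [0.3, 0, 0, 0, 0],
    [0.3, 0, 0, 0, 0]
  ],
  "newtons": 50
}}

```text
t: 55.55
tool_pos: [0.6302, -0.0696, 0.1023]
tool_rot: [-1.793, -2.578, 0.078]
contact_force: [0.4, 0.4, 0.8]
opening: 0.0336
```

Run:
```python
from h import *
o=st();tilt(o)
```

```text
t55.55 pos [ 0.6302 -0.0696  0.1023] psi 110.38 q [-0.21  0.2   1.68 -0.05  1.29 -0.55] F [0.4 0.4 0.8] M [ 0.03 -0.03  0.04] op 0.0336
tilt deg radial -1.39 tang -2.48 pos [ 0.6302 -0.0696  0.1023] q [-0.207  0.198  1.679 -0.047  1.286 -0.549]
```

Emit:
{"method": "step_arm", "body": {
  "moves": [
    [0.3, 0, 0, -0.0001, -3],
    [0.3, 0, 0, -0.0003, -6],
    [0.3, 0, 0, -0.0003, -6],
    [0.3, 0, 0, -0.0003, -6]
  ]
}}

```text
t: 56.05
tool_pos: [0.6298, -0.0681, 0.1016]
tool_rot: [-2.237, -2.187, 0.074]
contact_force: [-0.6, -0.1, 1.5]
opening: 0.0334
```

Run:
```python
from h import *
o=st();tilt(o)
```

```text
t56.05 pos [ 0.6298 -0.0681  0.1016] psi 88.74 q [-0.21  0.21  1.67 -0.03  1.3  -0.18] F [-0.6 -0.1  1.5] M [ 0.08  0.21 -0.  ] op 0.0334
tilt deg radial -2.28 tang -1.62 pos [ 0.6298 -0.0681  0.1016] q [-0.211  0.206  1.67  -0.033  1.302 -0.179]
```

Emit:
{"method": "step_arm", "body": {
  "moves": [
    [0.3, 0, 0, -0.0003, -6],
    [0.3, 0, 0, -0.0003, -6],
    [0.3, 0, 0, -0.0003, -6],
    [0.3, 0, 0, -0.0003, -6],
    [0.3, 0, 0, -0.0003, -6],
    [0.3, 0, 0, -0.0003, -6]
  ]
}}

```text
t: 56.8
tool_pos: [0.6293, -0.0678, 0.1002]
tool_rot: [-2.803, -1.354, 0.065]
contact_force: [-0.2, -0.2, 0.9]
opening: 0.0333
```

Run:
```python
from h import *
o=st();tilt(o)
```

```text
t56.80 pos [ 0.6293 -0.0678  0.1002] psi 51.58 q [-0.22  0.21  1.66 -0.    1.31  0.45] F [-0.2 -0.2  0.9] M [-0.01 -0.04 -0.  ] op 0.0333
tilt deg radial -2.88 tang 0.12 pos [ 0.6293 -0.0678  0.1002] q [-0.223  0.213  1.665 -0.004  1.314  0.449]
```

Emit:
{"method": "step_arm", "body": {
  "moves": [
    [0.3, 0, 0, -0.0002, -6],
    [0.3, 0, 0, -0.0001, -6],
    [0.3, 0, 0, 0, -6],
    [0.3, 0, 0, 0, -5],
    [0.3, 0, 0, 0, -5]
  ]
}}

```text
t: 57.42
tool_pos: [0.6289, -0.0676, 0.0997]
tool_rot: [-3.043, -0.612, 0.054]
contact_force: [-2.6, 1.5, 1.1]
opening: 0.0338
```

Run:
```python
from h import *
o=st();tilt(o)
```

```text
t57.42 pos [ 0.6289 -0.0676  0.0997] psi 22.78 q [-0.23  0.21  1.67  0.02  1.31  0.93] F [-2.6  1.5  1.1] M [-0.25  0.03  0.43] op 0.0338
tilt deg radial -2.53 tang 1.44 pos [ 0.6289 -0.0676  0.0997] q [-0.233  0.209  1.67   0.02   1.309  0.935]
```

Emit:
{"method": "step_arm", "body": {
  "moves": [
    [0.3, 0, 0, 0, -5],
    [0.3, 0, 0, 0, -4],
    [0.3, 0, 0, 0, -4],
    [0.3, 0, 0, 0, -4]
  ]
}}

```text
t: 57.92
tool_pos: [0.6282, -0.068, 0.0995]
tool_rot: [-3.1, -0.157, 0.047]
contact_force: [-1.6, 1.4, 0.5]
opening: 0.0335
```

Run:
```python
from h import *
o=st();tilt(o)
```

```text
t57.92 pos [ 0.6282 -0.068   0.0995] psi 5.82 q [-0.24  0.2   1.68  0.03  1.3   1.22] F [-1.6  1.4  0.5] M [-0.38 -0.4   1.04] op 0.0335
tilt deg radial -2.06 tang 1.85 pos [ 0.6282 -0.068   0.0995] q [-0.238  0.203  1.678  0.028  1.301  1.224]
```

Emit:
{"method": "step_arm", "body": {
  "moves": [
    [0.3, 0, 0, 0, -3],
    [0.3, 0, 0, 0, -3],
    [0.3, 0, 0, 0, -2]
  ]
}}

```text
t: 58.3
tool_pos: [0.6283, -0.0678, 0.0994]
tool_rot: [-3.106, 0.046, 0.042]
contact_force: [-1.3, -0.3, 0.0]
opening: 0.033
```

Run:
```python
from h import *
o=st();tilt(o)
```

```text
t58.30 pos [ 0.6283 -0.0678  0.0994] psi -1.67 q [-0.24  0.2   1.68  0.03  1.29  1.35] F [-1.3 -0.3  0. ] M [-0.4  -0.44  1.65] op 0.0330
tilt deg radial -1.73 tang 1.86 pos [ 0.6283 -0.0678  0.0994] q [-0.238  0.2    1.682  0.029  1.295  1.354]
```

Emit:
{"method": "step_arm", "body": {
  "moves": [
    [0.3, 0, 0, 0, -2],
    [0.3, 0, 0, 0, -1.5]
  ]
}}

```text
t: 58.55
tool_pos: [0.6283, -0.0677, 0.0994]
tool_rot: [-3.104, 0.138, 0.04]
contact_force: [-1.0, 0.6, -0.3]
opening: 0.0333
```

Run:
```python
from h import *
o=st();tilt(o)
```

```text
t58.55 pos [ 0.6283 -0.0677  0.0994] psi -5.07 q [-0.24  0.2   1.68  0.03  1.29  1.41] F [-1.   0.6 -0.3] M [-0.32 -0.53  2.04] op 0.0333
tilt deg radial -1.59 tang 1.88 pos [ 0.6283 -0.0677  0.0994] q [-0.238  0.198  1.683  0.03   1.292  1.413]
```

Emit:
{"method": "step_arm", "body": {
  "moves": [
    [0.5, 0, 0, 0, 0],
    [0.7, 0, 0, 0, 0],
    [1, 0, 0, 0, 0],
    [1, 0, 0, 0, 0],
    [1, 0, 0, 0.008, 0],
    [1, 0, 0, 0.014, 0],
    [1, 0, 0, 0.016, 0],
    [1, 0, 0, 0.016, 0],
    [1, 0, 0, 0.012, 0],
    [1, 0, 0, 0.006, 0],
    [1, 0, 0, 0, 0],
    [1, 0, 0, 0, 0]
  ]
}}

```text
t: 60.05
tool_pos: [0.6288, -0.0678, 0.1784]
tool_rot: [-3.1, 0.155, 0.036]
contact_force: [0.1, 0.4, 0.2]
opening: 0.0854
```

Run:
```python
from h import *
o=st();tilt(o); p,o=cam("wrist"); save(p,"pics/w19.png"); pickle.dump((p,o),open("pics/w19.pkl","wb"))
```

```text
t60.05 pos [ 0.6288 -0.0678  0.1784] psi -5.70 q [-0.24  0.12  1.63  0.03  1.42  1.43] F [0.1 0.4 0.2] M [-0.01  0.05 -0.  ] op 0.0854
tilt deg radial -1.45 tang 2.08 pos [ 0.6288 -0.0678  0.1784] q [-0.24   0.123  1.628  0.033  1.42   1.426]
```

View pics/w19.png

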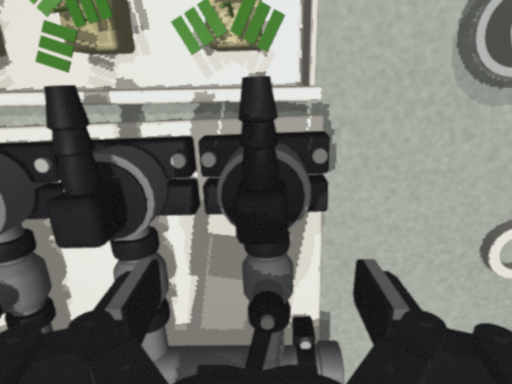

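Run:
```python
from h import *
p,o=pickle.load(open("pics/w19.pkl","rb"))
v=np.array([.6399,.109,-.0571])
for n,c0,rows,c in (("E1",257,range(80,118,2),ports(v)[0]),("E2",66,range(90,128,2),ports(v)[1])):
    P,W,y=barb_dir(p,rows,c0,z=.109); print(n,P[::4].round(1).tolist(),"yaw",round(y,2),W[0],"tip dir",np.degrees(np.arctan2(W[0][1]-c[1],W[0][0]-c[0])))
```

```text
E1 [[80.0, 256.0, 26.8], [88.0, 256.2, 29.4], [96.0, 256.8, 30.9], [104.0, 257.2, 37.2], [112.0, 257.2, 38.9]] yaw -3.13 [ 0.71109736 -0.07441025] tip dir -2.6028681722207603
E2 [[90.0, 60.6, 31.9], [98.0, 62.2, 32.7], [106.0, 64.0, 36.5], [114.0, 65.9, 39.5], [122.0, 67.6, 42.0]] yaw -4.76 [0.71719417 0.04527465] tip dir -2.711727005362216
```

Both barbs read within about 0.7° of the row direction (-3.3°). Next the valves: I move above valve 1's lever and measure the lever angles.

Emit:
{"method": "step_arm", "body": {
  "moves": [
    [1, -0.004, 0, 0, -1],
    [1, -0.01, 0.001, 0, -1],
    [1, -0.016, 0.002, 0, -1],
    [0.7, -0.018, 0.003, 0, -1],
    [0.5, -0.018, 0.003, 0, -1.5],
    [0.5, -0.018, 0.003, 0, -1.5],
    [0.5, -0.018, 0.003, 0, -1.5],
    [0.5, -0.018, 0.003, 0, -1.5],
    [0.5, -0.014, 0.003, 0, -1],
    [0.5, -0.008, 0.001, 0, -1],
    [0.5, -0.003, 0, 0, 0],
    [0.5, 0, 0, 0, 0],
    [0.5, 0, 0, 0, 0]
  ]
}}

```text
t: 61.72
tool_pos: [0.4723, -0.0442, 0.1736]
tool_rot: [-3.059, 0.5, 0.04]
contact_force: [0.6, 0.0, 0.7]
opening: 0.0429
```

Run:
```python
from h import *
o=st();tilt(o); p,o=cam("wrist"); save(p,"pics/w20.png"); pickle.dump((p,o),open("pics/w20.pkl","wb"))
t,_=cam("top"); save(t,"pics/t6.png",(120,80,340,230),3.6)
```

```text
t61.73 pos [ 0.4723 -0.0442  0.1736] psi -18.52 q [-0.27 -0.26  2.    0.04  1.43  1.62] F [0.6 0.  0.7] M [0.01 0.02 0.05] op 0.0429
tilt deg radial -1.33 tang 2.47 pos [ 0.4723 -0.0442  0.1736] q [-0.273 -0.261  2.001  0.039  1.432  1.615]
```

View pics/w20.png

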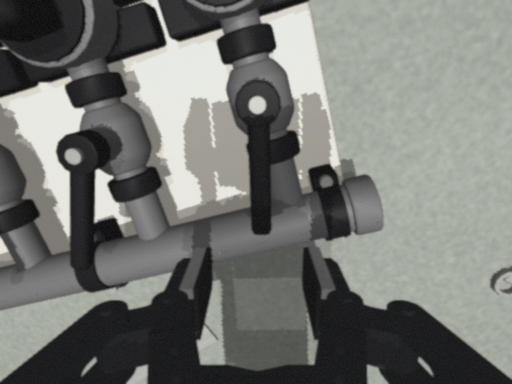

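View pics/t6.png

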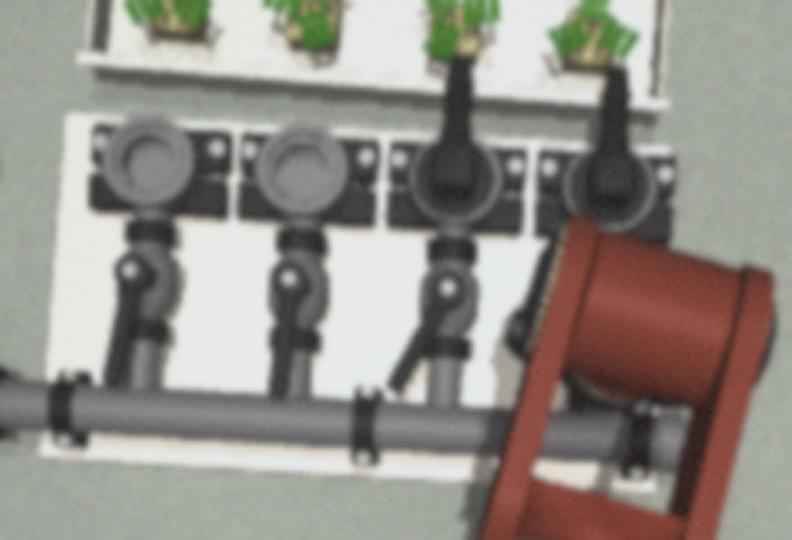

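Wrist view: valve 1's lever runs from hub (257,103) to tip (261,228), valve 2's from (73,155) to (92,283). Top crop: valve 3 runs (288,278) to (280,395), valve 4 (130,270) to (117,385). Working out the angles.

Run:
```python
from h import *
p,o=pickle.load(open("pics/w20.pkl","rb")); yaw=-3.27
P1=np.array([.6296,-.0684]); yv=np.array([.0571,.9984]); xv=np.array([.9984,-.0571])
ax=[P1+yv*.12*i-.092*xv for i in range(4)]; print(np.round(ax,4).tolist())
def ang(a,b): d=b-a; return np.degrees(np.arctan2(d[1],d[0]))
for n,h,t in ((1,(257.5,115),(261.5,225)),(2,(80,175),(90,275))):
    a,b=back(p,h,.107)[:2],back(p,t,.107)[:2]; print(n,"hub",a,"tip",b,"yaw",ang(a,b),"phi",(ang(a,b)-86.73)%360, "from axis",(ang(ax[n-1],b)-86.73)%360,np.hypot(*(b-ax[n-1])))
t,_=cam("top")
f=lambda u:(120+u[0]/3.6,80+u[1]/3.6)
for n,h,tt in ((2,(440,300),(399,385)),(3,(288,295),(280,390)),(4,(128,285),(117,380))):
    a,b=back(t,f(h),.107)[:2],back(t,f(tt),.107)[:2]; print(n,"hub",a,"tip",b,"phi",(ang(a,b)-86.73)%360,"axis",(ang(ax[n-1],b)-86.73)%360,np.hypot(*(b-ax[n-1])))
```

```text
[[0.5377, -0.0631], [0.5446, 0.0567], [0.5515, 0.1765], [0.5583, 0.2963]]
1 hub [ 0.53161287 -0.06330249] tip [ 0.46181053 -0.0428527 ] yaw 163.67114958379034 phi 76.94114958379033 from axis 78.307366264088 0.07860171011095453
2 hub [0.53173746 0.05941137] tip [0.46164411 0.08950371] yaw 156.7652846004514 phi 70.03528460045139 from axis 71.67103807962393 0.08921982836578946
2 hub [0.53515956 0.05920768] tip [0.47075732 0.08991076] phi 67.78102580131808 axis 69.02889091182114 0.0809824407415077
3 hub [0.53889923 0.17392354] tip [0.46695041 0.17929371] phi 89.00143319826769 axis 91.35555323280856 0.08454798716222847
4 hub [0.54644062 0.29473121] tip [0.47444254 0.30181427] phi 87.65140282534152 axis 89.49241092604127 0.08404326266244887
```

Emit:
{"method": "step_arm", "body": {
  "moves": [
    [0.5, 0.005, -0.001, 0, 1],
    [0.5, 0.006, -0.001, -0.006, 1],
    [0.5, 0.001, -0.001, -0.012, 0],
    [0.5, 0, 0, -0.016, 0],
    [0.5, 0, 0, -0.016, 0],
    [0.5, 0, 0, -0.012, 0],
    [0.5, 0, 0, -0.006, 0],
    [0.5, 0, 0, 0, 0],
    [0.5, 0, 0, 0, 0]
  ]
}}

```text
t: 63.0
tool_pos: [0.4841, -0.0471, 0.099]
tool_rot: [-3.068, 0.442, 0.047]
contact_force: [-0.5, 0.4, -0.2]
opening: 0.043
```

Run:
```python
from h import *
o=st();tilt(o); p,o=cam("wrist"); save(p,"pics/w21.png")
```

```text
t63.00 pos [ 0.4841 -0.0471  0.099 ] psi -16.37 q [-0.27 -0.14  2.03  0.04  1.29  1.57] F [-0.5  0.4 -0.2] M [ 0.01 -0.02 -0.  ] op 0.0430
tilt deg radial -1.63 tang 2.45 pos [ 0.4841 -0.0471  0.099 ] q [-0.272 -0.142  2.031  0.039  1.288  1.574]
```

View pics/w21.png

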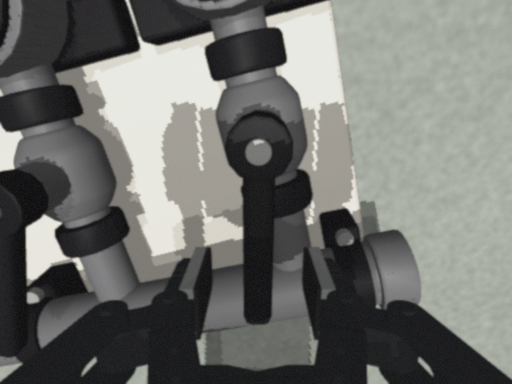

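The lever at (258,250) lies midway between the pads. Lower 12 mm and close lightly.

Emit:
{"method": "step_arm", "body": {
  "moves": [
    [0.5, 0, 0, -0.006, 0],
    [0.5, 0, 0, -0.005, 0],
    [0.5, 0, 0, 0, 0],
    [0.3, 0, 0, 0, 0],
    [0.1, 0, 0, 0, 0],
    [0.1, 0, 0, 0, 0],
    [0.1, 0, 0, 0, 0]
  ],
  "newtons": 30
}}

```text
t: 63.92
tool_pos: [0.4849, -0.0473, 0.0885]
tool_rot: [-3.069, 0.443, 0.044]
contact_force: [0.5, 1.0, -1.2]
opening: 0.013
```

Run:
```python
from h import *
o=st();tilt(o)
```

```text
t63.92 pos [ 0.4849 -0.0473  0.0885] psi -16.39 q [-0.27 -0.13  2.04  0.04  1.26  1.57] F [ 0.5  1.  -1.2] M [-0.22  0.09 -0.13] op 0.0130
tilt deg radial -1.50 tang 2.40 pos [ 0.4849 -0.0473  0.0885] q [-0.272 -0.127  2.038  0.039  1.265  1.574]
```

Emit:
{"method": "step_arm", "body": {
  "moves": [
    [0.1, 0.0012, 0.0037, 0, -4],
    [0.1, 0.0015, 0.0036, 0, -4],
    [0.1, 0.0017, 0.0034, 0, -4],
    [0.1, 0.002, 0.0033, 0, -4]
  ]
}}

```text
t: 64.42
tool_pos: [0.4912, -0.0338, 0.0885]
tool_rot: [-2.974, 0.873, 0.034]
contact_force: [1.2, 0.3, -0.7]
opening: 0.0132
```

Run:
```python
from h import *
o=st();tilt(o)
d=o["tool_pos"][:2]-[.5377,-.0631]; print(np.hypot(*d),np.degrees(np.arctan2(d[1],d[0]))-86.73, "phi by psi",psi(o)+93.27)
```

```text
t64.42 pos [ 0.4912 -0.0338  0.0885] psi -32.70 q [-0.24 -0.12  2.03  0.04  1.25  1.88] F [ 1.2  0.3 -0.7] M [-0.17  0.04  0.25] op 0.0132
tilt deg radial -0.72 tang 2.61 pos [ 0.4912 -0.0338  0.0885] q [-0.244 -0.124  2.034  0.045  1.252  1.883]
0.054929845168064 61.039106754060086 phi by psi 60.57079918815236
```

Tracking well (φ 60.6–61°). The rest of the arc to 45°.

Emit:
{"method": "step_arm", "body": {
  "moves": [
    [0.1, 0.0022, 0.0032, 0, -4],
    [0.1, 0.0024, 0.003, 0, -4],
    [0.1, 0.0026, 0.0028, 0, -4],
    [0.1, 0.0027, 0.0026, 0, -3.7],
    [0.1, 0, 0, 0, 0]
  ]
}}

```text
t: 65.05
tool_pos: [0.5016, -0.0219, 0.0885]
tool_rot: [-2.823, 1.276, 0.024]
contact_force: [1.2, 0.0, -0.7]
opening: 0.0131
```

Run:
```python
from h import *
o=st();tilt(o)
d=o["tool_pos"][:2]-[.5377,-.0631]; print(np.hypot(*d),np.degrees(np.arctan2(d[1],d[0]))-86.73, "phi by psi",psi(o)+93.27)
```

```text
t65.05 pos [ 0.5016 -0.0219  0.0885] psi -48.62 q [-0.22 -0.11  2.02  0.05  1.24  2.19] F [ 1.2  0.  -0.7] M [ 0.   -0.07  0.02] op 0.0131
tilt deg radial 0.10 tang 2.61 pos [ 0.5016 -0.0219  0.0885] q [-0.218 -0.109  2.021  0.048  1.236  2.187]
0.05477080513297 44.558988500450354 phi by psi 44.64694031814314
```

Emit:
{"method": "step_arm", "body": {
  "moves": [
    [0.25, 0, 0, 0, 0],
    [0.4, 0, 0, 0, 0],
    [0.5, 0, 0, 0, 0],
    [0.5, 0, 0, 0.006, 0],
    [0.5, 0, 0, 0.012, 0],
    [0.5, 0, 0, 0.016, 0],
    [0.5, 0, 0, 0.014, 0],
    [0.5, 0, 0, 0.008, 0],
    [0.5, 0, 0, 0, 0],
    [0.5, 0, 0.006, 0, 2],
    [0.5, -0.001, 0.012, 0, 3],
    [0.5, -0.001, 0.017, 0, 4],
    [0.5, -0.002, 0.018, 0, 4],
    [0.5, -0.001, 0.018, 0, 4],
    [0.5, -0.001, 0.014, 0, 4],
    [0.5, -0.001, 0.01, 0, 3],
    [0.5, 0, 0.005, 0, 1],
    [0.5, 0, 0, 0, 0],
    [0.5, 0, 0, 0, 0]
  ]
}}

```text
t: 67.42
tool_pos: [0.4913, 0.0853, 0.1457]
tool_rot: [-3.046, 0.589, 0.048]
contact_force: [-0.3, -0.0, -0.1]
opening: 0.043
```

Run:
```python
from h import *
o=st();tilt(o); p,o=cam("wrist"); save(p,"pics/w22.png"); pickle.dump((p,o),open("pics/w22.pkl","wb"))
```

```text
t67.42 pos [0.4913 0.0853 0.1457] psi -21.84 q [-0.   -0.17  1.98  0.04  1.36  1.94] F [-0.3 -0.  -0.1] M [ 0.01 -0.02 -0.  ] op 0.0430
tilt deg radial -0.87 tang 2.69 pos [0.4913 0.0853 0.1457] q [-0.002 -0.175  1.977  0.045  1.363  1.941]
```

View pics/w22.png

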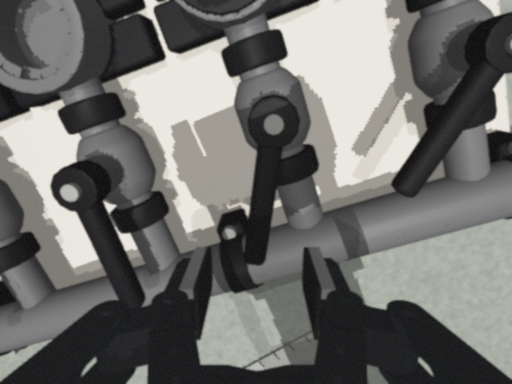

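Valve 1's lever at the right runs diagonally, as wanted. Valve 2's runs from hub (274,125) to tip (256,258). I'll recompute its angle.

```bash
cat >> h.py <<'E'
def ang(a,b): d=b-a; return np.degrees(np.arctan2(d[1],d[0]))
def lev(p,h,t,z=.107):
    a,b=back(p,h,z)[:2],back(p,t,z)[:2]; return a,b,(ang(a,b)-86.73)%360
E
python3 - <<'E'
from h import *
p,o=pickle.load(open("pics/w22.pkl","rb"))
print("v2",lev(p,(272,145),(257.5,252)))
print("v1",lev(p,(478,85),(409,182)))
print("v3",lev(p,(88,210),(133,292)))
E
```

```text
v2 (array([0.53402565, 0.05932214]), array([0.47644776, 0.090734  ]), np.float64(64.6551335554092))
v1 (array([ 0.5246251, -0.0465627]), array([ 0.48727695, -0.00350963]), np.float64(44.21133948579951))
v3 (array([0.53765046, 0.17343115]), array([0.47788715, 0.17636729]), np.float64(90.4573509123611))
```

Emit:
{"method": "step_arm", "body": {
  "moves": [
    [0.5, 0.003, -0.001, 0, -3],
    [0.5, 0.002, -0.001, -0.006, -3],
    [0.5, 0, 0, -0.012, 0],
    [0.5, 0, 0, -0.012, 0],
    [0.5, 0, 0, -0.01, 0],
    [0.5, 0, 0, -0.005, 0],
    [0.5, 0, 0, 0, 0]
  ]
}}

```text
t: 68.35
tool_pos: [0.496, 0.0817, 0.0975]
tool_rot: [-3.009, 0.754, 0.046]
contact_force: [-0.3, -0.0, -0.0]
opening: 0.0423
```

Run:
```python
from h import *
o=st();tilt(o); p,o=cam("wrist"); save(p,"pics/w23.png")
```

```text
t68.35 pos [0.496  0.0817 0.0975] psi -28.09 q [-0.01 -0.11  2.01  0.05  1.27  2.04] F [-0.3 -0.  -0. ] M [-0.07  0.01  0.05] op 0.0423
tilt deg radial -0.65 tang 2.76 pos [0.496  0.0817 0.0975] q [-0.01  -0.11   2.006  0.048  1.266  2.036]
```

View pics/w23.png

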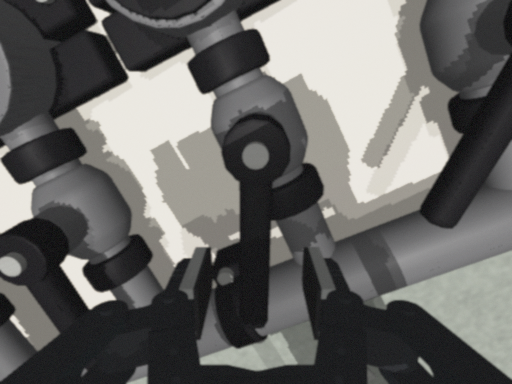

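Emit:
{"method": "step_arm", "body": {
  "moves": [
    [0.5, 0, 0, -0.005, 0],
    [0.5, 0, 0, -0.004, 0],
    [0.5, 0, 0, 0, 0],
    [0.3, 0, 0, 0, 0],
    [0.1, 0, 0, 0, 0],
    [0.1, 0, 0, 0, 0],
    [0.1, 0, 0, 0, 0]
  ]
}}

```text
t: 69.28
tool_pos: [0.4971, 0.082, 0.0895]
tool_rot: [-3.008, 0.753, 0.042]
contact_force: [0.2, 1.2, -0.2]
opening: 0.0133
```

Run:
```python
from h import *
o=st();tilt(o)
d=o["tool_pos"][:2]-[.5446,.0567]; r=np.hypot(*d);a=np.degrees(np.arctan2(d[1],d[0]));print(r,a-86.73, "phi by psi",psi(o)+93.27)
for k in range(5):
    b=np.radians(a-90-2-4*k); print(np.round(r*np.radians(4)*np.array([np.cos(b),np.sin(b)]),4))
```

```text
t69.28 pos [0.4971 0.082  0.0895] psi -28.06 q [-0.01 -0.1   2.01  0.05  1.25  2.04] F [ 0.2  1.2 -0.2] M [-0.15 -0.    0.02] op 0.0133
tilt deg radial -0.50 tang 2.75 pos [0.4971 0.082  0.0895] q [-0.01  -0.099  2.01   0.048  1.248  2.035]
0.05386992314081829 65.21367648945359 phi by psi 65.20882082536323
[0.0019 0.0033]
[0.0021 0.0031]
[0.0023 0.003 ]
[0.0025 0.0028]
[0.0027 0.0026]
```

Emit:
{"method": "step_arm", "body": {
  "moves": [
    [0.1, 0.0019, 0.0033, 0, -4],
    [0.1, 0.0021, 0.0031, 0, -4],
    [0.1, 0.0023, 0.003, 0, -4],
    [0.1, 0.0025, 0.0028, 0, -4],
    [0.1, 0.0027, 0.0026, 0, -4],
    [0.1, 0, 0, 0, 0]
  ]
}}

```text
t: 70.03
tool_pos: [0.509, 0.0968, 0.0896]
tool_rot: [-2.826, 1.271, 0.029]
contact_force: [1.3, 1.2, -1.0]
opening: 0.0134
```

Run:
```python
from h import *
o=st();tilt(o)
d=o["tool_pos"][:2]-[.5446,.0567]; r=np.hypot(*d);a=np.degrees(np.arctan2(d[1],d[0]));print(r,a-86.73, "phi by psi",psi(o)+93.27)
```

```text
t70.03 pos [0.509  0.0968 0.0896] psi -48.41 q [ 0.02 -0.08  1.99  0.05  1.23  2.42] F [ 1.3  1.2 -1. ] M [ 0.02 -0.03 -0.  ] op 0.0134
tilt deg radial 0.55 tang 2.63 pos [0.509  0.0968 0.0896] q [ 0.019 -0.076  1.988  0.05   1.228  2.418]
0.05362169469625071 44.849868290659956 phi by psi 44.8563965879254
```

Valve 2 is at 44.9°. Release, rise, and turn the wrist half round so valves 3 and 4 can be swept to 0 within the joint range.

Emit:
{"method": "step_arm", "body": {
  "moves": [
    [0.25, 0, 0, 0, 0],
    [0.4, 0, 0, 0, 0],
    [0.5, 0, 0, 0, 0],
    [0.5, 0, 0, 0.006, 0],
    [0.5, 0, 0, 0.014, 0],
    [0.5, 0, 0, 0.018, 0],
    [0.5, 0, 0, 0.018, 0],
    [0.5, 0, 0, 0.014, 0],
    [0.5, 0, 0, 0.008, 0],
    [0.5, 0, 0, 0, 0],
    [0.5, 0, 0, 0, 0]
  ]
}}

```text
t: 71.4
tool_pos: [0.5096, 0.0963, 0.1754]
tool_rot: [-2.825, 1.269, 0.023]
contact_force: [-0.4, 0.4, 0.2]
opening: 0.0426
```

Emit:
{"method": "step_arm", "body": {
  "moves": [
    [0.5, 0, 0.002, 0, 5],
    [0.5, 0, 0.004, 0, 9],
    [0.5, -0.001, 0.004, 0, 10.5],
    [0.5, -0.001, 0.004, 0, 10.5],
    [0.5, -0.001, 0.004, 0, 10.5],
    [0.5, -0.001, 0.004, 0, 10.5],
    [0.5, -0.001, 0.004, 0, 10.5],
    [0.5, -0.001, 0.004, 0, 10.5],
    [0.5, -0.001, 0.004, 0, 10.5],
    [0.5, -0.001, 0.004, 0, 10.5],
    [0.5, -0.001, 0.004, 0, 10.5],
    [0.5, -0.001, 0.004, 0, 10.5],
    [0.5, -0.001, 0.004, 0, 10.5],
    [0.5, -0.001, 0.004, 0, 10.5],
    [0.5, -0.001, 0.004, 0, 10.5],
    [0.5, 0, 0.004, 0, 10.5],
    [0.5, 0, 0.004, 0, 10.5],
    [0.5, 0, 0.004, 0, 10.5],
    [0.5, 0, 0.004, 0, 10.5],
    [0.5, 0, 0.004, 0, 10.5]
  ]
}}

```text
t: 73.9
tool_pos: [0.4842, 0.1749, 0.1529]
tool_rot: [0.552, 3.055, -0.094]
contact_force: [-0.3, 1.0, 0.4]
opening: 0.0425
```

Run:
```python
from h import *
o=st();tilt(o)
```

```text
t73.90 pos [0.4842 0.1749 0.1529] psi 159.58 q [ 0.24 -0.15  1.94 -0.07  1.34 -0.96] F [-0.3  1.   0.4] M [ 0.08  0.02 -0.01] op 0.0425
tilt deg radial 0.04 tang -4.01 pos [0.4842 0.1749 0.1529] q [ 0.24  -0.151  1.944 -0.072  1.341 -0.957]
```

Emit:
{"method": "step_arm", "body": {
  "moves": [
    [0.5, 0.004, 0.001, 0, 7],
    [0.5, 0.005, 0.001, 0, 6],
    [0.5, 0.003, 0.001, 0, 4],
    [0.5, 0, 0, 0, 0],
    [0.5, 0, 0, 0, 0]
  ]
}}

```text
t: 74.53
tool_pos: [0.4934, 0.1777, 0.1478]
tool_rot: [0.079, 3.103, -0.088]
contact_force: [0.1, 0.0, -0.6]
opening: 0.0426
```

Run:
```python
from h import *
o=st();tilt(o); p,o=cam("wrist"); save(p,"pics/w24.png"); pickle.dump((p,o),open("pics/w24.pkl","wb"))
```

```text
t74.53 pos [0.4934 0.1777 0.1478] psi 177.14 q [ 0.24 -0.13  1.93 -0.07  1.32 -1.27] F [ 0.1  0.  -0.6] M [0.02 0.06 0.07] op 0.0426
tilt deg radial 0.74 tang -3.78 pos [0.4934 0.1777 0.1478] q [ 0.238 -0.13   1.934 -0.066  1.318 -1.266]
```

View pics/w24.png

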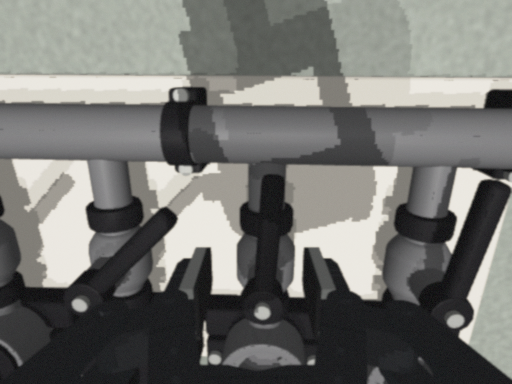

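Run:
```python
from h import *
p,o=pickle.load(open("pics/w24.pkl","rb"))
print("v3",lev(p,(264,295),(273,185)))
print("v2",lev(p,(95,290),(168,218)))
print("v4",lev(p,(459,300),(492,195)))
```

```text
v3 (array([0.54232259, 0.17622276]), array([0.4682067 , 0.18454631]), np.float64(86.86226726824258))
v2 (array([0.53731783, 0.06441931]), array([0.48690207, 0.12105906]), np.float64(44.94268585128201))
v4 (array([0.54718873, 0.29769743]), array([0.47791907, 0.30488374]), np.float64(87.34709360122086))
```

Emit:
{"method": "step_arm", "body": {
  "moves": [
    [0.5, 0.002, 0.0015, 0, -2],
    [0.5, 0.001, 0.0015, -0.006, -1.4],
    [0.5, 0, 0, -0.012, 0],
    [0.5, 0, 0, -0.012, 0],
    [0.5, 0, 0, -0.01, 0],
    [0.5, 0, 0, -0.005, 0],
    [0.5, 0, 0, 0, 0],
    [0.5, 0, 0, 0, 0]
  ]
}}

```text
t: 75.58
tool_pos: [0.495, 0.1804, 0.098]
tool_rot: [0.176, 3.104, -0.091]
contact_force: [-0.2, -0.5, -0.4]
opening: 0.0427
```

Run:
```python
from h import *
o=st();tilt(o); p,o=cam("wrist"); save(p,"pics/w25.png")
```

```text
t75.58 pos [0.495  0.1804 0.098 ] psi 173.57 q [ 0.24 -0.06  1.96 -0.07  1.23 -1.19] F [-0.2 -0.5 -0.4] M [ 0.06  0.01 -0.03] op 0.0427
tilt deg radial 0.31 tang -3.80 pos [0.495  0.1804 0.098 ] q [ 0.243 -0.062  1.96  -0.069  1.232 -1.192]
```

View pics/w25.png

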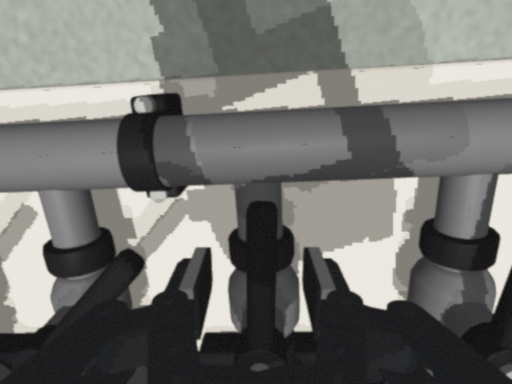

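Lever 3 at (262,270) is centred between the pads, and lever 2's tip at (135,260) is clear of the left finger. Lower and grip.

Emit:
{"method": "step_arm", "body": {
  "moves": [
    [0.4, 0, 0, -0.005, 0],
    [0.4, 0, 0, -0.004, 0],
    [0.4, 0, 0, 0, 0],
    [0.3, 0, 0, 0, 0],
    [0.1, 0, 0, 0, 0],
    [0.1, 0, 0, 0, 0],
    [0.1, 0, 0, 0, 0]
  ]
}}

```text
t: 76.5
tool_pos: [0.4955, 0.1809, 0.0894]
tool_rot: [0.175, 3.103, -0.089]
contact_force: [1.0, -0.3, -0.1]
opening: 0.0133
```

```bash
cat >> h.py <<'E'
def arc(ax,step=4,n=12,off=86.73):
    o=ctrl.get_obs(); d=o["tool_pos"][:2]-np.array(ax); r=np.hypot(*d);a=np.degrees(np.arctan2(d[1],d[0]))
    print("r %.4f phi pos %.2f phi psi %.2f"%(r,a-86.73,psi(o)-off))
    for k in range(n):
        b=np.radians(a-90-step/2-step*k); print(np.round(r*np.radians(step)*np.array([np.cos(b),np.sin(b)]),4).tolist(),end=" ")
    print()
E
python3 - <<'E'
from h import *
o=st();tilt(o);arc((.5515,.1765),5,17)
E
```

```text
t76.50 pos [0.4955 0.1809 0.0894] psi 173.61 q [ 0.24 -0.05  1.96 -0.07  1.21 -1.19] F [ 1.  -0.3 -0.1] M [0.28 0.07 0.19] op 0.0133
tilt deg radial 0.42 tang -3.75 pos [0.4955 0.1809 0.0894] q [ 0.243 -0.05   1.965 -0.069  1.214 -1.191]
r 0.0562 phi pos 88.76 phi psi 86.88
[0.0006, 0.0049] [0.001, 0.0048] [0.0014, 0.0047] [0.0018, 0.0045] [0.0022, 0.0044] [0.0026, 0.0042] [0.003, 0.0039] [0.0033, 0.0036] [0.0036, 0.0033] [0.0039, 0.003] [0.0041, 0.0027] [0.0043, 0.0023] [0.0045, 0.0019] [0.0047, 0.0015] [0.0048, 0.0011] [0.0049, 0.0007] [0.0049, 0.0003]
```

Emit:
{"method": "step_arm", "body": {
  "moves": [
    [0.1, 0.0008, 0.0048, 0, -5],
    [0.1, 0.0011, 0.0047, 0, -5],
    [0.1, 0.0015, 0.0046, 0, -5],
    [0.1, 0.0019, 0.0045, 0, -5],
    [0.1, 0.0023, 0.0043, 0, -5],
    [0.1, 0.0027, 0.0041, 0, -5]
  ]
}}

```text
t: 77.25
tool_pos: [0.506, 0.2089, 0.0894]
tool_rot: [0.999, 2.959, -0.099]
contact_force: [-0.6, -1.7, -0.0]
opening: 0.0137
```

Run:
```python
from h import *
o=st();tilt(o);arc((.5515,.1765),5,8)
```

```text
t77.25 pos [0.506  0.2089 0.0894] psi 142.73 q [ 0.29  0.02  1.89 -0.06  1.25 -0.61] F [-0.6 -1.7 -0. ] M [ 0.19 -0.05  0.23] op 0.0137
tilt deg radial -1.64 tang -3.38 pos [0.506  0.2089 0.0894] q [ 0.287  0.021  1.894 -0.065  1.249 -0.611]
r 0.0558 phi pos 57.82 phi psi 56.00
[0.003, 0.0038] [0.0033, 0.0036] [0.0036, 0.0033] [0.0039, 0.0029] [0.0041, 0.0026] [0.0043, 0.0022] [0.0045, 0.0018] [0.0047, 0.0014]
```

Emit:
{"method": "step_arm", "body": {
  "moves": [
    [0.1, 0.003, 0.0038, 0, -5],
    [0.1, 0.0033, 0.0036, 0, -5],
    [0.1, 0.0036, 0.0033, 0, -5],
    [0.1, 0.0039, 0.0029, 0, -5],
    [0.1, 0.0041, 0.0026, 0, -5],
    [0.1, 0.0043, 0.0022, 0, -5],
    [0.1, 0.0045, 0.0018, 0, -5]
  ]
}}

```text
t: 78.12
tool_pos: [0.5343, 0.2293, 0.0893]
tool_rot: [-1.875, -2.518, 0.105]
contact_force: [-1.2, 0.2, 0.4]
opening: 0.0137
```

Run:
```python
from h import *
o=st();tilt(o);arc((.5515,.1765),5,5)
```

```text
t78.12 pos [0.5343 0.2293 0.0893] psi 106.72 q [ 0.3   0.12  1.79 -0.04  1.29  0.02] F [-1.2  0.2  0.4] M [ 0.04 -0.18  0.23] op 0.0137
tilt deg radial -3.30 tang -1.91 pos [0.5343 0.2293 0.0893] q [ 0.297  0.117  1.793 -0.041  1.285  0.018]
r 0.0556 phi pos 21.30 phi psi 19.99
[0.0047, 0.0013] [0.0048, 0.0009] [0.0048, 0.0005] [0.0048, 0.0] [0.0048, -0.0004]
```

Emit:
{"method": "step_arm", "body": {
  "moves": [
    [0.1, 0.0047, 0.0013, 0, -5],
    [0.1, 0.0048, 0.0009, 0, -5],
    [0.1, 0.0048, 0.0005, 0, -5],
    [0.1, 0.0038, 0, 0, -4]
  ]
}}

```text
t: 78.62
tool_pos: [0.5533, 0.232, 0.0894]
tool_rot: [-2.269, -2.156, 0.103]
contact_force: [-0.8, 1.0, -0.6]
opening: 0.0132
```

Run:
```python
from h import *
o=st();tilt(o);arc((.5515,.1765),5,2)
```

```text
t78.62 pos [0.5533 0.232  0.0894] psi 87.16 q [ 0.28  0.16  1.74 -0.02  1.3   0.34] F [-0.8  1.  -0.6] M [ 0.13 -0.03  0.2 ] op 0.0132
tilt deg radial -3.74 tang -0.81 pos [0.5533 0.232  0.0894] q [ 0.283  0.163  1.742 -0.022  1.3    0.34 ]
r 0.0556 phi pos 1.39 phi psi 0.43
[0.0048, -0.0004] [0.0048, -0.0008]
```

Emit:
{"method": "step_arm", "body": {
  "moves": [
    [0.1, 0.002, 0, 0, -2],
    [0.1, 0.002, 0, 0, -1]
  ]
}}

```text
t: 78.88
tool_pos: [0.5547, 0.232, 0.0892]
tool_rot: [-2.319, -2.092, 0.113]
contact_force: [-9.2, 0.7, 5.9]
opening: 0.0137
```

Run:
```python
from h import *
o=st();tilt(o);arc((.5515,.1765),5,2)
```

```text
t78.88 pos [0.5547 0.232  0.0892] psi 84.20 q [ 0.28  0.17  1.73 -0.02  1.31  0.39] F [-9.2  0.7  5.9] M [0.03 1.35 0.62] op 0.0137
tilt deg radial -4.23 tang -0.50 pos [0.5547 0.232  0.0892] q [ 0.28   0.171  1.734 -0.018  1.309  0.388]
r 0.0556 phi pos -0.01 phi psi -2.53
[0.0048, -0.0005] [0.0048, -0.0009]
```

Valve 3 is on its shut stop (9 N reaction at φ about 0). Release and rise, then strokes to take out the 4° radial tilt.

Emit:
{"method": "step_arm", "body": {
  "moves": [
    [0.25, 0, 0, 0, 0],
    [0.4, 0, 0, 0, 0],
    [0.5, 0, 0, 0, 0],
    [0.5, 0, 0, 0.006, 0],
    [0.5, 0, 0, 0.014, 0],
    [0.5, 0, 0, 0.018, 0],
    [0.5, 0, 0, 0.018, 0],
    [0.5, 0, 0, 0.018, 0],
    [0.5, 0, 0, 0.014, 0],
    [0.5, 0, 0, 0.008, 0],
    [0.5, 0, 0, 0, 0],
    [0.5, 0, 0, 0, 0],
    [0.5, 0, 0, 0.04, 0],
    [0.5, 0, 0, -0.04, 0],
    [0.5, 0, 0, 0.04, 0],
    [0.5, 0, 0, -0.04, 0],
    [0.5, 0, 0, 0.04, 0],
    [0.5, 0, 0, -0.04, 0],
    [0.5, 0, 0, 0, 0],
    [0.5, 0, 0, 0, 0]
  ]
}}

```text
t: 81.38
tool_pos: [0.5425, 0.2281, 0.1707]
tool_rot: [-2.306, -2.08, 0.164]
contact_force: [-0.2, 0.7, 0.6]
opening: 0.0427
```

Run:
```python
from h import *
o=st();tilt(o); t,_=cam("top"); save(t,"pics/t7.png",(120,80,340,230),3.6)
```

```text
t81.38 pos [0.5425 0.2281 0.1707] psi 84.27 q [ 0.28  0.08  1.69 -0.02  1.48  0.39] F [-0.2  0.7  0.6] M [ 0.03 -0.05  0.03] op 0.0427
tilt deg radial -6.31 tang -0.28 pos [0.5425 0.2281 0.1707] q [ 0.28   0.084  1.686 -0.018  1.481  0.385]
```

View pics/t7.png

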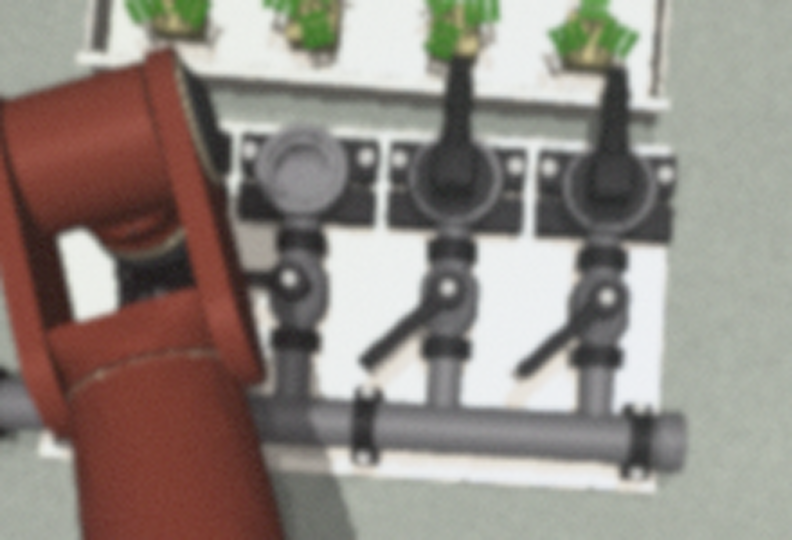

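The strokes went the wrong way (tilt is now -6.3°): repeated strokes always push the tilt inward. As before, I'll turn half round, stroke, then turn back.

Emit:
{"method": "step_arm", "body": {
  "moves": [
    [0.5, 0, 0, 0.001, 5],
    [0.5, 0, 0, 0.001, 9],
    [0.5, 0, 0, 0.001, 10.5],
    [0.5, 0, 0, 0.001, 10.5],
    [0.5, 0, 0, 0.001, 10.5],
    [0.5, 0, 0, 0.001, 10.5],
    [0.5, 0, 0, 0.001, 10.5],
    [0.5, 0, 0, 0.001, 10.5],
    [0.5, 0, 0, 0.001, 10.5],
    [0.5, 0, 0, 0.001, 10.5],
    [0.5, 0, 0, 0.001, 10.5],
    [0.5, 0, 0, 0.001, 10.5],
    [0.5, 0, 0, 0.001, 10.5],
    [0.5, 0, 0, 0.001, 10.5],
    [0.5, 0, 0, 0.001, 10.5],
    [0.5, 0, 0, 0.001, 10.5],
    [0.5, 0, 0, 0.001, 8],
    [0.5, 0, 0, 0.001, 5],
    [0.5, 0, 0, 0, 0],
    [0.5, 0, 0, 0, 0]
  ]
}}

```text
t: 83.92
tool_pos: [0.565, 0.2352, 0.2367]
tool_rot: [-1.978, 2.266, -0.009]
contact_force: [-0.1, -0.9, -0.9]
opening: 0.0426
```

Run:
```python
from h import *
o=st();tilt(o)
```

```text
t83.92 pos [0.565  0.2352 0.2367] psi -97.51 q [ 0.25 -0.06  1.72  0.06  1.36 -2.77] F [-0.1 -0.9 -0.9] M [-0.04  0.05  0.02] op 0.0426
tilt deg radial 7.33 tang 2.11 pos [0.565  0.2352 0.2367] q [ 0.247 -0.064  1.725  0.056  1.36  -2.767]
```

Emit:
{"method": "step_arm", "body": {
  "moves": [
    [0.5, 0, 0, -0.04, 0],
    [0.5, 0, 0, 0.045, 0],
    [0.5, 0, 0, -0.04, 0],
    [0.5, 0, 0, 0.045, 0],
    [0.5, 0, 0, -0.04, 0],
    [0.5, 0, 0, 0.045, 0],
    [0.5, 0, 0, -0.04, 0],
    [0.5, 0, 0, 0.045, 0],
    [0.5, 0, 0, 0, 0],
    [0.5, 0, 0, 0, 0]
  ]
}}

```text
t: 85.18
tool_pos: [0.5321, 0.2282, 0.2117]
tool_rot: [-2.019, 2.338, 0.052]
contact_force: [0.1, -0.5, 0.1]
opening: 0.0429
```

Run:
```python
from h import *
o=st();tilt(o)
```

```text
t85.17 pos [0.5321 0.2282 0.2117] psi -98.36 q [ 0.25 -0.07  1.77  0.05  1.41 -2.75] F [ 0.1 -0.5  0.1] M [-0.05  0.05  0.02] op 0.0429
tilt deg radial 2.27 tang 2.75 pos [0.5321 0.2282 0.2117] q [ 0.25  -0.069  1.768  0.054  1.411 -2.753]
```

Emit:
{"method": "step_arm", "body": {
  "moves": [
    [0.5, 0, 0, 0, -5],
    [0.5, 0, 0, 0, -10],
    [0.5, 0, 0, 0, -10],
    [0.5, 0, 0, 0, -10],
    [0.5, 0, 0, 0, -9],
    [0.5, 0, 0, 0, -5],
    [0.5, 0, 0, 0, 0],
    [0.5, 0, 0, 0, 0],
    [0.5, 0, 0, -0.04, 0],
    [0.5, 0, 0, 0.045, 0],
    [0.5, 0, 0, -0.04, 0],
    [0.5, 0, 0, 0.045, 0],
    [0.5, 0, 0, 0, 0],
    [0.5, 0, 0, 0, 0]
  ]
}}

```text
t: 86.92
tool_pos: [0.5341, 0.2287, 0.2208]
tool_rot: [-0.828, 2.965, 0.0]
contact_force: [0.1, 0.3, -0.6]
opening: 0.0425
```

Run:
```python
from h import *
o=st();tilt(o)
```

```text
t86.92 pos [0.5341 0.2287 0.2208] psi -148.76 q [ 0.28 -0.09  1.77 -0.    1.4  -1.84] F [ 0.1  0.3 -0.6] M [0.04 0.04 0.04] op 0.0425
tilt deg radial 3.56 tang -0.46 pos [0.5341 0.2287 0.2208] q [ 0.277 -0.086  1.769 -0.     1.396 -1.839]
```

Emit:
{"method": "step_arm", "body": {
  "moves": [
    [0.5, 0, 0, -0.04, 0],
    [0.5, 0, 0, 0.045, 0],
    [0.5, 0, 0, -0.04, 0],
    [0.5, 0, 0, 0.045, 0],
    [0.5, 0, 0, -0.04, 0],
    [0.5, 0, 0, 0.045, 0],
    [0.5, 0, 0, 0, 0],
    [0.5, 0, 0, 0, 0]
  ]
}}

```text
t: 87.92
tool_pos: [0.5205, 0.2246, 0.21]
tool_rot: [-0.843, 3.001, 0.0]
contact_force: [0.3, 0.3, 0.9]
opening: 0.0428
```

Run:
```python
from h import *
o=st();tilt(o)
```

```text
t87.92 pos [0.5205 0.2246 0.21  ] psi -148.60 q [ 0.28 -0.09  1.79  0.    1.42 -1.84] F [0.3 0.3 0.9] M [-0.02  0.04  0.01] op 0.0428
tilt deg radial 1.40 tang -0.17 pos [0.5205 0.2246 0.21  ] q [ 0.276 -0.088  1.788  0.     1.417 -1.843]
```

Tilt is down to 1.4°. On to valve 4.

Emit:
{"method": "step_arm", "body": {
  "moves": [
    [0.5, -0.001, 0.004, -0.002, -2],
    [0.5, -0.002, 0.009, -0.006, -5],
    [0.5, -0.003, 0.012, -0.008, -6],
    [0.5, -0.003, 0.013, -0.01, -6],
    [0.5, -0.003, 0.013, -0.01, -6],
    [0.5, -0.002, 0.011, -0.01, -6],
    [0.5, -0.002, 0.008, -0.008, -4],
    [0.5, -0.001, 0.005, -0.005, -2],
    [0.5, 0, 0.002, -0.002, 0],
    [0.5, 0, 0, 0, 0],
    [0.5, 0, 0, 0, 0]
  ]
}}

```text
t: 89.3
tool_pos: [0.5279, 0.313, 0.1787]
tool_rot: [0.18, 3.055, 0.004]
contact_force: [0.1, -0.1, 0.4]
opening: 0.0425
```

Run:
```python
from h import *
o=st();tilt(o); p,o=cam("wrist"); save(p,"pics/w26.png"); pickle.dump((p,o),open("pics/w26.pkl","wb"))
```

```text
t89.30 pos [0.5279 0.313  0.1787] psi 173.23 q [ 0.43  0.02  1.74 -0.04  1.31 -1.01] F [ 0.1 -0.1  0.4] M [-0.01  0.04  0.01] op 0.0425
tilt deg radial 3.96 tang -2.50 pos [0.5279 0.313  0.1787] q [ 0.431  0.019  1.738 -0.037  1.311 -1.014]
```

View pics/w26.png

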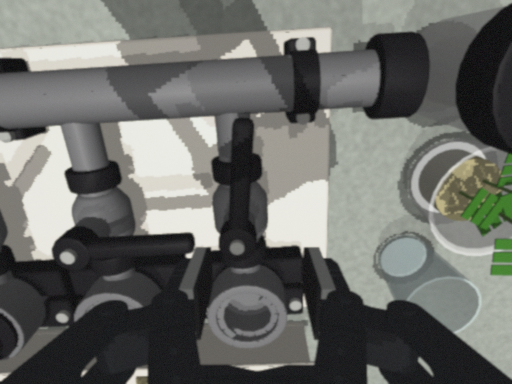

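Emit:
{"method": "step_arm", "body": {
  "moves": [
    [0.5, 0, 0, 0.045, 0],
    [0.5, 0, 0, -0.04, 0],
    [0.5, 0, 0, 0.045, 0],
    [0.5, 0, 0, -0.04, 0],
    [0.5, 0, 0, 0.045, 0],
    [0.5, 0, 0, -0.04, 0],
    [0.5, 0, 0, 0.045, 0],
    [0.5, 0, 0, 0, 0],
    [0.5, 0, 0, 0, 0]
  ]
}}

```text
t: 90.48
tool_pos: [0.5048, 0.3002, 0.2037]
tool_rot: [0.183, 3.113, -0.045]
contact_force: [0.2, -0.0, -0.2]
opening: 0.0424
```

Run:
```python
from h import *
o=st();tilt(o)
p,o=pickle.load(open("pics/w26.pkl","rb"))
print("v4",lev(p,(238,228),(243,130)))
print("v3",lev(p,(95,250),(185,244)))
```

```text
t90.47 pos [0.5048 0.3002 0.2037] psi 173.27 q [ 0.43 -0.02  1.73 -0.04  1.42 -1.02] F [ 0.2 -0.  -0.2] M [ 0.02 -0.   -0.02] op 0.0424
tilt deg radial 0.16 tang -2.10 pos [0.5048 0.3002 0.2037] q [ 0.427 -0.019  1.733 -0.037  1.422 -1.021]
v4 (array([0.54589707, 0.29691055]), array([0.47837956, 0.30940544]), np.float64(82.78537086170583))
v3 (array([0.55123643, 0.19263051]), array([0.55410888, 0.25761484]), np.float64(0.7390458482594369))
```

Emit:
{"method": "step_arm", "body": {
  "moves": [
    [0.5, 0, 0, -0.006, 0],
    [0.5, 0, 0, -0.012, 0],
    [0.5, 0, 0, -0.016, 0],
    [0.5, 0, 0, -0.012, 0],
    [0.5, 0, 0, -0.006, 0],
    [0.5, 0, 0, 0, 0],
    [0.5, 0, 0, 0, 0]
  ]
}}

```text
t: 91.35
tool_pos: [0.5069, 0.301, 0.1502]
tool_rot: [0.183, 3.109, -0.041]
contact_force: [-0.2, -0.3, -0.6]
opening: 0.0427
```

Run:
```python
from h import *
o=st();tilt(o); p,o=cam("wrist"); save(p,"pics/w27.png"); pickle.dump((p,o),open("pics/w27.pkl","wb"))
```

```text
t91.35 pos [0.5069 0.301  0.1502] psi 173.27 q [ 0.43  0.03  1.78 -0.04  1.33 -1.02] F [-0.2 -0.3 -0.6] M [-0.01 -0.01  0.01] op 0.0427
tilt deg radial 0.43 tang -2.13 pos [0.5069 0.301  0.1502] q [ 0.427  0.028  1.777 -0.037  1.325 -1.017]
```

View pics/w27.png

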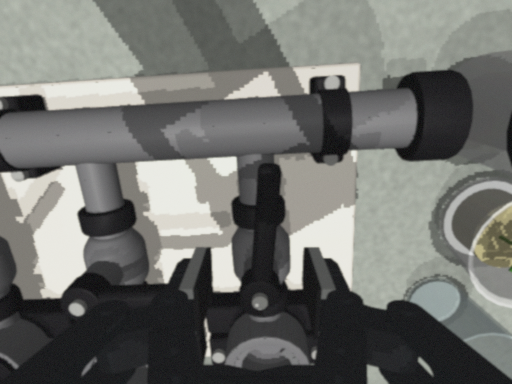

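Run:
```python
from h import *
p,o=pickle.load(open("pics/w27.pkl","rb"))
print("v4",lev(p,(261,283),(268.5,172)))
```

```text
v4 (array([0.54782643, 0.29651782]), array([0.47510682, 0.30903988]), np.float64(83.49968786919321))
```

Emit:
{"method": "step_arm", "body": {
  "moves": [
    [0.5, -0.001, 0.002, 0, -1.5],
    [0.5, -0.001, 0.0015, -0.006, -1.2],
    [0.5, 0, 0, -0.012, 0],
    [0.5, 0, 0, -0.014, 0],
    [0.5, 0, 0, -0.01, 0],
    [0.5, 0, 0, -0.005, 0],
    [0.5, 0, 0, 0, 0],
    [0.5, 0, 0, 0, 0]
  ]
}}

```text
t: 92.4
tool_pos: [0.5046, 0.3047, 0.1]
tool_rot: [0.262, 3.104, -0.042]
contact_force: [0.2, 0.4, 0.9]
opening: 0.0429
```

Run:
```python
from h import *
o=st();tilt(o); p,o=cam("wrist"); save(p,"pics/w28.png")
```

```text
t92.40 pos [0.5046 0.3047 0.1   ] psi 170.37 q [ 0.43  0.08  1.81 -0.04  1.24 -0.96] F [0.2 0.4 0.9] M [-0.01  0.01 -0.03] op 0.0429
tilt deg radial 0.32 tang -2.15 pos [0.5046 0.3047 0.1   ] q [ 0.435  0.082  1.81  -0.039  1.24  -0.955]
```

View pics/w28.png

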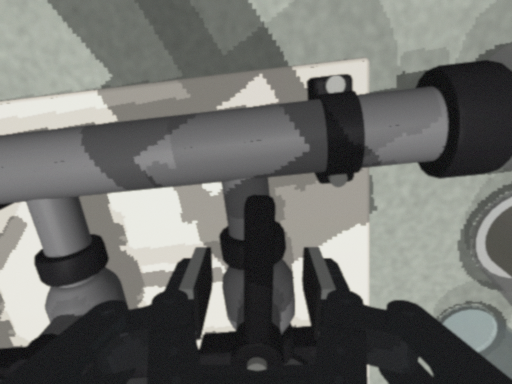

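Lever 4 at (260,265) is centred and parallel to the pads. Grip.

Emit:
{"method": "step_arm", "body": {
  "moves": [
    [0.4, 0, 0, -0.006, 0],
    [0.4, 0, 0, -0.005, 0],
    [0.4, 0, 0, 0, 0],
    [0.3, 0, 0, 0, 0],
    [0.1, 0, 0, 0, 0],
    [0.1, 0, 0, 0, 0],
    [0.1, 0, 0, 0, 0]
  ]
}}

```text
t: 93.32
tool_pos: [0.5051, 0.305, 0.0893]
tool_rot: [0.263, 3.102, -0.04]
contact_force: [-0.4, 0.3, -0.3]
opening: 0.0132
```

Run:
```python
from h import *
o=st();tilt(o);arc((.5583,.2963),5,16)
```

```text
t93.33 pos [0.5051 0.305  0.0893] psi 170.31 q [ 0.43  0.1   1.82 -0.04  1.22 -0.95] F [-0.4  0.3 -0.3] M [ 0.17 -0.04 -0.16] op 0.0132
tilt deg radial 0.42 tang -2.14 pos [0.5051 0.305  0.0893] q [ 0.434  0.095  1.816 -0.039  1.219 -0.954]
r 0.0539 phi pos 83.96 phi psi 83.58
[0.001, 0.0046] [0.0014, 0.0045] [0.0017, 0.0044] [0.0021, 0.0042] [0.0025, 0.004] [0.0028, 0.0038] [0.0031, 0.0035] [0.0034, 0.0032] [0.0037, 0.0029] [0.0039, 0.0026] [0.0041, 0.0022] [0.0043, 0.0019] [0.0045, 0.0015] [0.0046, 0.0011] [0.0047, 0.0007] [0.0047, 0.0003]
```

Emit:
{"method": "step_arm", "body": {
  "moves": [
    [0.1, 0.001, 0.0046, 0, -5],
    [0.1, 0.0014, 0.0045, 0, -5],
    [0.1, 0.0017, 0.0044, 0, -5],
    [0.1, 0.0021, 0.0042, 0, -5],
    [0.1, 0.0025, 0.004, 0, -5],
    [0.1, 0.0028, 0.0038, 0, -5],
    [0.1, 0.0031, 0.0035, 0, -5],
    [0.1, 0.0034, 0.0032, 0, -5]
  ]
}}

```text
t: 94.32
tool_pos: [0.5239, 0.3373, 0.0893]
tool_rot: [1.334, 2.822, -0.056]
contact_force: [0.0, -1.3, -0.9]
opening: 0.0131
```

Run:
```python
from h import *
o=st();tilt(o);arc((.5583,.2963),5,9)
```

```text
t94.33 pos [0.5239 0.3373 0.0893] psi 129.42 q [ 0.47  0.19  1.72 -0.04  1.26 -0.21] F [ 0.  -1.3 -0.9] M [ 0.01 -0.12  0.21] op 0.0131
tilt deg radial -1.17 tang -2.03 pos [0.5239 0.3373 0.0893] q [ 0.47   0.186  1.716 -0.039  1.257 -0.206]
r 0.0535 phi pos 43.22 phi psi 42.69
[0.0037, 0.0028] [0.0039, 0.0025] [0.0041, 0.0022] [0.0043, 0.0018] [0.0045, 0.0014] [0.0046, 0.001] [0.0046, 0.0006] [0.0047, 0.0002] [0.0047, -0.0002]
```

Emit:
{"method": "step_arm", "body": {
  "moves": [
    [0.1, 0.0037, 0.0028, 0, -5],
    [0.1, 0.0039, 0.0025, 0, -5],
    [0.1, 0.0041, 0.0022, 0, -5],
    [0.1, 0.0043, 0.0018, 0, -5],
    [0.1, 0.0045, 0.0014, 0, -5],
    [0.1, 0.0046, 0.001, 0, -5],
    [0.1, 0.0046, 0.0006, 0, -5],
    [0.1, 0.004, 0.0002, 0, -4]
  ]
}}

```text
t: 95.32
tool_pos: [0.5588, 0.3498, 0.0892]
tool_rot: [2.223, 2.206, -0.068]
contact_force: [-1.6, -0.6, 0.9]
opening: 0.0133
```

Run:
```python
from h import *
o=st();tilt(o);arc((.5583,.2963),5,2)
```

```text
t95.33 pos [0.5588 0.3498 0.0892] psi 89.59 q [ 0.46  0.28  1.61 -0.02  1.29  0.47] F [-1.6 -0.6  0.9] M [-0.04  0.13  0.12] op 0.0133
tilt deg radial -2.30 tang -1.02 pos [0.5588 0.3498 0.0892] q [ 0.456  0.276  1.61  -0.023  1.294  0.47 ]
r 0.0535 phi pos 2.71 phi psi 2.86
[0.0047, -0.0002] [0.0046, -0.0007]
```

Emit:
{"method": "step_arm", "body": {
  "moves": [
    [0.1, 0.0025, 0, 0, -2],
    [0.1, 0.002, 0, 0, -1]
  ]
}}

```text
t: 95.58
tool_pos: [0.5617, 0.3497, 0.0891]
tool_rot: [2.284, 2.149, -0.075]
contact_force: [-8.5, -0.7, 4.3]
opening: 0.013
```

Run:
```python
from h import *
o=st();tilt(o);arc((.5583,.2963),5,2)
```

```text
t95.58 pos [0.5617 0.3497 0.0891] psi 86.54 q [ 0.45  0.28  1.6  -0.02  1.3   0.52] F [-8.5 -0.7  4.3] M [-0.05  1.2   0.19] op 0.0130
tilt deg radial -2.63 tang -0.81 pos [0.5617 0.3497 0.0891] q [ 0.452  0.284  1.6   -0.019  1.302  0.519]
r 0.0535 phi pos -0.36 phi psi -0.19
[0.0046, -0.0005] [0.0046, -0.0009]
```

Valve 4 is on its stop (8.5 N). Release, rise, and back off towards the robot for a final look.

Emit:
{"method": "step_arm", "body": {
  "moves": [
    [0.25, 0, 0, 0, 0],
    [0.4, 0, 0, 0, 0],
    [0.5, 0, 0, 0, 0],
    [0.5, 0, 0, 0.006, 0],
    [0.5, 0, 0, 0.014, 0],
    [0.5, 0, 0, 0.018, 0],
    [0.5, 0, 0, 0.02, 0],
    [0.5, 0, 0, 0.02, 0],
    [0.5, 0, 0, 0.02, 0],
    [0.5, 0, 0, 0.02, 0],
    [0.5, -0.01, 0, 0.02, 0],
    [0.5, -0.015, 0, 0.02, 0],
    [0.5, -0.02, -0.002, 0.01, 0],
    [0.5, -0.02, -0.002, 0, 0],
    [0.5, -0.02, -0.002, 0, 0],
    [0.5, -0.02, -0.002, 0, 0],
    [0.5, -0.02, -0.002, 0, 0],
    [0.5, -0.015, 0, 0, 0],
    [0.5, -0.008, 0, 0, 0],
    [0.5, 0, 0, 0, 0]
  ]
}}

```text
t: 98.08
tool_pos: [0.4068, 0.3401, 0.2783]
tool_rot: [2.28, 2.15, -0.058]
contact_force: [0.2, -0.5, -0.1]
opening: 0.0424
```

Run:
```python
from h import *
o=st();tilt(o); t,_=cam("top"); save(t,"pics/t8.png"); s,_=cam("scene"); save(s,"pics/s8.png",(130,130,370,340),3); pickle.dump(s,open("pics/s8.pkl","wb")); pickle.dump(t,open("pics/t8.pkl","wb")); save(s,"pics/s8f.png")
```

```text
t98.08 pos [0.4068 0.3401 0.2783] psi 86.65 q [ 0.56 -0.17  1.75 -0.01  1.6   0.62] F [ 0.2 -0.5 -0.1] M [ 0.   -0.03  0.02] op 0.0424
tilt deg radial -2.08 tang -0.57 pos [0.4068 0.3401 0.2783] q [ 0.564 -0.174  1.753 -0.015  1.598  0.622]
```

View pics/t8.png

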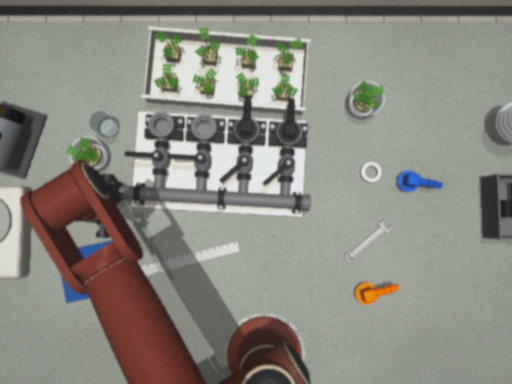

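View pics/s8.png

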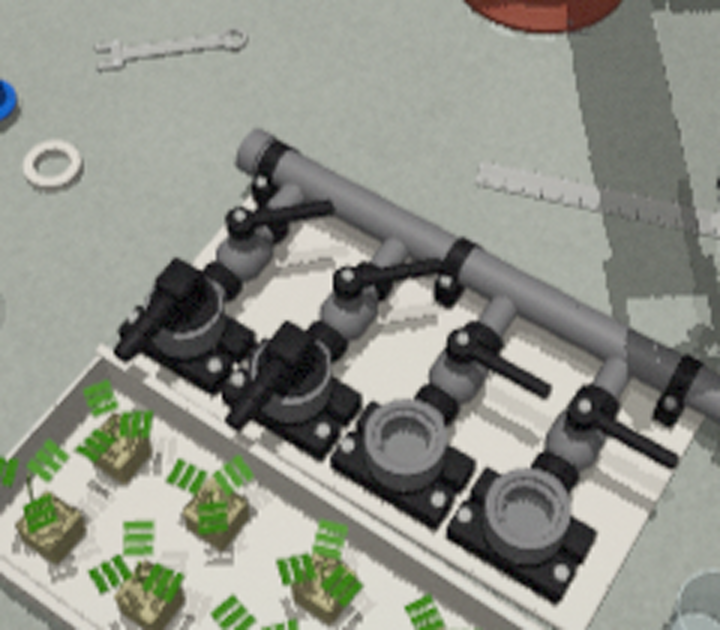

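View pics/s8f.png

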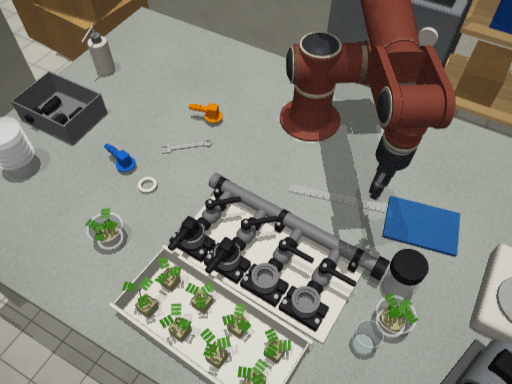

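The final pictures show both elbows seated, barbs to the tray. Levers 1 and 2 sit diagonal, and 3 and 4 across their pipes. The tape (371,172), wrench (368,240), tubs, beaker and the blue and orange look-alikes are where they were. No third black elbow is left on the bench. Handing in.

Run:
```python
from h import *
t=pickle.load(open("pics/t8.pkl","rb")); s=pickle.load(open("pics/s8.pkl","rb"))
for n,p in(("top",t),("scene",s)):
    for q,c in(("tape","tape"),("wrench","wrench"),("tub1","tub"),("beaker","beaker")):pass
print(ctrl.get_obs()["t"]); print(ctrl.finish_job())
```

```text
98.175
the job is handed in; nothing more can be done
None
```

The job is handed in at t = 98 s of the 210 s allowed. Only two of the four elbows were on the bench. One went into port 2 and the other into port 1, after it had been knocked aside mid-run and I had located it again.

**Elbows:** Both sank about 3 mm on the thread until the flange met the rim. The wrist camera puts the barbs at -2.6 to -3.1° (port 1) and -2.9 to -3.6° (port 2), against the row's -3.3°.

**Valves:** 1 is at about 44.6° and 2 at about 44.9°, from the wrist angle and again from the camera. 3 and 4 were pushed onto their shut stops; the camera read 0.7° for valve 3, while valve 4 has only the stop and the final picture.

**Bystanders:** The last pictures show the tape, wrench, tubs, beaker and the blue and orange look-alikes where they were, and the gripper clear of everything.

**What went wrong or disagreed:**
- **First grip:** The first grip on the first elbow was crooked, so I released it and gripped again.
- **Tool tilt:** Fast strokes and turns tilted the tool several degrees, and one correction made it worse before I got it down.
- **Torque:** The wrist read about 2 N m at the final turn, where the task gives about 0.5 N m. The barb directions are square, so I left both there.
- **Camera offset:** The cameras and the grip positions disagreed by about 2 mm in y, which I allowed for.

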